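# Put the maths blocks away by kind and shut the drawer

## Task

The maths lesson is over: pull the drawer of the small wooden unit wide open and put away every dark wooden block lying on the table, sorted by shape: rods into the left bay, square tablets into the middle bay, arches into the right bay, as seen from the robot. When all of them are in, push the drawer fully shut. Leave the stapler, the tape roll and the calculator where they are.

Things in the scene. Friction and masses are not known exactly. Their poses are not given: they have to be found in the camera images.
- rod1: dark wooden counting rod, a square bar 100 x 22 x 22 mm; origin at its middle, x along its length. Starts lying on the table. May be absent.
- rod2: dark wooden counting rod, a square bar 100 x 22 x 22 mm; origin at its middle, x along its length. Starts lying on the table. May be absent.
- rod3: dark wooden counting rod, a square bar 100 x 22 x 22 mm; origin at its middle, x along its length. Starts lying on the table. May be absent.
- tablet1: dark wooden square tablet, 56 x 56 x 16 mm; origin at its middle, x and y along its edges, z along its thickness. Starts lying flat. May be absent.
- tablet2: dark wooden square tablet, 56 x 56 x 16 mm; origin at its middle, x and y along its edges, z along its thickness. Starts lying flat. May be absent.
- arch1: dark wooden arch (bridge) block, 80 mm long (x), 36 mm wide (y), 40 mm high (z), on two legs 22 mm long with an opening 36 mm wide and 24 mm high below; origin at the middle of the block. Starts upright. May be absent.
- arch2: dark wooden arch (bridge) block, 80 mm long (x), 36 mm wide (y), 40 mm high (z), on two legs 22 mm long with an opening 36 mm wide and 24 mm high below; origin at the middle of the block. Starts upright. May be absent.
- drawer (a joint): how far the drawer is out, m: 0 shut, 0.19 fully out; slides along -x of the unit with light friction. An open tray with 6 mm floor, walls and dividers, 49 mm deep inside, tops 71 mm above the table; front panel 15 mm thick, up to 107 mm above the table. Two dividers running front to back make three bays side by side.
- handle (a point): middle of the steel bar handle on the drawer of a fixed wooden unit (270 deep, 380 wide, 120 mm high, a 23 mm book on top, front towards the robot): the bar lies level, 11 mm thick, 120 mm long, axis 35 mm in front of the drawer's front panel, 82 mm above the table. Own axes are the unit's: x from front to back, y to the left seen from the robot, z up
- left_bay (a point): point on the floor (22 mm above the table) of the drawer's left bay, the bay for rods; left is +y. The bay is 108.7 mm wide (y) and from this point reaches 50 mm to its front wall (-x) and 174 mm to its back wall (+x); fully out, some 140 mm behind the point is clear of the unit's top. Moves with the drawer; axes as the unit's.
- middle_bay (a point): point on the floor (22 mm above the table) of the drawer's middle bay, the bay for square tablets; left is +y. The bay is 108.7 mm wide (y) and from this point reaches 50 mm to its front wall (-x) and 174 mm to its back wall (+x); fully out, some 140 mm behind the point is clear of the unit's top. Moves with the drawer; axes as the unit's.
- right_bay (a point): point on the floor (22 mm above the table) of the drawer's right bay, the bay for arches; left is +y. The bay is 108.7 mm wide (y) and from this point reaches 50 mm to its front wall (-x) and 174 mm to its back wall (+x); fully out, some 140 mm behind the point is clear of the unit's top. Moves with the drawer; axes as the unit's.
- stapler: black and grey stapler, 120 x 36 x 45 mm, on the table among the blocks; origin at the centre of its underside, x along its length. Not part of the job; stays where it is.
- tape_roll: roll of tape lying flat, 90 mm across, 22 mm high; origin at the centre of its underside. Not part of the job; stays where it is.
- calculator: pocket calculator lying flat, 80 x 150 x 16 mm; origin at the centre of its underside. Not part of the job; stays where it is.
There are look-alikes about, which are no part of the job. Leave any yellow look-alike of the rod2 alone.

How it is judged:
On the way, in this order (a step that is already met when the one before it is completed fails the run):
1. the drawer is pulled wide open (at least 130 mm) (value of joint drawer above 0.13 m), for 0.2 s.
2. with the drawer still open, every block present lies in the bay for its kind (y of rod1 in the frame of left_bay between -0.052 and 0.052 m and x of rod1 in the frame of left_bay between -0.052 and 0.175 m and z of rod1 in the frame of left_bay between 0 and 0.07 m and y of rod2 in the frame of left_bay between -0.052 and 0.052 m and x of rod2 in the frame of left_bay between -0.052 and 0.175 m and z of rod2 in the frame of left_bay between 0 and 0.07 m and y of rod3 in the frame of left_bay between -0.052 and 0.052 m and x of rod3 in the frame of left_bay between -0.052 and 0.175 m and z of rod3 in the frame of left_bay between 0 and 0.07 m and y of tablet1 in the frame of middle_bay between -0.052 and 0.052 m and x of tablet1 in the frame of middle_bay between -0.052 and 0.175 m and z of tablet1 in the frame of middle_bay between 0 and 0.07 m and y of tablet2 in the frame of middle_bay between -0.052 and 0.052 m and x of tablet2 in the frame of middle_bay between -0.052 and 0.175 m and z of tablet2 in the frame of middle_bay between 0 and 0.07 m and y of arch1 in the frame of right_bay between -0.052 and 0.052 m and x of arch1 in the frame of right_bay between -0.052 and 0.175 m and z of arch1 in the frame of right_bay between 0 and 0.07 m and y of arch2 in the frame of right_bay between -0.052 and 0.052 m and x of arch2 in the frame of right_bay between -0.052 and 0.175 m and z of arch2 in the frame of right_bay between 0 and 0.07 m and value of joint drawer above 0.1 m), for 0.2 s.
At the end, for the whole second after the job is handed in: Every block present has its middle inside the bay for its kind (rods left, tablets middle, arches right), lies still and less than 70 mm above the bay's floor, and the drawer is shut to within 8 mm (y of rod1 in the frame of left_bay between -0.052 and 0.052 m and x of rod1 in the frame of left_bay between -0.052 and 0.175 m and z of rod1 in the frame of left_bay between 0 and 0.07 m and y of rod2 in the frame of left_bay between -0.052 and 0.052 m and x of rod2 in the frame of left_bay between -0.052 and 0.175 m and z of rod2 in the frame of left_bay between 0 and 0.07 m and y of rod3 in the frame of left_bay between -0.052 and 0.052 m and x of rod3 in the frame of left_bay between -0.052 and 0.175 m and z of rod3 in the frame of left_bay between 0 and 0.07 m and y of tablet1 in the frame of middle_bay between -0.052 and 0.052 m and x of tablet1 in the frame of middle_bay between -0.052 and 0.175 m and z of tablet1 in the frame of middle_bay between 0 and 0.07 m and y of tablet2 in the frame of middle_bay between -0.052 and 0.052 m and x of tablet2 in the frame of middle_bay between -0.052 and 0.175 m and z of tablet2 in the frame of middle_bay between 0 and 0.07 m and y of arch1 in the frame of right_bay between -0.052 and 0.052 m and x of arch1 in the frame of right_bay between -0.052 and 0.175 m and z of arch1 in the frame of right_bay between 0 and 0.07 m and y of arch2 in the frame of right_bay between -0.052 and 0.052 m and x of arch2 in the frame of right_bay between -0.052 and 0.175 m and z of arch2 in the frame of right_bay between 0 and 0.07 m and value of joint drawer below 0.008 m and linear speed of each of rod1, rod2, rod3, tablet1, tablet2, arch1, arch2 below 0.02 m/s); the robot touches nothing.
It fails at once if the stapler is moved more than 40 mm (distance of stapler from where it was at the start of the episode above 0.04 m).
It fails at once if the tape roll is moved more than 40 mm (distance of tape_roll from where it was at the start of the episode above 0.04 m).
It fails at once if the calculator is moved more than 40 mm (distance of calculator from where it was at the start of the episode above 0.04 m).
Of rod1, rod2, rod3, tablet1, tablet2, arch1, arch2 only 5 to 7 are there at a start; the rules pass over those that are not, and their reading is None.
At some moment in a run one of rod1, rod2, rod3, tablet1, tablet2, arch1, arch2 may be knocked a few centimetres aside while the robot is not near it.
Once in a run the grip may slacken for a moment while it holds something.
It also fails if it takes over 210 s, if anything falls off the work surface, if the arm or the gripper's body presses on something with over 40 N, if the wrist force passes 120 N, or if a joint passes its speed limit or range.

## Robot

A 7-joint arm with a two-finger parallel gripper is mounted at the origin on the work surface. World frame = base frame: x ahead of the robot, y to its left, z up, the work surface at z = 0. Lengths are in m, angles in rad, forces in N, time in s.
With the tool pointing down it reaches from about 0.425 to 0.875 m from the base axis. Payload 4.7 kg.
Tool frame: the origin (TCP) lies midway between the tips of the shut fingers; the grasp point (between the pads) lies 19 mm behind it; z points along the fingers, y is the direction in which the jaws open and shut (so a half turn about z gives the same grasp; the last joint's range is limited). The gripper opens to 87 mm and grips with 3 to 60 N. Pads are 19 mm wide; open, the fingers measure 117 mm over their backs; the gripper's body (75 mm by 190 mm) begins 51 mm behind the grasp point.
Start: joints at [1.313, 0.321, -0.07, 1.45, 0.023, 1.371, -0.057], TCP at [0.174, -0.626, 0.223] pointing down, gripper open.
Joint ranges: [-2.86, 2.86], [-0.3, 2.09], [-1.38, 1.24], [0.06, 2.45], [-1.56, 4.7], [0.09, 2.05], [-2.69, 2.69]. Speed limits (rad/s): [2.57, 2.57, 3.14, 3.14, 3.14, 3.14, 3.14].

## Interface

Orientations are given as a rotation vector (axis times angle).
In Python, from bench import * gives the robot as it stands. The module is installed in compiled form; this text tells all that it offers.
- The arm moves only by the tool play_rows, never from a script. Its argument "series" is one flat list of numbers, 7 for each row, row after row: the opening in per cent of the stroke, from 0 (shut) to 100 (fully open), then the shift along the tool's x, y, z in m, then the turn, a rotation vector about the tool's x, y, z in degrees. In form: [fingers, tx, ty, tz, rx, ry, rz, fingers, tx, ty, tz, rx, ry, rz, ...]. A call has 1 to 10 rows; each row is the pose to reach, as a shift and turn from the pose commanded when the call began, along the tool's axes at that moment; what a row does not reach only later rows make up. A row lasts 1/12 s, in which the tool goes at most 41.7 mm and 7.16 degrees, less where a joint would pass 70% of its speed; a pose out of reach is approached as far as the arm can. A call with a gripper value outside its range is refused whole. The fingers move at their own pace and stop on an object; "force" is the grip in N (left out, the last holds). Time passes only in rows, so rows that repeat a pose let the fingers close. It gives the time, the measured TCP pose, the force and the opening at its end, in the units of the state.
- get_state(): the state, without advancing time (a new reading comes with each control period).
- get_image(name): name is "scene" or "top" or "wrist"; returns a dict with "frame" (384x512x3 uint8, red, green, blue), "fx", "fy", "cx", "cy" (pixels), "D" ([k1, k2, p1, p2, k3] as OpenCV has them; the pictures are not rectified), "R" (3x3) and "t" (3): a world point X has camera coordinates R X + t. Camera axes: x right, y down, z forward; pixel columns grow to the right and rows downward; lengths in m; the calibration is good to about 2 mm. A picture is of the moment at which its call begins. There is no depth.
- close_job(): hands the job in, once; it reports no verdict.
The state is a dict: "time": time; "joint_positions": joint angles; "qd": joint speeds; "joint_torque": joint torques, N m; "position": TCP position; "tool_rot": TCP orientation; "ft_force": force on the tool from outside, world axes, zero at the start; "torque": the same for the moment, N m; "grip_width": opening from 0.0 (shut) to 1.0 (fully open).
Only numpy, scipy, OpenCV 4.12 (cv2) and the standard library are available. Lean on these libraries where they do the work, as an engineer would, in place of code of your own. Each camera call takes 0.05 s, during which the arm holds its last target.

## Working session

There is one attempt and no reset: what is moved stays moved. The work goes in short steps, Python scripts to look and compute and a tool call to move; the robot and the scene stay as the last step left them, time stands still between calls to the robot, and variables do not carry over. Pictures are saved under pics/ and viewed, and the job is handed in when it is done.

Besides the shell and the picture viewer there is one more tool, called after ">>>" as name(argument=value, ...) on one line, values as JSON. play_rows: Moves the arm, as the interface text tells. Its arguments: {"type":"object","properties":{"series":{"type":"array"},"force":{"type":"number"}},"required":["series"]}

```bash
mkdir -p pics
cat > h.py <<'E'
from bench import *
import numpy as np, cv2
from scipy.spatial.transform import Rotation as Rn
def snap(n,fn,crop=None,scale=1):
    im=get_image(n); f=im["frame"][:,:,::-1].copy()
    np.savez('pics/'+fn+'.npz',**{k:np.array(v) for k,v in im.items()})
    if crop: f=f[crop[1]:crop[3],crop[0]:crop[2]]
    if scale!=1: f=cv2.resize(f,None,fx=scale,fy=scale,interpolation=cv2.INTER_CUBIC)
    cv2.imwrite('pics/'+fn+'.png',f); return im
def ld(fn): return dict(np.load('pics/'+fn+'.npz'))
def KM(im): return np.array([[im["fx"],0,im["cx"]],[0,im["fy"],im["cy"]],[0,0,1]],float)
def ray(im,uv,z):
    uv=np.array(uv,float).reshape(-1,1,2)
    p=cv2.undistortPoints(uv,KM(im),np.array(im["D"],float)).reshape(-1,2)
    R=np.array(im["R"]);t=np.array(im["t"]); c=-R.T@t
    d=np.c_[p,np.ones(len(p))]@R
    return c+d*((z-c[2])/d[:,2])[:,None]
def proj(im,X):
    X=np.array(X,float).reshape(-1,3)
    return cv2.projectPoints(X,cv2.Rodrigues(np.array(im["R"],float))[0],np.array(im["t"],float),KM(im),np.array(im["D"],float))[0].reshape(-1,2)
E
python3 - <<'E'
from h import *
s=get_state(); print({k:np.round(v,3) for k,v in s.items()})
for n in("scene","top","wrist"):
    im=snap(n,n+"0",scale=1.5); print(n,-np.array(im["R"]).T@im["t"], np.round(im["R"],2).tolist(),im["fx"])
E
```

```text
{'time': np.float64(0.0), 'joint_positions': array([ 1.313,  0.322, -0.07 ,  1.452,  0.023,  1.371, -0.057]), 'qd': array([ 0.   ,  0.   , -0.   , -0.   , -0.   , -0.   ,  0.001]), 'joint_torque': array([ 1.0000e-03, -4.9129e+01, -4.0400e-01, -3.1252e+01, -6.4000e-02,
        4.4000e-02,  0.0000e+00]), 'position': array([ 0.174, -0.626,  0.221]), 'tool_rot': array([-3.111e+00, -4.250e-01,  1.000e-03]), 'ft_force': array([-0.19 , -0.223, -0.375]), 'torque': array([ 0.036, -0.   ,  0.012]), 'grip_width': np.float64(1.001)}
scene [ 1.32289866 -0.88068476  1.2598822 ] [[0.66, 0.75, 0.01], [0.56, -0.48, -0.68], [-0.51, 0.45, -0.73]] 390.05630088945355
top [ 0.36246266 -0.12333353  1.64264706] [[-0.02, -1.0, -0.0], [-1.0, 0.02, -0.08], [0.08, 0.0, -1.0]] 464.1004357472992
wrist [ 0.2358692  -0.60775067  0.38292459] [[0.27, -0.96, -0.0], [-0.93, -0.26, 0.24], [-0.23, -0.06, -0.97]] 332.698001795613
```

View pics/top0.png

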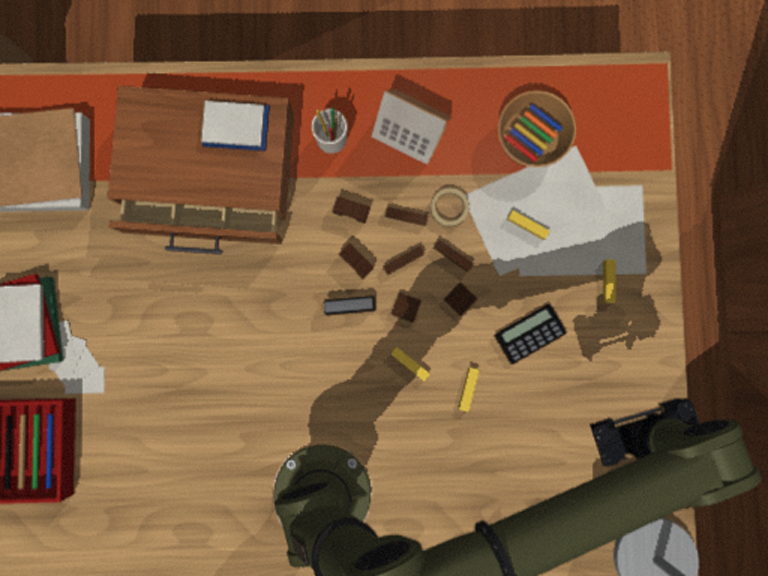

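View pics/scene0.png

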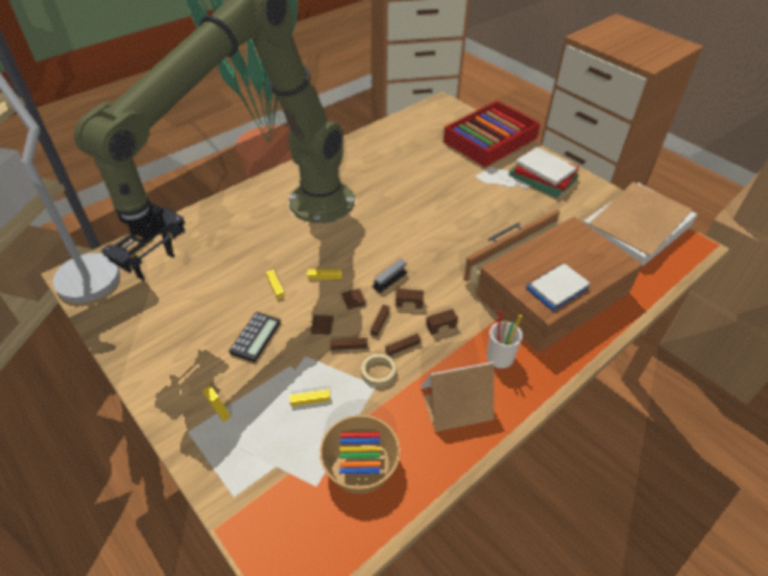

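View pics/wrist0.png

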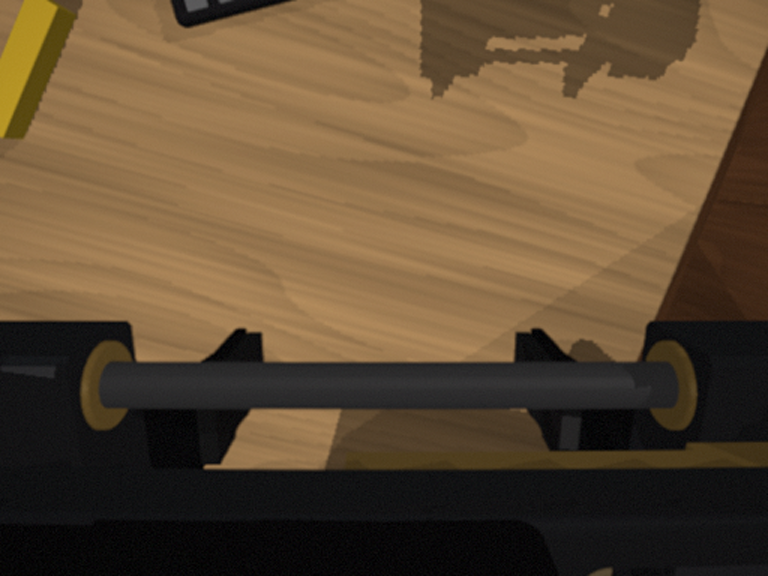

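The top view (1.5x pixels) shows arches at (352,206) and (357,257), and rods at (407,214), (404,258) and (454,252). There are tablets at (405,305) and (460,298), the stapler at (350,303), the tape at (450,205) and the calculator at (530,333). The yellow bars are look-alikes. I'll confirm this in an enlarged crop.

Run:
```python
from h import *
im=ld("top0"); f=im["frame"][:,:,::-1]
c=f[110:260,50:370]; cv2.imwrite('pics/c1.png',cv2.resize(c,None,fx=2.5,fy=2.5,interpolation=cv2.INTER_CUBIC))
c=f[115:235,205:345]; cv2.imwrite('pics/c2.png',cv2.resize(c,None,fx=5,fy=5,interpolation=cv2.INTER_CUBIC))
g=ld("scene0")["frame"][:,:,::-1]
c=g[160:250,200:320]; cv2.imwrite('pics/c3.png',cv2.resize(c,None,fx=6,fy=6,interpolation=cv2.INTER_CUBIC))
```

```text
(no output)
```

View pics/c2.png

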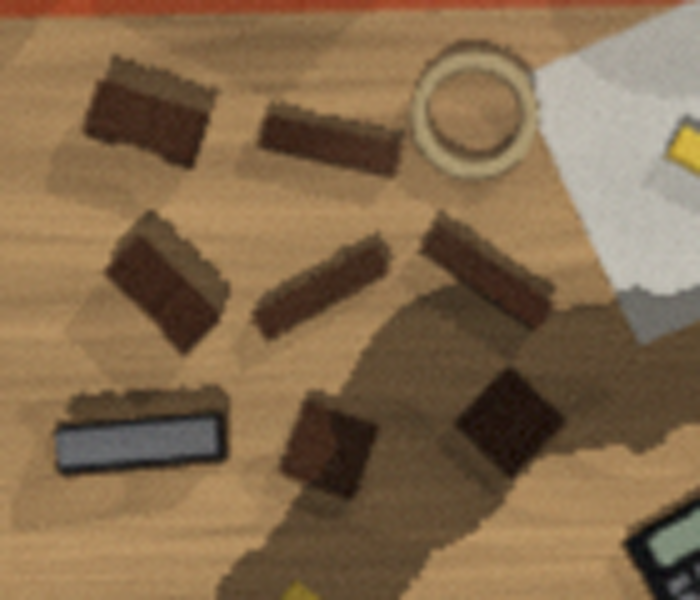

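View pics/c3.png

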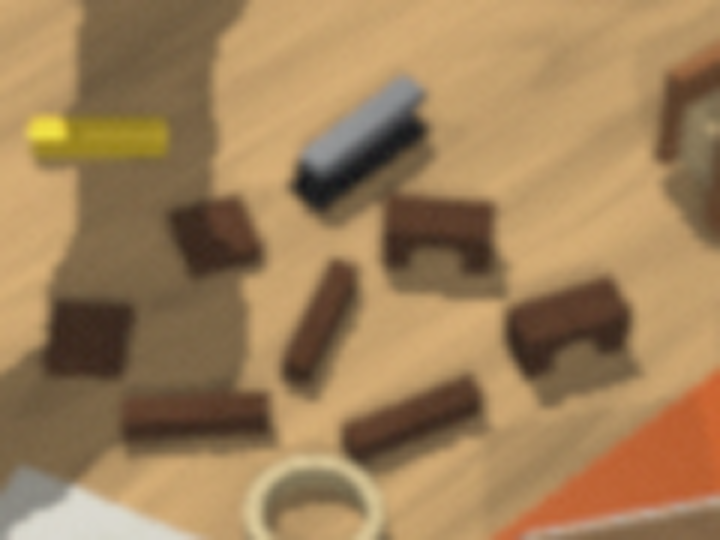

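View pics/c1.png

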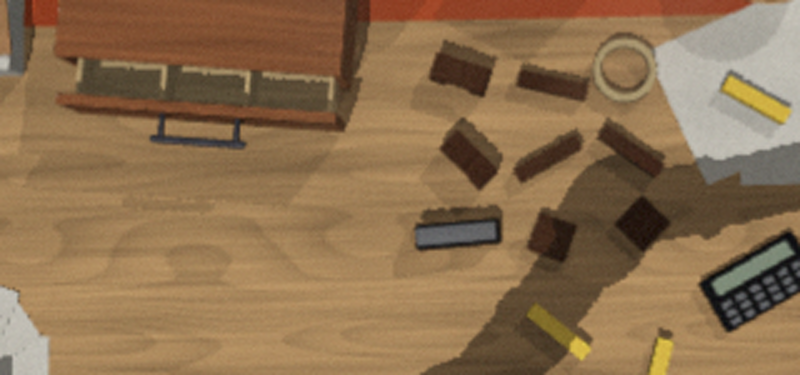

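All 7 dark blocks are present (3 rods, 2 tablets, 2 arches), and the yellow bars are the look-alikes. Next I'll measure their poses.

```bash
cat >> h.py <<'E'
def darkmask(f):  # f rgb
    f=f.astype(int); r,g,b=f[...,0],f[...,1],f[...,2]
    m=((r<105)&(r-g>8)&(g<58)).astype(np.uint8)*255
    return m
def toolinfo():
    s=get_state(); R=Rn.from_rotvec(s["tool_rot"]).as_matrix()
    return s,R
def blobs(im,zc,box=None,amin=40):
    m=darkmask(im["frame"]); 
    if box: 
        k=np.zeros_like(m); k[box[1]:box[3],box[0]:box[2]]=255; m&=k
    m=cv2.morphologyEx(m,cv2.MORPH_OPEN,np.ones((2,2),np.uint8))
    out=[]
    for c in cv2.findContours(m,cv2.RETR_EXTERNAL,cv2.CHAIN_APPROX_NONE)[0]:
        if cv2.contourArea(c)<amin: continue
        P=ray(im,c.reshape(-1,2),zc)[:,:2]
        (cx,cy),(w,h),a=cv2.minAreaRect((P*1000).astype(np.float32))
        if w<h: w,h,a=h,w,a+90
        a=(a+90)%180-90
        out.append((c.reshape(-1,2).mean(0).round(0),round(cx),round(cy),round(w),round(h),round(a,1)))
    return out
E
python3 - <<'E'
from h import *
im=ld("top0")
m=darkmask(im["frame"]); cv2.imwrite('pics/m0.png',cv2.resize(m[110:260,190:350],None,fx=4,fy=4))
for b in blobs(im,0.015,(200,120,340,230)): print(*b)
s,R=toolinfo(); print("tool y ang",np.degrees(np.arctan2(R[1,1],R[0,1])),R.round(3).tolist())
print(ray(im,[[110.8,165.2],[147.2,167.6]],.082))
E
```

```text
[272. 206.] 420 -206 58 55 -21.1
[308. 200.] 439 -333 65 57 -46.3
[270. 174.] 534 -202 99 22 -61.3
[238. 174.] 535 -90 80 35 43.8
[302. 172.] 530 -312 100 50 54.8
[272. 145.] 637 -210 95 24 76.6
[235. 140.] 654 -81 79 42 70.7
tool y ang -74.42807774574217 [[0.963, 0.268, -0.001], [0.268, -0.963, 0.001], [-0.0, -0.002, -1.0]]
[[0.56546082 0.33775848 0.082     ]
 [0.55503459 0.21520704 0.082     ]]
```

View pics/m0.png

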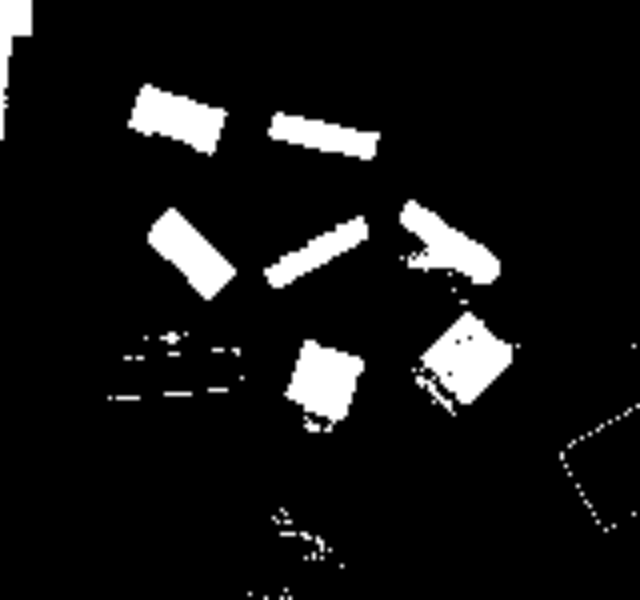

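```bash
cat >> h.py <<'E'
def plan(wps):
    """wps: (x,y,z,yaw deg of tool y axis (mod 180)) -> tool shifts from measured pose"""
    s,R=toolinfo(); p=np.array(s["position"]); out=[]
    yaw=np.degrees(np.arctan2(R[1,1],R[0,1]))
    print("t",round(float(s["time"]),2),"pos",p.round(4),"yaw",round(yaw,1),"q7",s["joint_positions"][6].round(2),"F",np.round(s["ft_force"],1),"grip",round(float(s["grip_width"]),3))
    pp=p;py=0
    for w in wps:
        d=R.T@(np.array(w[:3])-p)
        if w[3] is None: Rt=R; a=0
        else:
            dy=(w[3]-yaw+90)%180-90
            yy=np.radians(yaw+dy); 
            Y=np.array([np.cos(yy),np.sin(yy),0]);Z=np.array([0,0,-1.]);X=np.cross(Y,Z)
            Rt=np.c_[X,Y,Z]
        rv=np.degrees(Rn.from_matrix(R.T@Rt).as_rotvec())
        n=max(np.linalg.norm(np.array(w[:3])-pp)/.0417, abs(rv[2]-py)/7.16); pp=np.array(w[:3]);py=rv[2]
        print("d",d.round(4).tolist(),"rv",rv.round(1).tolist(),"rows>=",round(n,1))
E
python3 - <<'E'
from h import *
plan([(.5,-.25,.28,-95),(.49,.27,.28,-95)])
im=ld("top0")
print(ray(im,[[72.8,133.2],[187,142.8]],.12))
E
```

```text
t 0.15 pos [ 0.1743 -0.6257  0.2217] yaw -74.4 q7 -0.06 F [ 0.3 -0.3  1.2] grip 0.998
d [0.4146, -0.2746, -0.058] rv [-0.1, 0.0, 20.6] rows>= 12.0
d [0.5446, -0.7782, -0.0572] rv [-0.1, 0.0, 20.6] rows>= 12.5
[[0.669297   0.45165292 0.12      ]
 [0.63054772 0.07505965 0.12      ]]
```

>>> play_rows(series=[0,0.415,-0.275,-0.058,0,0,20.6,0,0.415,-0.275,-0.058,0,0,20.6,0,0.415,-0.275,-0.058,0,0,20.6,0,0.415,-0.275,-0.058,0,0,20.6,0,0.415,-0.275,-0.058,0,0,20.6,0,0.415,-0.275,-0.058,0,0,20.6,0,0.415,-0.275,-0.058,0,0,20.6,0,0.415,-0.275,-0.058,0,0,20.6,0,0.415,-0.275,-0.058,0,0,20.6,0,0.415,-0.275,-0.058,0,0,20.6], force=20)

```text
time: 0.98
position: [0.446, -0.3117, 0.2709]
tool_rot: [3.138, -0.138, -0.0]
ft_force: [0.6, -1.4, 1.0]
grip_width: 0.324
```

Run:
```python
from h import *
plan([(.49,.27,.28,-95.5)])
```

```text
t 0.98 pos [ 0.446  -0.3117  0.2709] yaw -95.0 q7 -1.12 F [ 0.6 -1.4  1. ] grip 0.324
d [-0.0073, -0.5833, -0.0093] rv [0.0, 0.0, 0.5] rows>= 14.0
```

>>> play_rows(series=[0,-0.01,-0.56,-0.01,0,0,0,0,-0.01,-0.56,-0.01,0,0,0,0,-0.01,-0.56,-0.01,0,0,0,0,-0.01,-0.56,-0.01,0,0,0,0,-0.01,-0.56,-0.01,0,0,0,0,-0.01,-0.56,-0.01,0,0,0,0,-0.01,-0.56,-0.01,0,0,0,0,-0.01,-0.56,-0.01,0,0,0,0,-0.01,-0.56,-0.01,0,0,0,0,-0.01,-0.56,-0.01,0,0,0])

```text
time: 1.82
position: [0.4739, 0.104, 0.2783]
tool_rot: [3.138, -0.138, 0.001]
ft_force: [0.6, -0.1, -0.1]
grip_width: 0.005
```

>>> play_rows(series=[0,0,-0.16,0,0,0,0,0,0,-0.16,0,0,0,0,0,0,-0.16,0,0,0,0,0,0,-0.16,0,0,0,0,0,0,-0.16,0,0,0,0,0,0,-0.16,0,0,0,0,0,0,-0.16,0,0,0,0])

```text
time: 2.4
position: [0.4883, 0.2607, 0.2776]
tool_rot: [3.138, -0.138, -0.001]
ft_force: [0.7, -0.8, 0.6]
grip_width: 0.004
```

Run:
```python
from h import *
snap("wrist","w1",scale=1.5);snap("top","t1",crop=(50,100,370,260),scale=2.5)
plan([(.49,.27,.28,-95.5)])
```

```text
t 2.5 pos [0.4889 0.2595 0.2779] yaw -95.2 q7 -2.31 F [0.2 0.  0.2] grip 0.005
d [0.0002, -0.0105, -0.0021] rv [0.1, -0.0, 0.3] rows>= 0.3
```

View pics/w1.png

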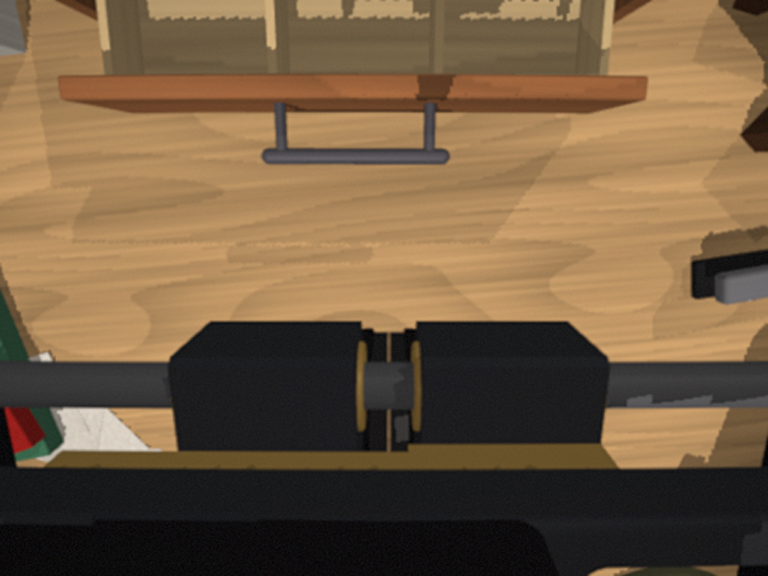

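View pics/t1.png

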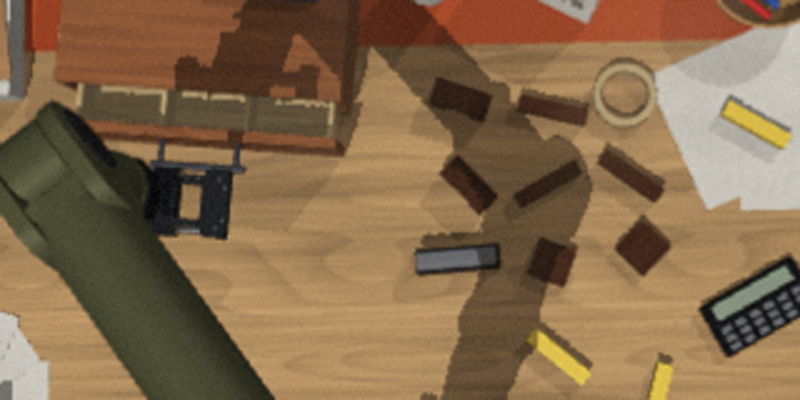

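Run:
```python
from h import *
im=ld("w1")
b=ray(im,np.array([[262,156],[449,156]])/1.5,.082); print(b.round(4),np.linalg.norm(b[0]-b[1]))
p=ray(im,np.array([[58,76],[648,76],[62,99],[648,97]])/1.5,.107); print(p.round(4))
d=b[1]-b[0]; print("bar angle",np.degrees(np.arctan2(d[1],d[0])))
d=p[1]-p[0]; print("panel angle",np.degrees(np.arctan2(d[1],d[0])))
c=b.mean(0); print("c",c)
```

```text
[[0.564  0.3423 0.082 ]
 [0.5525 0.2131 0.082 ]] 0.1297267870735521
[[0.6237 0.4577 0.107 ]
 [0.5908 0.0885 0.107 ]
 [0.6099 0.4583 0.107 ]
 [0.5782 0.0882 0.107 ]]
bar angle -95.0663592292289
panel angle -95.10029493843841
c [0.55824313 0.27766682 0.082     ]
```

The wrist view shows the bar handle from (262,156) to (449,156), so its middle is at (0.558, 0.278). The unit's yaw is -5.1°. I'll hook behind the bar with the fingers closed.

Run:
```python
from h import *
plan([(.578,.276,.15,-95.1),(.578,.276,.062,-95.1)])
```

```text
t 2.5 pos [0.4889 0.2595 0.2779] yaw -95.2 q7 -2.31 F [0.2 0.  0.2] grip 0.005
d [0.0872, -0.0247, 0.1279] rv [0.1, -0.0, -0.1] rows>= 3.8
d [0.0872, -0.0248, 0.2159] rv [0.1, -0.0, -0.1] rows>= 2.1
```

>>> play_rows(series=[0,0.087,-0.025,0.128,0,0,0,0,0.087,-0.025,0.128,0,0,0,0,0.087,-0.025,0.128,0,0,0,0,0.087,-0.025,0.128,0,0,0,0,0.087,-0.025,0.128,0,0,0,0,0.087,-0.025,0.128,0,0,0,0,0.087,-0.025,0.128,0,0,0])

```text
time: 3.08
position: [0.5773, 0.2782, 0.1513]
tool_rot: [-3.138, 0.14, -0.001]
ft_force: [-0.5, -0.1, 0.1]
grip_width: 0.001
```

Run:
```python
from h import *
snap("wrist","w2",scale=1.5);snap("top","t2",crop=(80,130,180,200),scale=7)
plan([(.578,.276,.062,-95.1)])
```

```text
t 3.18 pos [0.5775 0.279  0.1527] yaw -95.0 q7 -2.4 F [-0.1 -0.2 -0.5] grip 0.008
d [0.0004, 0.003, 0.0907] rv [-0.1, -0.2, 0.1] rows>= 2.2
```

View pics/w2.png

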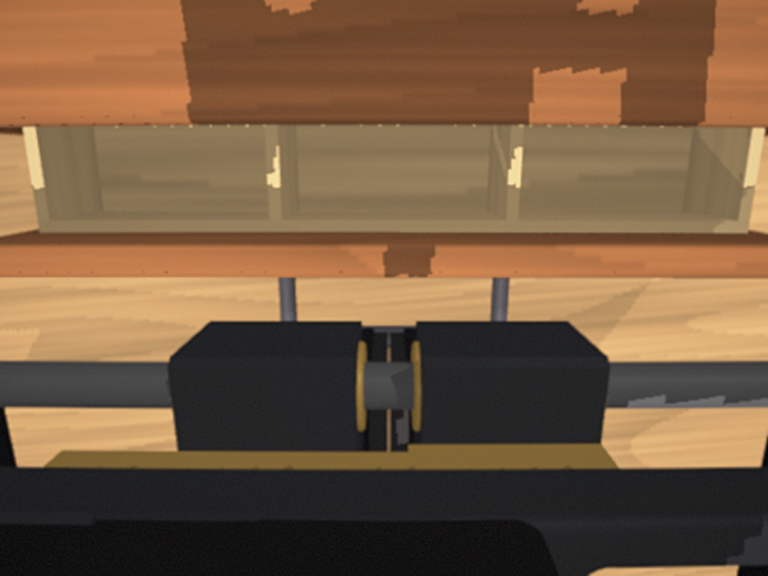

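View pics/t2.png

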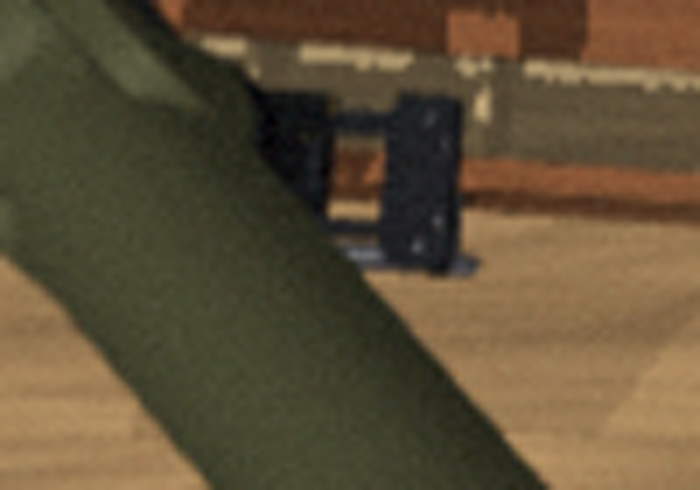

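>>> play_rows(series=[0,0,0.003,0.03,0,0,0,0,0,0.003,0.05,0,0,0,0,0,0.003,0.05,0,0,0,0,0,0.003,0.05,0,0,0])

```text
time: 3.52
position: [0.5767, 0.2754, 0.1012]
tool_rot: [3.138, -0.138, 0.001]
ft_force: [-0.5, 0.7, -0.1]
grip_width: 0.003
```

>>> play_rows(series=[0,0,0,0.02,0,0,0,0,0,0,0.04,0,0,0,0,0,0,0.04,0,0,0,0,0,0,0.04,0,0,0])

```text
time: 3.85
position: [0.5773, 0.276, 0.0617]
tool_rot: [-3.138, 0.137, -0.002]
ft_force: [-0.2, -0.6, -0.3]
grip_width: 0.004
```

Run:
```python
from h import *
snap("wrist","w3",scale=1.5);snap("scene","s3",crop=(280,120,420,230),scale=5)
plan([])
```

```text
t 3.95 pos [0.5781 0.2766 0.0627] yaw -95.0 q7 -2.44 F [-0.5 -0.7  0.3] grip 0.003
```

View pics/s3.png

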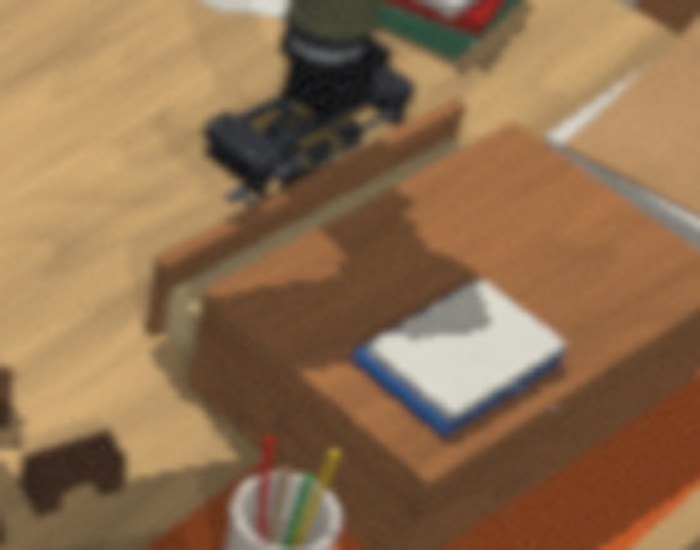

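>>> play_rows(series=[0,-0.01,0,0,0,0,0,0,-0.02,0,0,0,0,0,0,-0.035,0,0,0,0,0,0,-0.05,0,0,0,0,0,0,-0.065,0,0,0,0,0,0,-0.08,0,0,0,0,0,0,-0.095,0,0,0,0,0,0,-0.11,0,0,0,0,0,0,-0.125,0,0,0,0,0,0,-0.13,0,0,0,0,0])

```text
time: 4.78
position: [0.4444, 0.2879, 0.0607]
tool_rot: [3.138, -0.133, -0.0]
ft_force: [-0.7, -1.1, -0.1]
grip_width: 0.004
```

Run:
```python
from h import *
snap("wrist","w4",scale=1.5);snap("scene","s4",crop=(240,100,440,250),scale=4)
plan([])
```

```text
t 4.88 pos [0.446  0.2873 0.0605] yaw -94.9 q7 -2.52 F [ 0.7 -0.   0.2] grip 0.007
```

View pics/s4.png

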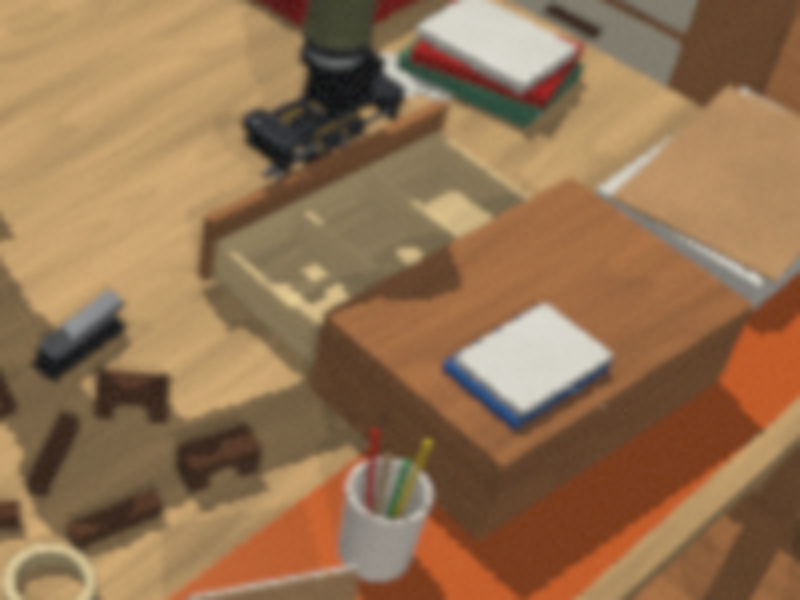

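View pics/w4.png

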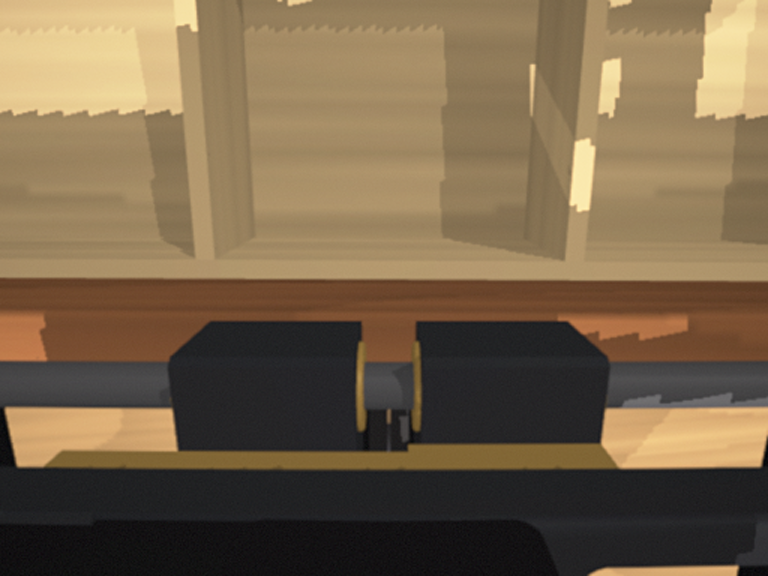

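>>> play_rows(series=[0,-0.005,0,0,0,0,0,0,-0.01,0,0,0,0,0,0,-0.015,0,0,0,0,0,0,-0.02,0,0,0,0,0,0,-0.02,0,0,0,0,0,0,-0.02,0,0,0,0,0])

```text
time: 5.38
position: [0.4343, 0.288, 0.0609]
tool_rot: [-3.135, 0.142, -0.018]
ft_force: [17.0, 1.2, -10.6]
grip_width: 0.005
```

>>> play_rows(series=[0,-0.004,0,0,0,0,0,0,-0.008,0,0,0,0,0,0,-0.008,0,0,0,0,0])

```text
time: 5.63
position: [0.4341, 0.288, 0.0616]
tool_rot: [-3.13, 0.146, -0.038]
ft_force: [34.4, 2.2, -24.1]
grip_width: 0.005
```

At the end stop, fully out. I'll back off and rise.

>>> play_rows(series=[0,0.02,0,0,0,0,0,0,0.023,0,0,0,0,0,0,0.023,0,0,0,0,0])

```text
time: 5.88
position: [0.4432, 0.287, 0.06]
tool_rot: [-3.138, 0.141, 0.001]
ft_force: [0.9, -0.8, -1.0]
grip_width: 0.003
```

Run:
```python
from h import *
plan([(.442,.288,.062,-95.1),(.442,.288,.3,-95.1)])
```

```text
t 5.88 pos [0.4432 0.287  0.06  ] yaw -95.1 q7 -2.52 F [ 0.9 -0.8 -1. ] grip 0.003
d [-0.0013, -0.0008, -0.002] rv [-0.0, 0.0, -0.0] rows>= 0.1
d [-0.0014, -0.0009, -0.24] rv [-0.0, 0.0, -0.0] rows>= 5.7
```

>>> play_rows(series=[0,0,0,-0.04,0,0,0,0,0,0,-0.08,0,0,0,0,0,0,-0.2,0,0,0,0,0,0,-0.2,0,0,0,0,0,0,-0.2,0,0,0,0,0,0,-0.2,0,0,0,0])

```text
schema error: expected a multiple of 7 numbers
```

Run:
```python
from h import *
snap("wrist","w5",scale=1.5);snap("top","t5",crop=(50,100,370,260),scale=2.5)
plan([(.55,.15,.28,-70),(.535,-.09,.28,-46.2)])
for b in blobs(ld("t5"),0.015,(200,120,340,230)): print(*b)
```

```text
t 5.98 pos [0.4411 0.2878 0.0598] yaw -95.0 q7 -2.52 F [ 0.3 -0.3 -0.3] grip 0.006
d [0.12, 0.1279, -0.2204] rv [0.0, 0.1, -25.0] rows>= 6.8
d [0.126, 0.3683, -0.2202] rv [-0.0, 0.1, -48.8] rows>= 5.8
[271. 205.] 421 -202 59 57 -21.1
[308. 199.] 441 -333 57 54 -46.3
[270. 174.] 531 -201 103 27 -61.3
[238. 174.] 534 -91 83 35 43.8
[303. 171.] 541 -319 97 24 53.8
[271. 145.] 636 -207 103 29 77.4
[235. 141.] 653 -80 86 44 70.3
```

View pics/w5.png

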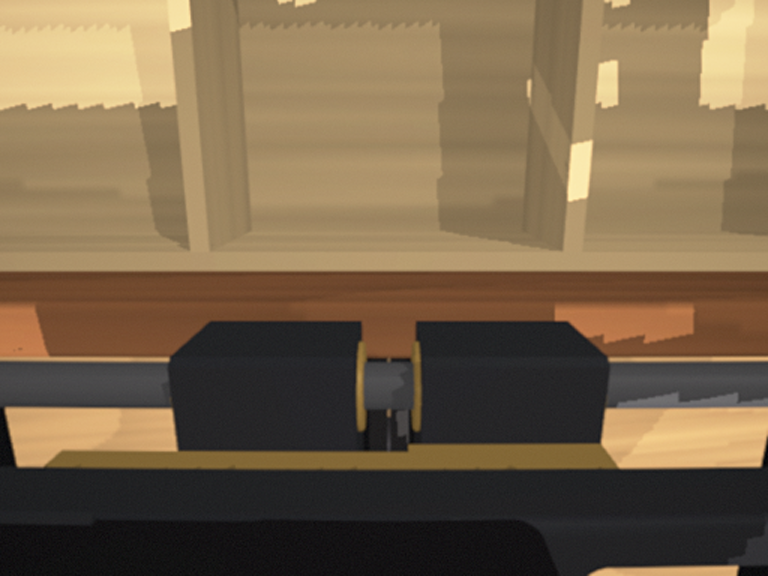

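View pics/t5.png

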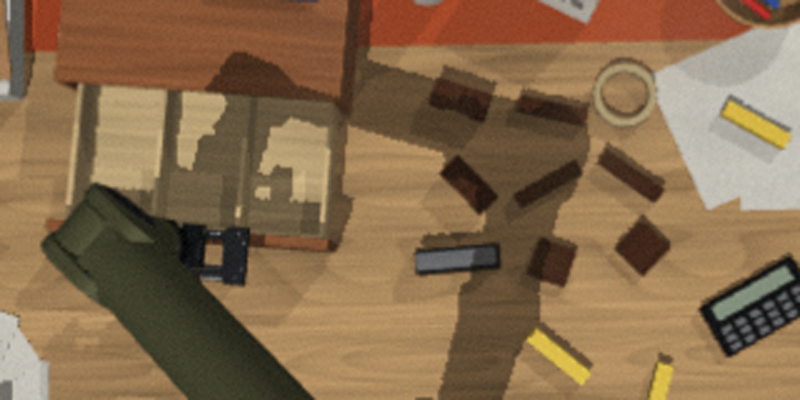

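>>> play_rows(series=[0,0,0,-0.04,0,0,0,0,0,0,-0.08,0,0,0,0,0,0,-0.2,0,0,0,0,0,0,-0.2,0,0,0,0,0,0,-0.2,0,0,0,0,0,0,-0.2,0,0,0,0,0.06,0.06,-0.22,0,0,-12,60,0.12,0.128,-0.22,0,0,-25,60,0.12,0.128,-0.22,0,0,-25,60,0.12,0.128,-0.22,0,0,-25])

```text
time: 6.82
position: [0.5415, 0.1609, 0.2789]
tool_rot: [3.091, 0.559, -0.001]
ft_force: [1.0, 0.4, 0.1]
grip_width: 0.151
```

Run:
```python
from h import *
plan([(.50,-.08,.24,-46.2)])
```

```text
t 6.82 pos [0.5415 0.1609 0.2789] yaw -69.5 q7 -1.67 F [1.  0.4 0.1] grip 0.151
d [-0.1232, 0.2111, 0.0391] rv [0.0, 0.0, -23.3] rows>= 5.9
```

Run:
```python
from h import *
plan([(.477,-.145,.2,-46.2)])
```

```text
t 6.82 pos [0.5415 0.1609 0.2789] yaw -69.5 q7 -1.67 F [1.  0.4 0.1] grip 0.151
d [-0.1675, 0.2639, 0.0791] rv [0.0, 0.0, -23.3] rows>= 7.7
```

>>> play_rows(series=[70,-0.168,0.264,0.079,0,0,-23.3,70,-0.168,0.264,0.079,0,0,-23.3,70,-0.168,0.264,0.079,0,0,-23.3,70,-0.168,0.264,0.079,0,0,-23.3,70,-0.168,0.264,0.079,0,0,-23.3,70,-0.168,0.264,0.079,0,0,-23.3,70,-0.168,0.264,0.079,0,0,-23.3,70,-0.168,0.264,0.079,0,0,-23.3,70,-0.168,0.264,0.079,0,0,-23.3,70,-0.168,0.264,0.079,0,0,-23.3])

```text
time: 7.65
position: [0.4719, -0.1475, 0.198]
tool_rot: [-2.922, -1.149, 0.005]
ft_force: [-0.2, 0.6, -0.4]
grip_width: 0.698
```

Run:
```python
from h import *
snap("wrist","w6",scale=1.5);snap("top","t6",crop=(50,100,370,260),scale=2.5)
plan([])
for b in blobs(ld("w6"),0.04,None,200): print(*b)
```

```text
t 7.75 pos [ 0.4743 -0.143   0.1995] yaw -46.7 q7 -0.59 F [0.1 0.7 0.3] grip 0.697
[267. 227.] 432 -191 52 48 -21.4
[414. 199.] 558 -275 38 25 53.9
[335. 160.] 533 -192 96 21 -61.3
[417.  91.] 629 -200 95 27 76.4
[354.  11.] 634 -110 45 25 -46.6
[27. 11.] 441 108 49 16 -67.4
```

View pics/w6.png

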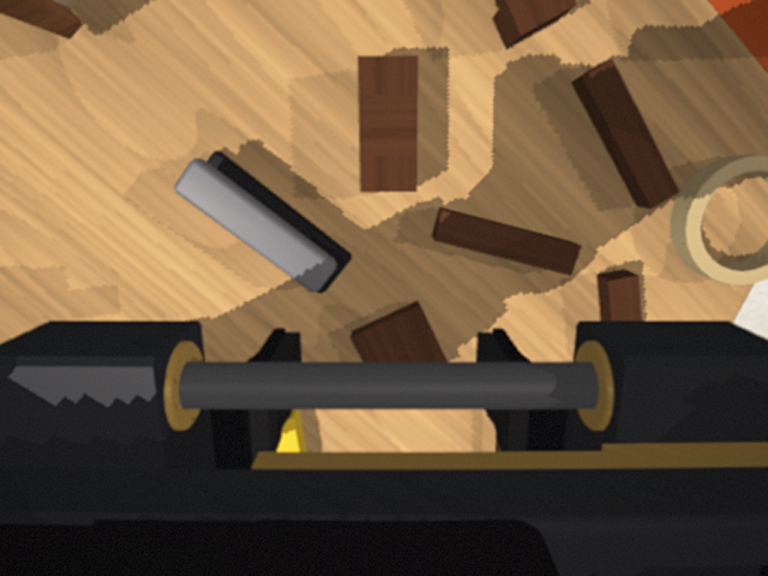

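View pics/t6.png

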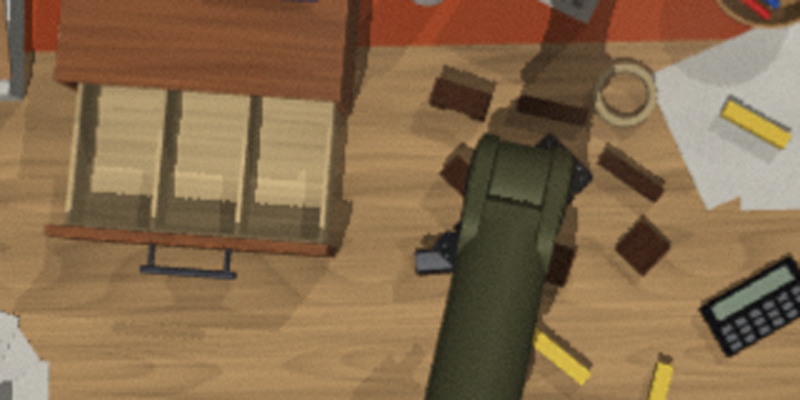

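Run:
```python
from h import *
im=ld("w6")
p=ray(im,np.array([[358,56],[416,56],[417,191],[360,191]])/1.5,.04); print(p.round(4),p.mean(0)); d=p[0]-p[3]; print(np.degrees(np.arctan2(d[1],d[0])),np.linalg.norm(d),np.linalg.norm(p[1]-p[0]))
t=ld("t6")
q=np.array([[78,90],[70,225],[166,92],[154,232],[248,99],[240,238],[333,105],[325,240]])/2.5+[50,100]
print(ray(t,q,.071).round(4))
b=ray(t,np.array([[143,269],[236,275]])/2.5+[50,100],.082); print(b, b.mean(0))
print(ray(t,np.array([[47,232],[333,250]])/2.5+[50,100],.107))
c=p.mean(0); plan([(c[0],c[1],.07,-46.5),(c[0],c[1],.012,-46.5)])
```

```text
[[ 0.5504 -0.0467  0.04  ]
 [ 0.5739 -0.0719  0.04  ]
 [ 0.5171 -0.127   0.04  ]
 [ 0.4926 -0.1007  0.04  ]] [ 0.5335025  -0.08654842  0.04      ]
43.076086755231586 0.07911415192363268 0.03443937330453736
[[0.669  0.4417 0.071 ]
 [0.4844 0.4511 0.071 ]
 [0.6642 0.3221 0.071 ]
 [0.4727 0.338  0.071 ]
 [0.6526 0.2104 0.071 ]
 [0.4623 0.2219 0.071 ]
 [0.6422 0.0944 0.071 ]
 [0.4574 0.1069 0.071 ]]
[[0.42248929 0.34928685 0.082     ]
 [0.41198241 0.22493401 0.082     ]] [0.41723585 0.28711043 0.082     ]
[[0.47292463 0.46801456 0.107     ]
 [0.44176941 0.09110943 0.107     ]]
t 7.75 pos [ 0.4743 -0.143   0.1995] yaw -46.7 q7 -0.59 F [0.1 0.7 0.3] grip 0.697
d [0.0818, -0.0002, 0.1296] rv [-0.1, -0.0, -0.2] rows>= 3.7
d [0.0817, -0.0001, 0.1876] rv [-0.1, -0.0, -0.2] rows>= 1.4
```

The arch top is visible at (358–417, 56–191), so its centre is (0.5335, -0.0865) and its long axis is at 43°. Grasping it now.

>>> play_rows(series=[70,0.05,0,0.07,0,0,0,70,0.082,0,0.12,0,0,0,70,0.082,0,0.13,0,0,0,70,0.082,0,0.14,0,0,0,70,0.082,0,0.165,0,0,0,70,0.082,0,0.187,0,0,0,70,0.082,0,0.187,0,0,0,0,0.082,0,0.187,0,0,0,0,0.082,0,0.187,0,0,0,0,0.082,0,0.187,0,0,0], force=25)

```text
time: 8.58
position: [0.536, -0.0882, 0.0152]
tool_rot: [2.918, 1.159, 0.005]
ft_force: [1.4, 0.1, -0.9]
grip_width: 0.556
```

>>> play_rows(series=[0,0,0,0,0,0,0,0,0,0,0,0,0,0,0,0,0,-0.03,0,0,0,0,0,0,-0.06,0,0,0])

```text
time: 8.92
position: [0.5326, -0.0885, 0.0727]
tool_rot: [-2.918, -1.157, 0.004]
ft_force: [0.9, -0.8, -0.3]
grip_width: 0.407
```

Run:
```python
from h import *
snap("wrist","w7",scale=1.5)
plan([(.52,.02,.2,-70),(.518,.164,.2,-95.1),(.518,.164,.041,-95.1)])
```

```text
t 8.97 pos [ 0.5377 -0.0889  0.0798] yaw -46.7 q7 -0.88 F [2.8 1.1 2.8] grip 0.409
d [0.0623, -0.0906, -0.1206] rv [0.3, -0.3, 23.3] rows>= 3.9
d [0.1595, -0.1968, -0.1209] rv [0.3, -0.4, 48.4] rows>= 3.5
d [0.1589, -0.1979, 0.0381] rv [0.3, -0.4, 48.4] rows>= 3.8
```

View pics/w7.png

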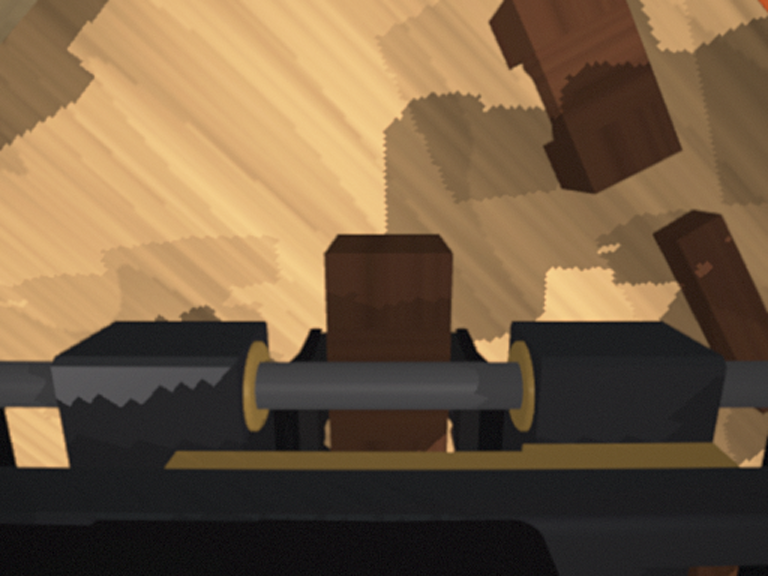

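>>> play_rows(series=[0,0.0,-0.02,-0.04,0,0,0,0,0.03,-0.05,-0.08,0,0,7,0,0.06,-0.09,-0.12,0,0,14,0,0.08,-0.12,-0.12,0,0,21,0,0.11,-0.15,-0.12,0,0,28,0,0.14,-0.18,-0.12,0,0,35,0,0.158,-0.198,-0.12,0,0,42,0,0.158,-0.198,-0.12,0,0,48.4,0,0.158,-0.198,-0.12,0,0,48.4,0,0.158,-0.198,-0.12,0,0,48.4])

```text
time: 9.8
position: [0.513, 0.1668, 0.1938]
tool_rot: [-3.138, 0.134, -0.002]
ft_force: [-0.1, 0.0, -0.1]
grip_width: 0.414
```

Run:
```python
from h import *
snap("wrist","w8",scale=1.5)
plan([(.518,.163,.1,-95.1),(.518,.163,.037,-95.1)])
```

```text
t 9.85 pos [0.5134 0.1644 0.1934] yaw -94.9 q7 -2.13 F [ 0.  -0.2 -0. ] grip 0.409
d [0.0046, 0.001, 0.0934] rv [0.0, -0.0, 0.2] rows>= 2.2
d [0.0045, 0.001, 0.1564] rv [0.0, -0.0, 0.2] rows>= 1.5
```

View pics/w8.png

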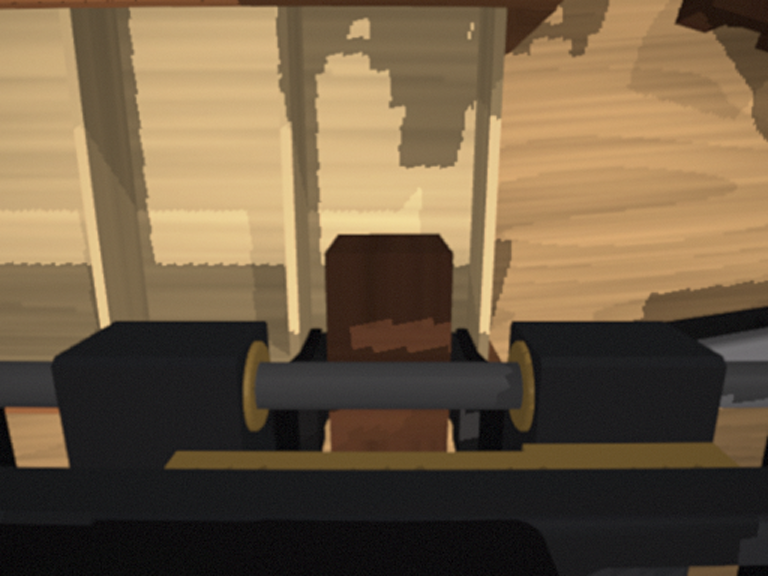

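>>> play_rows(series=[0,0.005,0.001,0.04,0,0,0,0,0.005,0.001,0.08,0,0,0,0,0.005,0.001,0.11,0,0,0,0,0.005,0.001,0.14,0,0,0,0,0.005,0.001,0.156,0,0,0,0,0.005,0.001,0.157,0,0,0,0,0.005,0.001,0.157,0,0,0,57,0.005,0.001,0.157,0,0,0,57,0.005,0.001,0.157,0,0,0,57,0.005,0.001,0.157,0,0,0])

```text
time: 10.68
position: [0.5191, 0.1618, 0.0367]
tool_rot: [3.138, -0.141, 0.002]
ft_force: [-0.2, 0.1, 0.8]
grip_width: 0.533
```

>>> play_rows(series=[57,0,0,-0.02,0,0,0,57,0,0,-0.06,0,0,0,57,0,0,-0.1,0,0,0,57,0,0,-0.14,0,0,0,57,0,0,-0.15,0,0,0,57,0,0,-0.15,0,0,0])

```text
time: 11.18
position: [0.521, 0.1633, 0.1906]
tool_rot: [-3.138, 0.141, -0.013]
ft_force: [0.2, 1.4, -0.5]
grip_width: 0.571
```

Run:
```python
from h import *
snap("wrist","w9",scale=1.5);snap("top","t9",crop=(50,100,370,260),scale=2.5)
for b in blobs(ld("t9"),0.015,(200,120,340,230)): print(*b)
plan([(.577,-.125,.2,-20)])
```

```text
[271. 205.] 422 -203 59 55 -19.8
[308. 199.] 441 -333 57 54 -46.3
[270. 174.] 531 -201 103 27 -61.6
[303. 171.] 541 -319 96 25 55.6
[271. 145.] 638 -208 100 29 81.4
[235. 140.] 653 -80 84 44 70.3
t 11.28 pos [0.5184 0.162  0.186 ] yaw -95.1 q7 -2.14 F [-0.  -0.6 -0.4] grip 0.573
d [0.0841, 0.2806, -0.0137] rv [0.1, -0.0, -75.1] rows>= 10.5
```

View pics/w9.png

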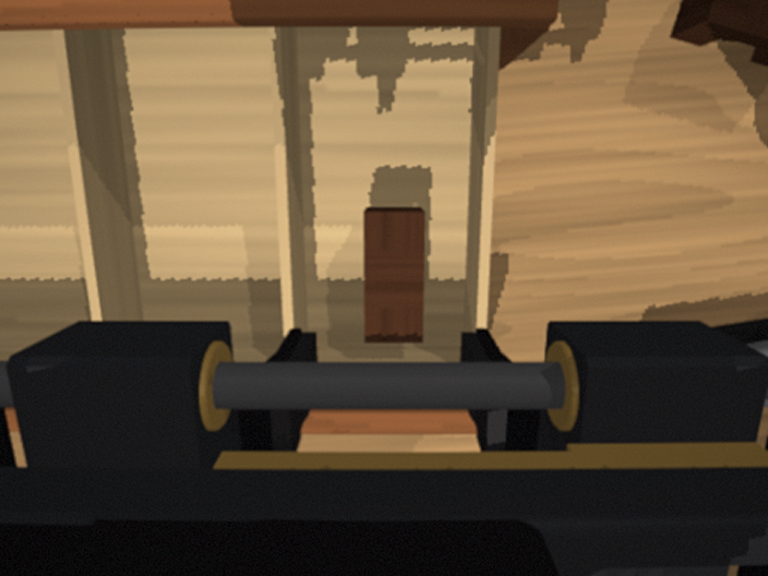

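View pics/t9.png

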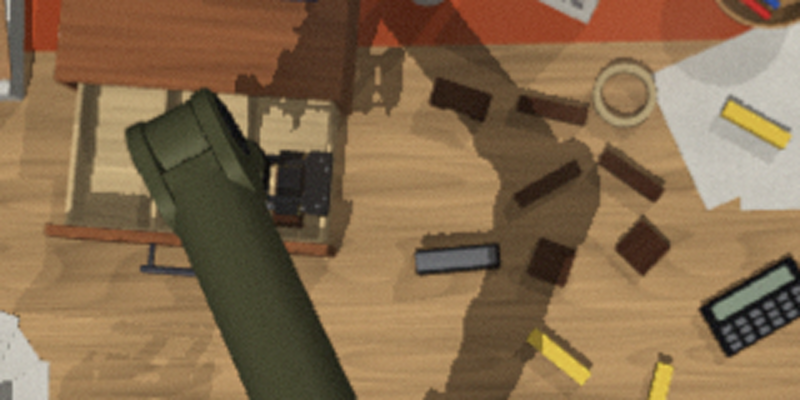

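First arch placed well. Next is the second arch, near (0.653, -0.080).

>>> play_rows(series=[70,0.02,0.04,-0.03,0,0,-7,70,0.05,0.08,-0.03,0,0,-14,70,0.08,0.12,-0.03,0,0,-21,70,0.11,0.16,-0.02,0,0,-28,70,0.14,0.2,-0.02,0,0,-35,70,0.15,0.24,-0.015,0,0,-42,70,0.153,0.235,-0.014,0,0,-49,70,0.153,0.235,-0.014,0,0,-56,70,0.153,0.235,-0.014,0,0,-63,70,0.153,0.235,-0.014,0,0,-70])

```text
time: 12.12
position: [0.6487, -0.0863, 0.1966]
tool_rot: [-2.644, -1.689, 0.005]
ft_force: [0.2, 1.3, 0.0]
grip_width: 0.7
```

>>> play_rows(series=[70,0,0,0,0,0,-5,70,0,0,0,0,0,-5,70,0,0,0,0,0,-5])

```text
time: 12.37
position: [0.6489, -0.0853, 0.1979]
tool_rot: [-2.575, -1.795, 0.003]
ft_force: [-0.4, -0.3, -0.4]
grip_width: 0.698
```

Run:
```python
from h import *
snap("wrist","w10",scale=1.5)
plan([])
for b in blobs(ld("w10"),0.04,None,200): print(*b)
```

```text
t 12.42 pos [ 0.6491 -0.0853  0.1984] yaw -20.3 q7 -0.53 F [-0.2 -0.8  0.4] grip 0.7
[207. 293.] 548 -188 50 30 -61.6
[293. 287.] 639 -210 37 20 76.5
[287. 236.] 653 -152 20 13 -20.2
[433. 161.] 828 -139 116 64 -20.0
[265. 166.] 656 -77 80 33 70.7
[219.   5.] 667 69 68 15 -20.5
```

View pics/w10.png

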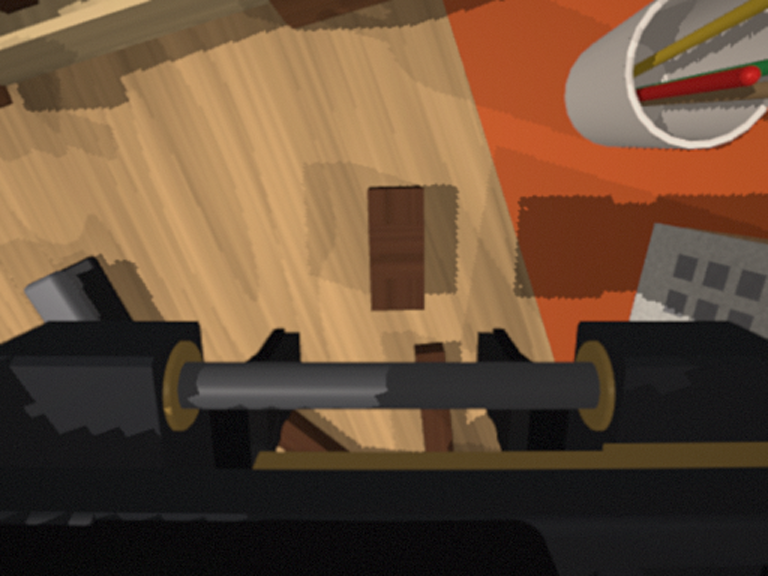

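Run:
```python
from h import *
im=ld("top0")
for z in (0,.1): print(ray(im,np.array([[330,148],[330,112],[312,130],[348,130],[373,135],[428,163]])/1.5,z).round(3).tolist())
c=(.656,-.077); plan([(*c,.07,-19.7),(*c,.012,-19.7)])
```

```text
[[0.81, -0.03, 0.0], [0.898, -0.031, 0.0], [0.854, 0.013, 0.0], [0.853, -0.074, 0.0], [0.839, -0.133, 0.0], [0.769, -0.264, 0.0]]
[[0.782, -0.035, 0.1], [0.865, -0.037, 0.1], [0.824, 0.005, 0.1], [0.823, -0.077, 0.1], [0.81, -0.133, 0.1], [0.744, -0.255, 0.1]]
t 12.42 pos [ 0.6491 -0.0853  0.1984] yaw -20.3 q7 -0.53 F [-0.2 -0.8  0.4] grip 0.7
d [0.0103, 0.0039, 0.1284] rv [-0.1, 0.0, -0.6] rows>= 3.1
d [0.0103, 0.004, 0.1864] rv [-0.1, 0.0, -0.6] rows>= 1.4
```

>>> play_rows(series=[70,0.01,0.004,0.04,0,0,0,70,0.01,0.004,0.08,0,0,0,70,0.01,0.004,0.12,0,0,0,70,0.01,0.004,0.14,0,0,0,70,0.01,0.004,0.165,0,0,0,70,0.01,0.004,0.186,0,0,0,70,0.01,0.004,0.186,0,0,0,0,0.01,0.004,0.186,0,0,0,0,0.01,0.004,0.186,0,0,0,0,0.01,0.004,0.186,0,0,0])

```text
time: 13.25
position: [0.6584, -0.0772, 0.016]
tool_rot: [2.574, 1.797, 0.003]
ft_force: [-0.0, 0.0, -1.1]
grip_width: 0.553
```

>>> play_rows(series=[0,0,0,0,0,0,0,0,0,0,0,0,0,0,0,0,0,-0.03,0,0,0,0,0,0,-0.06,0,0,0,0,0,0,-0.1,0,0,0,0,0,0,-0.14,0,0,0,0,0,0,-0.18,0,0,0])

```text
time: 13.83
position: [0.6566, -0.0773, 0.1963]
tool_rot: [2.575, 1.799, 0.0]
ft_force: [1.1, -0.6, -0.6]
grip_width: 0.412
```

Run:
```python
from h import *
snap("wrist","w11",scale=1.5)
plan([(.6,.155,.2,-95.1),(.6,.155,.037,-95.1)])
```

```text
t 13.88 pos [ 0.661  -0.0767  0.2059] yaw -20.1 q7 -0.54 F [2.1 0.9 4.7] grip 0.408
d [0.1965, -0.1372, 0.0047] rv [0.5, -0.6, 75.0] rows>= 10.5
d [0.196, -0.1393, 0.1677] rv [0.5, -0.6, 75.0] rows>= 3.9
```

View pics/w11.png

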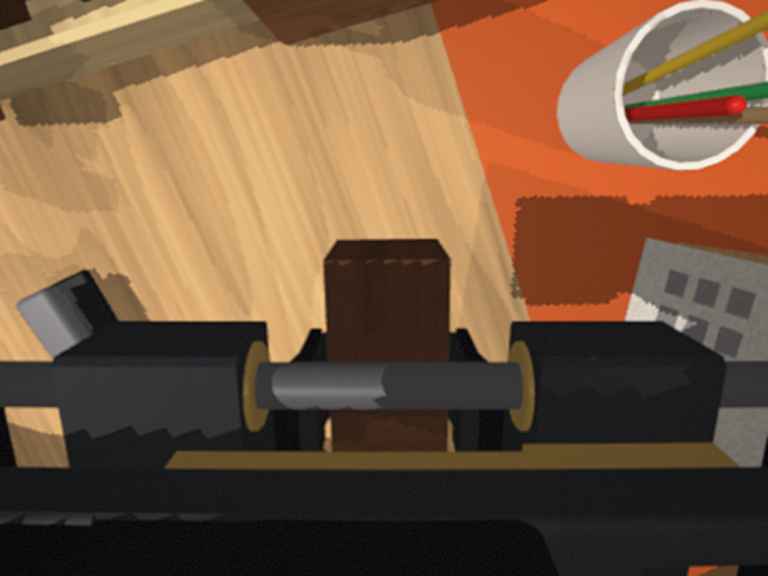

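Run:
```python
from h import *
im=ld("w9")
p=ray(im,np.array([[365,210],[423,210],[422,342],[365,342]])/1.5,.062); print(p.round(4).tolist(),p.mean(0))
for n,uv in (("w9",[[10,27],[500,27]]),("w8",[[50,8],[500,8]]),("w2",[[30,126],[740,126]])):
  for z in (.12,): print(n,ray(ld(n),np.array(uv)/1.5,z).round(4).tolist())
# held arch extents
im=ld("w11"); 
s,R=toolinfo(); p0=s["position"]
P=ray(im,np.array([[330,240],[444,240],[325,262],[450,262]])/1.5, p0[2]-.012+.04); print("front edge along tool x:", ((P-p0)@R).round(4).tolist())
```

```text
[[0.5604, 0.1738, 0.062], [0.5574, 0.1405, 0.062], [0.4771, 0.1469, 0.062], [0.4802, 0.1819, 0.062]] [0.51877156 0.16077603 0.062     ]
w9 [[0.658, 0.3167, 0.12], [0.6375, 0.1052, 0.12]]
w8 [[0.6552, 0.3027, 0.12], [0.6373, 0.1085, 0.12]]
w2 [[0.6668, 0.4053, 0.12], [0.6432, 0.1407, 0.12]]
front edge along tool x: [[0.0449, -0.0201, -0.0281], [0.045, 0.0083, -0.0278], [0.0394, -0.0215, -0.0282], [0.0394, 0.01, -0.0278]]
```

>>> play_rows(series=[0,0,0,0,0,0,7,0,0.02,-0.02,0,0,0,14,0,0.05,-0.04,0,0,0,21,0,0.08,-0.06,0,0,0,28,0,0.11,-0.08,0,0,0,35,0,0.14,-0.1,0,0,0,42,0,0.17,-0.12,0,0,0,49,0,0.195,-0.137,0,0,0,56,0,0.195,-0.137,0,0,0,63,0,0.195,-0.137,0,0,0,70])

```text
time: 14.72
position: [0.5942, 0.1568, 0.1947]
tool_rot: [-3.141, 0.003, -0.002]
ft_force: [1.3, -0.9, -0.7]
grip_width: 0.411
```

>>> play_rows(series=[0,0,0,0,0,0,5,0,0,0,0,0,0,5,0,0,0,0,0,0,5])

```text
time: 14.97
position: [0.5954, 0.153, 0.1942]
tool_rot: [3.138, -0.136, 0.001]
ft_force: [0.1, 0.4, -0.9]
grip_width: 0.409
```

Run:
```python
from h import *
snap("wrist","w12",scale=1.5)
plan([(.602,.156,.07,-95.1),(.602,.156,.044,-95.1)])
```

```text
t 15.02 pos [0.5954 0.1529 0.1941] yaw -95.0 q7 -2.13 F [-0.   0.1 -0.2] grip 0.411
d [0.0062, -0.0037, 0.1241] rv [0.0, -0.0, 0.1] rows>= 3.0
d [0.0062, -0.0037, 0.1501] rv [0.0, -0.0, 0.1] rows>= 0.6
```

View pics/w12.png

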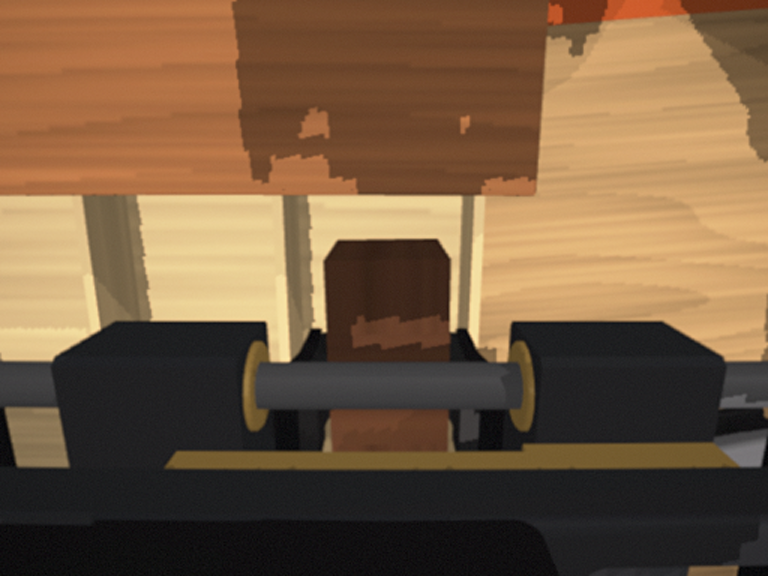

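>>> play_rows(series=[0,0.006,-0.004,0.03,0,0,0,0,0.006,-0.004,0.07,0,0,0,0,0.006,-0.004,0.1,0,0,0,0,0.006,-0.004,0.12,0,0,0,0,0.006,-0.004,0.135,0,0,0,0,0.006,-0.004,0.147,0,0,0,0,0.006,-0.004,0.147,0,0,0,0,0.006,-0.004,0.147,0,0,0])

```text
time: 15.68
position: [0.6029, 0.1564, 0.0479]
tool_rot: [-3.138, 0.14, -0.003]
ft_force: [1.2, -0.8, 1.1]
grip_width: 0.413
```

Run:
```python
from h import *
snap("wrist","w13",scale=1.5)
plan([(.602,.156,.040,-95.1)])
```

```text
t 15.73 pos [0.6029 0.1564 0.0479] yaw -95.1 q7 -2.22 F [ 1.2 -0.4  1.4] grip 0.411
d [-0.0008, 0.0005, 0.0079] rv [-0.0, -0.1, -0.0] rows>= 0.2
```

View pics/w13.png

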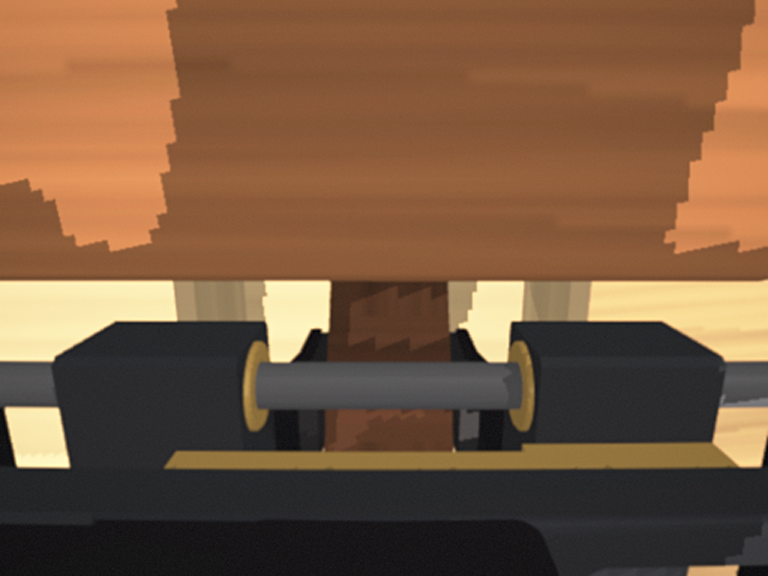

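Clear of the unit. I'll lower 6 mm more and release.

>>> play_rows(series=[0,0,0,0.006,0,0,0,0,0,0,0.006,0,0,0,55,0,0,0.006,0,0,0,55,0,0,0.006,0,0,0,55,0,0,0.006,0,0,0,55,0,0,-0.02,0,0,0,55,0,0,-0.06,0,0,0,55,0,0,-0.1,0,0,0,55,0,0,-0.14,0,0,0,55,-0.04,0,-0.16,0,0,0])

```text
time: 16.57
position: [0.571, 0.1585, 0.2098]
tool_rot: [-3.134, 0.148, -0.012]
ft_force: [0.1, -1.3, 1.8]
grip_width: 0.549
```

Run:
```python
from h import *
snap("wrist","w14",scale=1.5);snap("top","t14",crop=(50,100,370,260),scale=2.5)
for b in blobs(ld("t14"),0.015,(200,120,340,230)): print(*b)
plan([(.6,-.06,.24,-40),(.637,-.208,.2,-9)])
```

```text
[271. 205.] 422 -203 59 55 -21.8
[308. 199.] 441 -333 57 54 -46.3
[270. 174.] 531 -201 103 26 -61.3
[303. 171.] 541 -318 98 26 55.8
[271. 145.] 636 -208 99 28 77.4
t 16.67 pos [0.5626 0.163  0.2099] yaw -94.9 q7 -2.14 F [0.1 0.6 0.4] grip 0.55
d [0.0564, 0.219, -0.0301] rv [0.1, -0.2, -54.9] rows>= 7.7
d [0.1056, 0.3634, 0.01] rv [0.1, -0.2, -85.9] rows>= 4.3
```

View pics/w14.png

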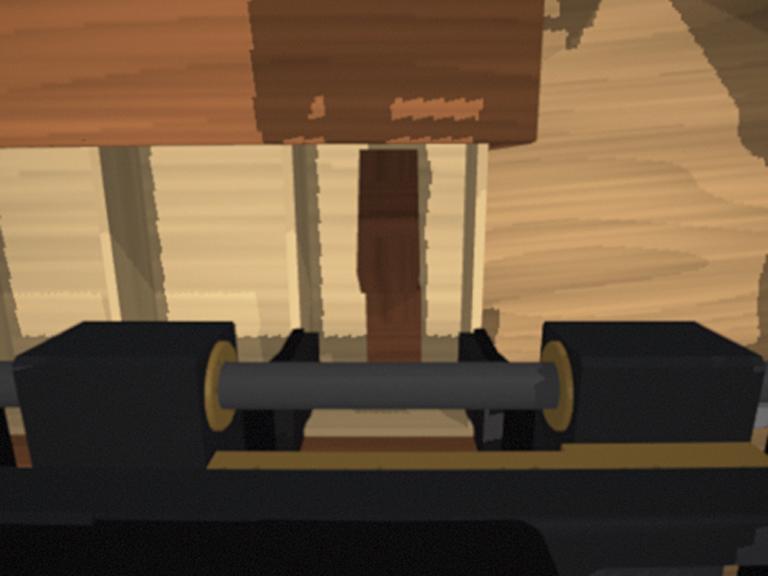

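View pics/t14.png

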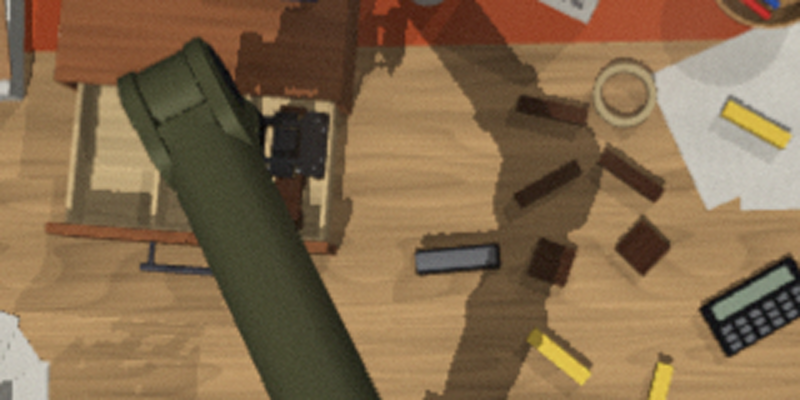

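Run:
```python
from h import *
snap("scene","s14",crop=(280,120,400,210),scale=6.5)
im=ld("w14")
for xy in [(.562,.602)]:pass
ux=np.array([.996,-.089,0]);uy=np.array([.089,.996,0])
c1=np.array([.5188,.1615,.062]);
for name,c in(("a1",c1),("a2",c1+ux*.0845)):
  for z in (0,.01):
    print(name,z,(proj(im,[c+[0,0,z]+ux*a*.04+uy*b*.018 for a in(-1,1) for b in (-1,1)])*1.5).round(0).tolist())
```

```text
a1 0 [[420.0, 402.0], [366.0, 402.0], [421.0, 287.0], [365.0, 287.0]]
a1 0.01 [[420.0, 409.0], [366.0, 409.0], [422.0, 291.0], [364.0, 291.0]]
a2 0 [[421.0, 280.0], [364.0, 280.0], [422.0, 150.0], [362.0, 150.0]]
a2 0.01 [[422.0, 284.0], [364.0, 284.0], [423.0, 149.0], [361.0, 150.0]]
```

View pics/s14.png

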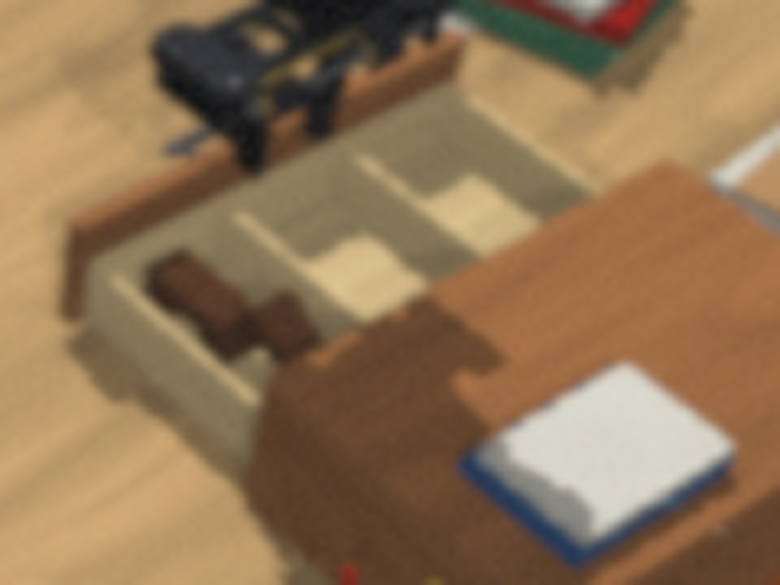

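Both arches are in the right bay. Next is the rod at about (0.636, -0.208), long axis about 77°.

>>> play_rows(series=[55,0.01,0.04,-0.03,0,0,-7,55,0.03,0.08,-0.03,0,0,-14,55,0.04,0.12,-0.03,0,0,-21,55,0.05,0.16,-0.03,0,0,-28,55,0.06,0.2,-0.03,0,0,-35,55,0.07,0.24,-0.02,0,0,-42,55,0.08,0.28,-0.01,0,0,-49,55,0.09,0.32,0,0,0,-56,55,0.105,0.36,0,0,0,-63,55,0.105,0.363,0,0,0,-70])

```text
time: 17.55
position: [0.6353, -0.2191, 0.2015]
tool_rot: [-2.651, -1.683, 0.008]
ft_force: [0.2, -1.3, -0.9]
grip_width: 0.548
```

>>> play_rows(series=[55,0,0,0,0,0,-7,55,0,0,0,0,0,-12,55,0,0,0,0,0,-12,55,0,0,0,0,0,-12])

```text
time: 17.88
position: [0.6364, -0.2113, 0.2038]
tool_rot: [-2.461, -1.948, 0.001]
ft_force: [0.0, -0.1, 0.5]
grip_width: 0.548
```

Run:
```python
from h import *
snap("wrist","w15",scale=1.5)
plan([])
for b in blobs(ld("w15"),0.022,None,200): print(*b)
```

```text
t 17.93 pos [ 0.6365 -0.211   0.2043] yaw -13.2 q7 -0.19 F [-0.1  0.8 -0.4] grip 0.544
[ 75. 198.] 435 -194 61 45 -19.7
[165. 178.] 539 -198 100 26 -61.6
[263. 176.] 641 -207 97 19 76.6
```

View pics/w15.png

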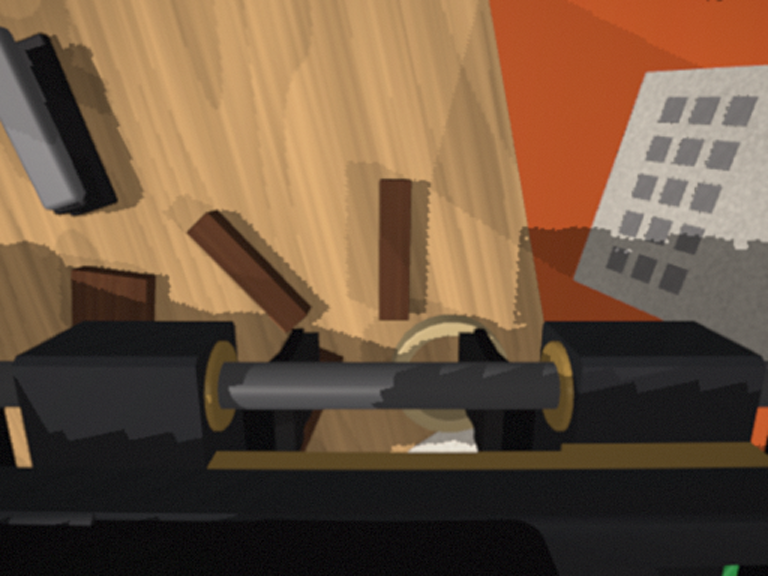

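Run:
```python
from h import *
im=ld("w15")
p=ray(im,np.array([[380,180],[411,180],[411,320],[379,320]])/1.5,.022); print(p.round(4).tolist(),p.mean(0).round(4))
print(ray(ld("top0"),np.array([[450,205],[450,225],[430,205]])/1.5,.02).round(3).tolist())
c=p.mean(0)[:2]; plan([(*c,.05,-13.3),(*c,.004,-13.3)])
```

```text
[[0.6411, -0.1561, 0.022], [0.6614, -0.1609, 0.022], [0.6398, -0.2572, 0.022], [0.6174, -0.2519, 0.022]] [ 0.6399 -0.2065  0.022 ]
[[0.662, -0.311, 0.02], [0.615, -0.31, 0.02], [0.663, -0.264, 0.02]]
t 17.93 pos [ 0.6365 -0.211   0.2043] yaw -13.2 q7 -0.19 F [-0.1  0.8 -0.4] grip 0.544
d [0.0051, 0.0026, 0.1543] rv [-0.1, -0.0, 0.1] rows>= 3.7
d [0.0051, 0.0026, 0.2003] rv [-0.1, -0.0, 0.1] rows>= 1.1
```

>>> play_rows(series=[55,0.005,0.003,0.04,0,0,0,55,0.005,0.003,0.08,0,0,0,55,0.005,0.003,0.12,0,0,0,55,0.005,0.003,0.155,0,0,0,55,0.005,0.003,0.18,0,0,0,55,0.005,0.003,0.2,0,0,0,55,0.005,0.003,0.2,0,0,0,0,0.005,0.003,0.2,0,0,0,0,0.005,0.003,0.2,0,0,0,0,0.005,0.003,0.2,0,0,0])

```text
time: 18.77
position: [0.6413, -0.207, 0.0065]
tool_rot: [2.46, 1.952, 0.0]
ft_force: [-0.2, 0.6, 0.4]
grip_width: 0.405
```

>>> play_rows(series=[0,0,0,0,0,0,0,0,0,0,0,0,0,0,0,0,0,-0.03,0,0,0,0,0,0,-0.06,0,0,0,0,0,0,-0.1,0,0,0,0,0,0,-0.14,0,0,0,0,0,0,-0.18,0,0,0,0,0,0,-0.19,0,0,0,0,0,0,-0.19,0,0,0])

```text
time: 19.52
position: [0.6433, -0.2072, 0.2008]
tool_rot: [2.456, 1.948, 0.007]
ft_force: [0.8, -0.3, -1.5]
grip_width: 0.251
```

Run:
```python
from h import *
snap("wrist","w16",scale=1.5)
ux=np.array([.996,-.089]);uy=np.array([.089,.996]); L=np.array([.530,.392])
t=L+ux*.005-uy*.022; print(t)
plan([(*t,.2,-95.1),(*t,.028,-95.1)])
```

```text
[0.533022 0.369643]
t 19.57 pos [ 0.6417 -0.2072  0.1974] yaw -13.1 q7 -0.2 F [ 0.9 -0.1 -0.9] grip 0.25
d [0.537, -0.2369, -0.0038] rv [0.2, -0.1, 82.0] rows>= 14.1
d [0.5372, -0.2375, 0.1682] rv [0.2, -0.1, 82.0] rows>= 4.1
```

View pics/w16.png

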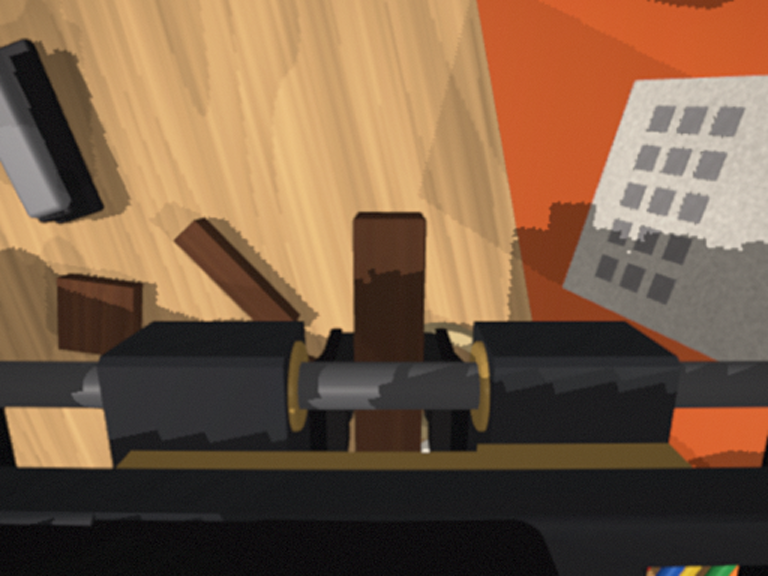

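>>> play_rows(series=[0,0.038,-0.017,-0.01,0,0,6,0,0.077,-0.034,-0.01,0,0,12,0,0.115,-0.051,-0.01,0,0,18,0,0.153,-0.068,-0.01,0,0,24,0,0.192,-0.085,-0.01,0,0,30,0,0.23,-0.101,-0.01,0,0,36,0,0.268,-0.118,-0.01,0,0,42,0,0.307,-0.135,-0.01,0,0,48,0,0.345,-0.152,-0.01,0,0,54,0,0.383,-0.169,-0.01,0,0,60])

```text
time: 20.4
position: [0.5621, 0.2019, 0.203]
tool_rot: [3.108, 0.452, -0.006]
ft_force: [0.6, 1.0, -0.5]
grip_width: 0.246
```

Run:
```python
from h import *
plan([(.533,.3696,.2,-95.1)])
```

```text
t 20.4 pos [0.5621 0.2019 0.203 ] yaw -73.5 q7 -1.85 F [ 0.6  1.  -0.5] grip 0.246
d [0.0199, -0.169, 0.0029] rv [0.1, 0.2, 21.6] rows>= 4.1
```

>>> play_rows(series=[0,0.01,-0.03,0,0,0,7,0,0.01,-0.07,0,0,0,14,0,0.02,-0.11,0,0,0,21.5,0,0.02,-0.145,0,0,0,21.5,0,0.02,-0.145,0,0,0,21.5,0,0.02,-0.145,0,0,0,21.5,0,0.02,-0.145,0,0,0,21.5])

```text
time: 20.98
position: [0.5402, 0.3447, 0.2032]
tool_rot: [3.136, -0.125, -0.004]
ft_force: [-0.1, -1.4, -1.0]
grip_width: 0.25
```

Run:
```python
from h import *
snap("wrist","w17",scale=1.5)
plan([(.533,.3696,.1,-95.1),(.533,.3696,.028,-95.1)])
```

```text
t 21.03 pos [0.5411 0.3437 0.2036] yaw -94.7 q7 -2.47 F [-0.3  0.  -1. ] grip 0.254
d [-0.01, -0.0254, 0.1036] rv [0.2, 0.1, 0.4] rows>= 2.6
d [-0.0099, -0.0256, 0.1756] rv [0.2, 0.1, 0.4] rows>= 1.7
```

View pics/w17.png

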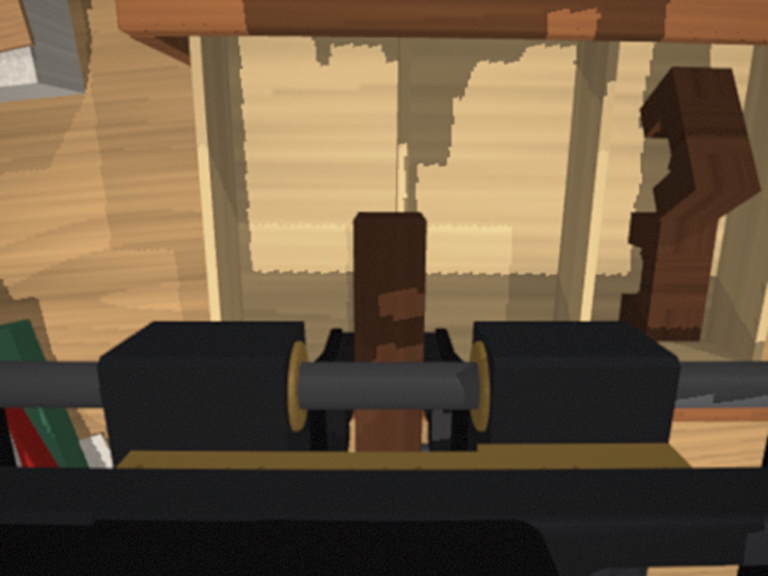

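>>> play_rows(series=[0,-0.01,-0.025,0,0,0,0,0,-0.01,-0.025,0.03,0,0,0,0,-0.01,-0.025,0.06,0,0,0,0,-0.01,-0.025,0.07,0,0,0,0,-0.01,-0.025,0.07,0,0,0])

```text
time: 21.45
position: [0.5324, 0.3675, 0.1317]
tool_rot: [3.134, -0.131, -0.008]
ft_force: [-0.2, -0.7, 0.6]
grip_width: 0.251
```

Run:
```python
from h import *
snap("wrist","w18",scale=1.5)
plan([(.533,.3696,.028,-95.1)])
```

```text
t 21.5 pos [0.5334 0.3689 0.1342] yaw -94.8 q7 -2.54 F [-0.5  0.6  0.2] grip 0.248
d [-0.0002, -0.001, 0.1062] rv [0.2, 0.1, 0.3] rows>= 2.5
```

View pics/w18.png

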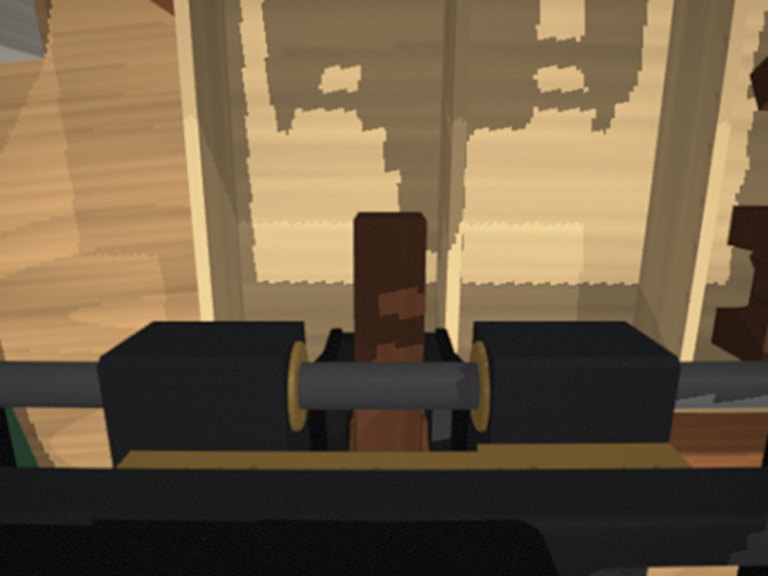

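>>> play_rows(series=[0,0,-0.005,0.03,0,0,0,0,0,-0.005,0.06,0,0,0,0,0,-0.005,0.085,0,0,0,0,0,-0.005,0.105,0,0,0,0,0,-0.005,0.107,0,0,0,0,0,-0.005,0.107,0,0,0])

```text
time: 22.0
position: [0.5345, 0.3761, 0.0296]
tool_rot: [-3.139, 0.129, -0.001]
ft_force: [-0.8, -0.3, 0.1]
grip_width: 0.248
```

>>> play_rows(series=[33,0,0,0,0,0,0,33,0,0,0,0,0,0,33,0,0,0,0,0,0,33,0,0,-0.03,0,0,0,33,0,0,-0.07,0,0,0,33,0,0,-0.11,0,0,0,33,0,0,-0.15,0,0,0,33,0,0,-0.17,0,0,0,33,0,0,-0.17,0,0,0])

```text
time: 22.75
position: [0.5356, 0.3792, 0.2064]
tool_rot: [-3.132, 0.126, -0.015]
ft_force: [0.5, -0.1, 0.5]
grip_width: 0.329
```

Run:
```python
from h import *
snap("wrist","w19",scale=1.5)
snap("top","t19",crop=(50,100,370,260),scale=2.5)
for b in blobs(ld("t19"),0.015,(200,120,340,230)): print(*b)
plan([(.6,-.06,.24,-40),(.535,-.2,.2,28.5)])
```

```text
[272. 205.] 423 -205 53 52 -19.6
[308. 199.] 441 -333 57 54 -46.3
[269. 174.] 533 -201 103 25 -58.6
[303. 171.] 540 -319 95 23 54.8
t 22.85 pos [0.5338 0.3769 0.2004] yaw -94.6 q7 -2.53 F [-0.5 -0.7 -0.6] grip 0.33
d [0.1013, 0.4301, -0.0398] rv [0.0, -0.2, -54.6] rows>= 10.6
d [0.0477, 0.5749, -0.0002] rv [-0.1, -0.1, 56.9] rows>= 15.6
```

View pics/w19.png

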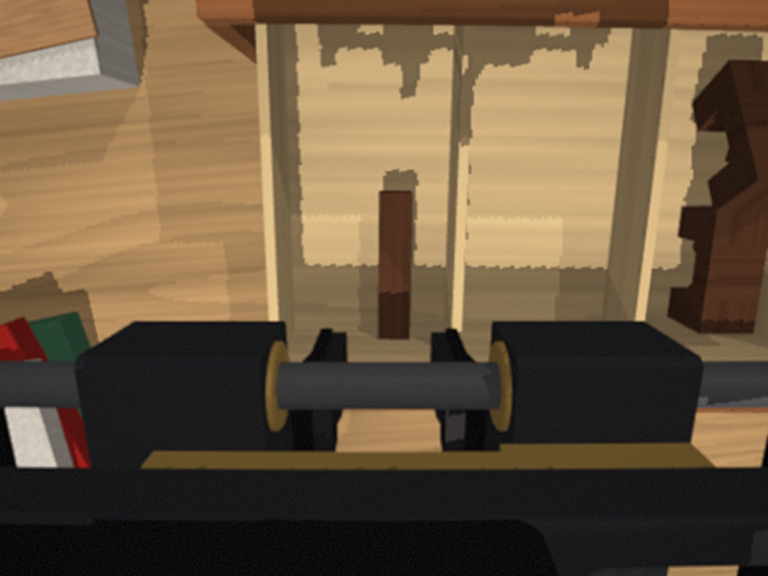

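View pics/t19.png

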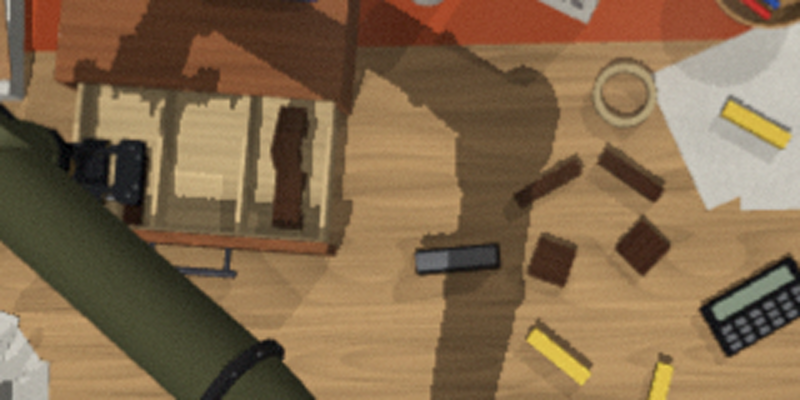

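Rod 1 is in the left bay at (380–411, 190–338). The rear arch is perched tilted with its front leg on arch 1, seen at (690–768, 60–330). I'll push it back with closed fingers.

Run:
```python
from h import *
plan([(.525,.162,.18,-95.1),(.525,.162,.075,-95.1),(.565,.1584,.075,-95.1)])
```

```text
t 22.85 pos [0.5338 0.3769 0.2004] yaw -94.6 q7 -2.53 F [-0.5 -0.7 -0.6] grip 0.33
d [0.0085, 0.215, 0.0202] rv [-0.1, -0.2, 0.5] rows>= 5.2
d [0.0082, 0.2151, 0.1252] rv [-0.1, -0.2, 0.5] rows>= 2.5
d [0.0484, 0.2154, 0.1253] rv [-0.1, -0.2, 0.5] rows>= 1.0
```

>>> play_rows(series=[0,0.008,0.04,0,0,0,0.5,0,0.008,0.08,0,0,0,0.5,0,0.008,0.12,0,0,0,0.5,0,0.008,0.16,0,0,0,0.5,0,0.008,0.2,0,0,0,0.5,0,0.008,0.215,0.02,0,0,0.5,0,0.008,0.215,0.04,0,0,0.5,0,0.008,0.215,0.04,0,0,0.5])

```text
time: 23.52
position: [0.5209, 0.1578, 0.1538]
tool_rot: [3.135, -0.147, -0.013]
ft_force: [-1.5, 0.3, -0.1]
grip_width: 0.002
```

Run:
```python
from h import *
snap("wrist","w20",scale=1.5);snap("scene","s20",crop=(280,120,400,210),scale=6.5)
plan([(.525,.162,.075,-95.1),(.565,.1584,.075,-95.1)])
```

```text
t 23.62 pos [0.5228 0.1615 0.1575] yaw -95.1 q7 -2.13 F [-0.4  0.6  0.2] grip 0.008
d [0.0024, -0.0007, 0.0825] rv [0.0, 0.2, -0.0] rows>= 2.0
d [0.0425, -0.0007, 0.0824] rv [0.0, 0.2, -0.0] rows>= 1.0
```

View pics/w20.png

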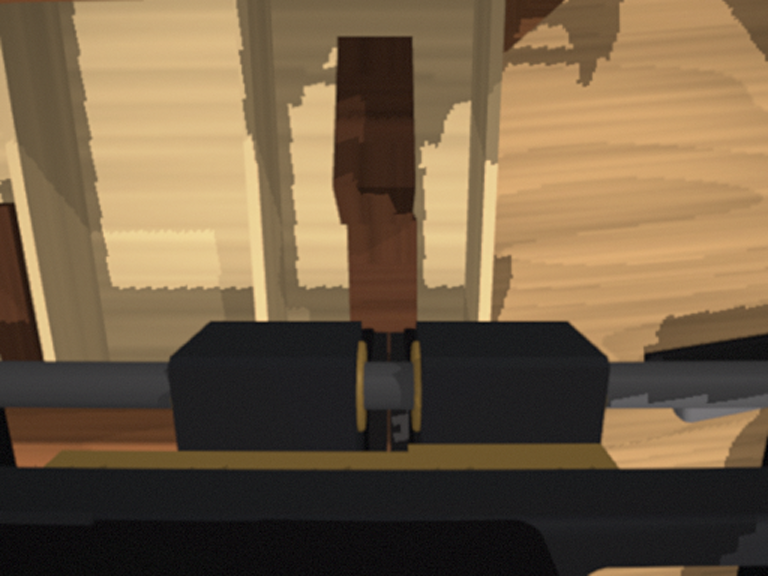

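View pics/s20.png

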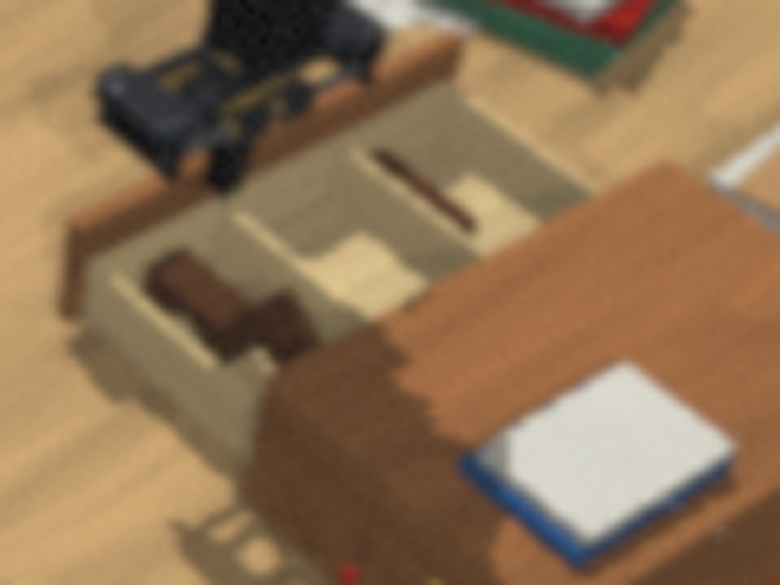

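>>> play_rows(series=[0,0,0,0.03,0,0,0,0,0,0,0.06,0,0,0,0,0,0,0.082,0,0,0,0,0,0,0.082,0,0,0,0,0.01,0,0.082,0,0,0,0,0.02,0,0.082,0,0,0,0,0.03,0,0.082,0,0,0,0,0.037,0,0.082,0,0,0,0,0.037,0,0.082,0,0,0])

```text
time: 24.37
position: [0.5638, 0.1579, 0.0779]
tool_rot: [-3.137, 0.143, -0.004]
ft_force: [-0.7, -0.9, 0.1]
grip_width: 0.003
```

Run:
```python
from h import *
snap("wrist","w21",scale=1.5);snap("scene","s21",crop=(280,120,400,210),scale=6.5)
plan([])
```

```text
t 24.47 pos [0.5614 0.1583 0.0771] yaw -95.2 q7 -2.19 F [-0.7  0.3  0. ] grip 0.006
```

View pics/s21.png

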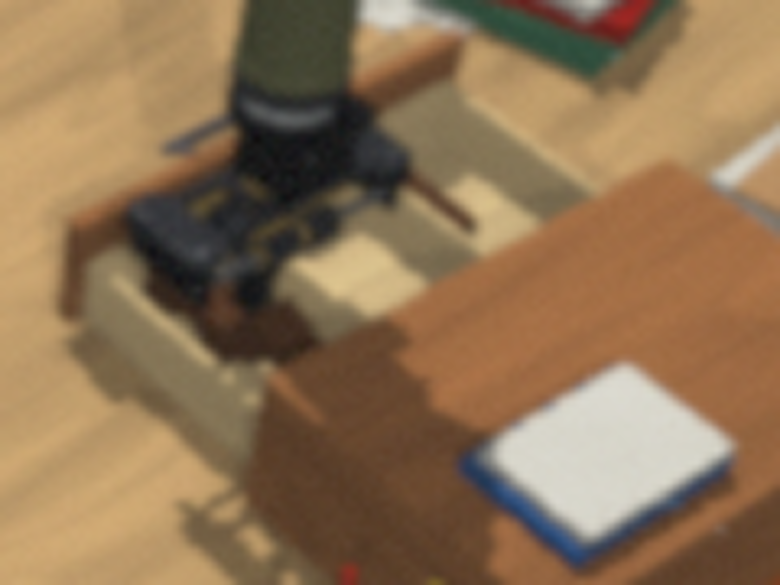

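View pics/w21.png

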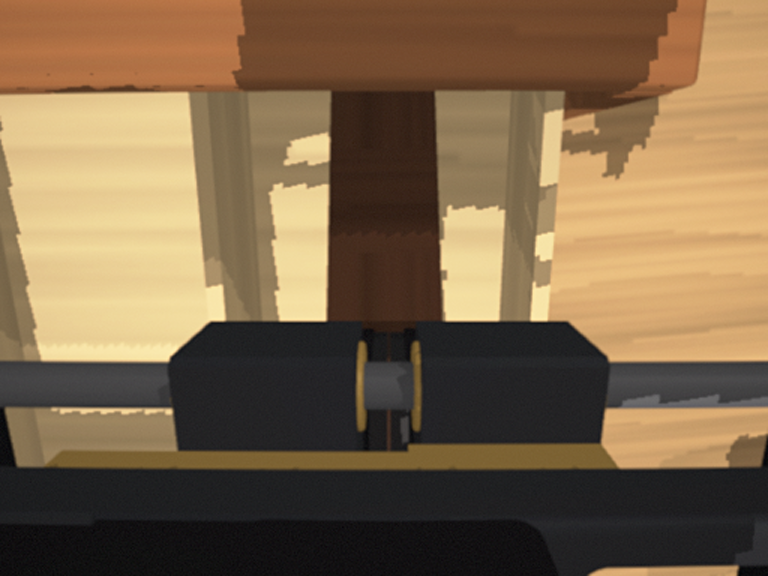

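>>> play_rows(series=[0,0.006,0,0,0,0,0,0,0.012,0,0,0,0,0,0,0.012,0,0,0,0,0,0,0,0,0,0,0,0,0,-0.02,0,-0.03,0,0,0,0,-0.04,0,-0.07,0,0,0,0,-0.04,0,-0.08,0,0,0,0,-0.04,0,-0.08,0,0,0])

```text
time: 25.13
position: [0.523, 0.1631, 0.1609]
tool_rot: [-3.138, 0.139, -0.012]
ft_force: [1.3, -0.4, 0.4]
grip_width: 0.003
```

Run:
```python
from h import *
snap("wrist","w22",scale=1.5);snap("scene","s22",crop=(280,120,400,210),scale=6.5)
plan([])
```

```text
t 25.23 pos [0.5218 0.1614 0.1571] yaw -95.2 q7 -2.14 F [-0.2 -1.1 -0.1] grip 0.004
```

View pics/s22.png

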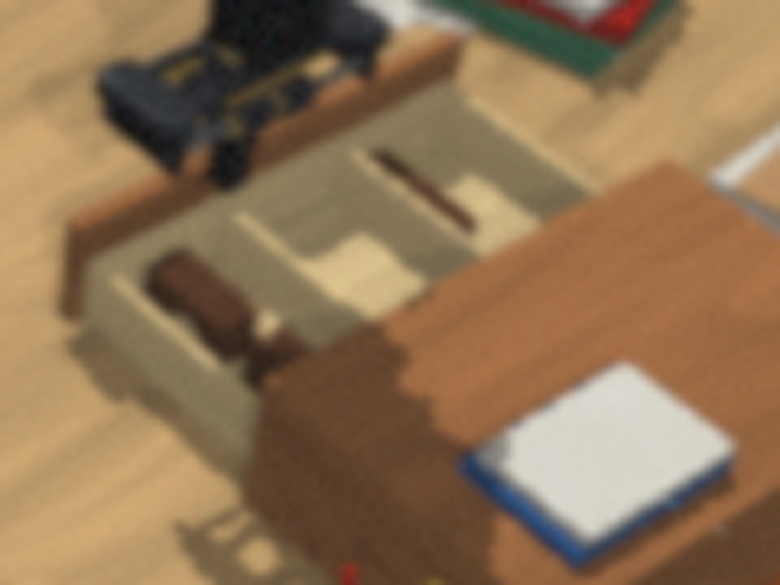

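View pics/w22.png

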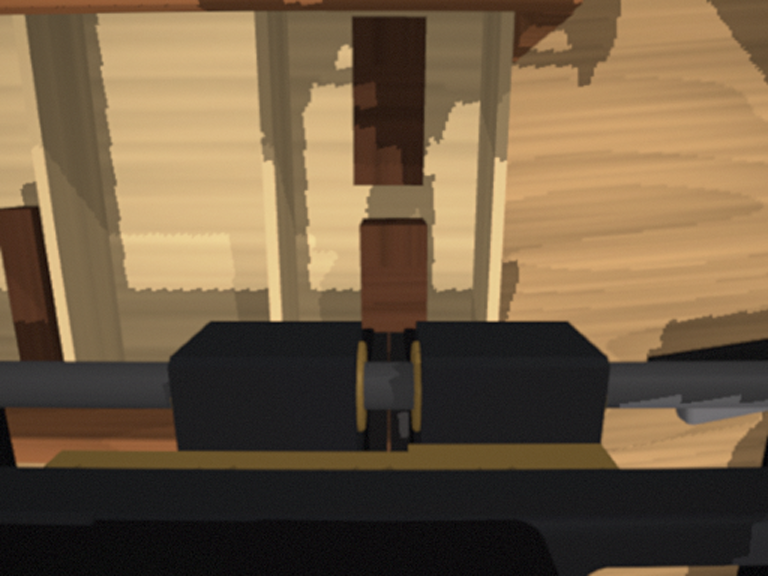

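The rear arch now lies flat, with a gap between the two. Next is the middle rod, near (0.533, -0.201).

Run:
```python
from h import *
plan([(.525,-.185,.2,-151)])
```

```text
t 25.23 pos [0.5218 0.1614 0.1571] yaw -95.2 q7 -2.14 F [-0.2 -1.1 -0.1] grip 0.004
d [0.0345, 0.3447, -0.0427] rv [-0.0, -0.1, 55.8] rows>= 8.4
```

>>> play_rows(series=[20,0.004,0.04,-0.03,0,0,6,40,0.008,0.08,-0.043,0,0,12,50,0.012,0.12,-0.043,0,0,18,50,0.016,0.16,-0.043,0,0,25,50,0.02,0.2,-0.043,0,0,32,50,0.024,0.24,-0.043,0,0,39,50,0.028,0.28,-0.043,0,0,46,50,0.032,0.32,-0.043,0,0,53,50,0.035,0.345,-0.043,0,0,55.8,50,0.035,0.345,-0.043,0,0,55.8])

```text
time: 26.07
position: [0.5233, -0.193, 0.1974]
tool_rot: [2.696, -1.606, -0.004]
ft_force: [-0.4, 0.2, -0.4]
grip_width: 0.492
```

>>> play_rows(series=[50,0,0,0,0,0,0,50,0,0,0,0,0,0])

```text
time: 26.23
position: [0.5252, -0.1831, 0.1986]
tool_rot: [-2.709, 1.588, 0.004]
ft_force: [-0.5, 0.6, 0.1]
grip_width: 0.502
```

Run:
```python
from h import *
snap("wrist","w23",scale=1.5)
plan([])
for b in blobs(ld("w23"),0.022,None,200): print(*b)
```

```text
t 26.28 pos [ 0.5254 -0.1826  0.1989] yaw -150.7 q7 -2.4 F [-0.9  0.8 -0. ] grip 0.497
[ 17. 293.] 698 76 52 24 -60.8
[348. 201.] 426 -202 59 54 -21.0
[258. 153.] 533 -198 97 21 -61.2
[380.  90.] 457 -312 53 22 -46.7
[424.  80.] 427 -341 52 10 -45.7
[314.  40.] 542 -313 99 22 53.6
[49. 19.] 766 -215 55 13 62.9
```

View pics/w23.png

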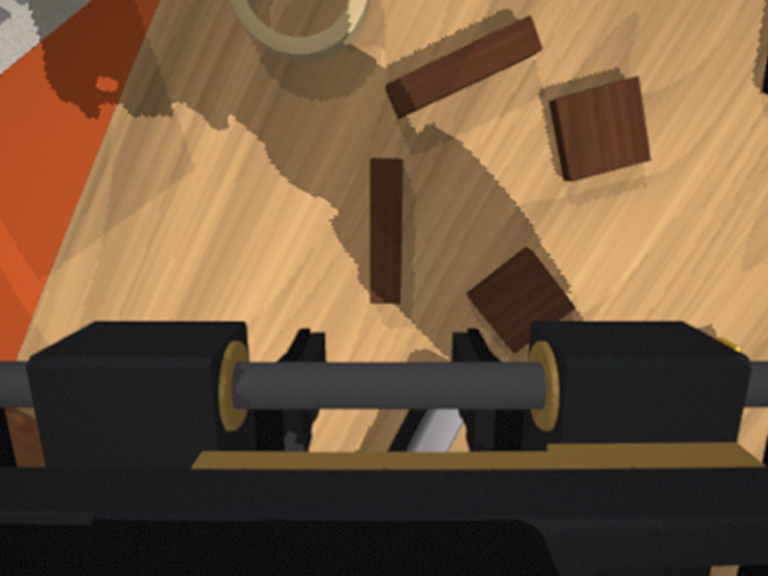

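Run:
```python
from h import *
im=ld("w23")
p=ray(im,np.array([[370,158],[403,158],[402,303],[370,303]])/1.5,.022); c=p.mean(0)[:2]; print(c)
a=np.radians(-61.2); g=c-.025*np.array([np.cos(a),np.sin(a)]); print(g)
plan([(*g,.05,-151.2),(*g,.004,-151.2)])
```

```text
[ 0.53355207 -0.19821732]
[ 0.52150823 -0.17630965]
t 26.28 pos [ 0.5254 -0.1826  0.1989] yaw -150.7 q7 -2.4 F [-0.9  0.8 -0. ] grip 0.497
d [-0.0071, 0.0003, 0.149] rv [0.0, 0.1, 0.5] rows>= 3.6
d [-0.007, 0.0003, 0.195] rv [0.0, 0.1, 0.5] rows>= 1.1
```

>>> play_rows(series=[50,-0.007,0,0.04,0,0,0.5,50,-0.007,0,0.08,0,0,0.5,50,-0.007,0,0.12,0,0,0.5,50,-0.007,0,0.15,0,0,0.5,50,-0.007,0,0.175,0,0,0.5,50,-0.007,0,0.195,0,0,0.5,50,-0.007,0,0.195,0,0,0.5,0,-0.007,0,0.195,0,0,0.5,0,-0.007,0,0.195,0,0,0.5,0,-0.007,0,0.195,0,0,0.5])

```text
time: 27.12
position: [0.5223, -0.178, 0.0055]
tool_rot: [-2.702, 1.602, -0.002]
ft_force: [0.7, -0.2, 0.4]
grip_width: 0.352
```

>>> play_rows(series=[0,0,0,0,0,0,0,0,0,0,0,0,0,0,0,0,0,-0.03,0,0,0,0,0,0,-0.06,0,0,0,0,0,0,-0.1,0,0,0,0,0,0,-0.14,0,0,0,0,0,0,-0.18,0,0,0,0,0,0,-0.2,0,0,0,0,0,0,-0.2,0,0,0])

```text
time: 27.87
position: [0.5249, -0.1797, 0.2112]
tool_rot: [-2.7, 1.604, -0.017]
ft_force: [0.4, 0.3, -1.1]
grip_width: 0.249
```

Run:
```python
from h import *
snap("wrist","w24",scale=1.5)
ux=np.array([.996,-.089]);uy=np.array([.089,.996]); L=np.array([.530,.392])
t=L+ux*.088-uy*.0; print(t)
plan([(*t,.2,-95.1),(*t,.028,-95.1)])
```

```text
[0.617648 0.384168]
t 27.92 pos [ 0.5233 -0.1793  0.208 ] yaw -151.4 q7 -2.42 F [ 0.3  0.5 -1.8] grip 0.251
d [-0.4498, -0.3523, 0.0069] rv [-0.0, -0.4, -56.3] rows>= 13.7
d [-0.4507, -0.3517, 0.1789] rv [-0.0, -0.4, -56.3] rows>= 4.1
```

View pics/w24.png

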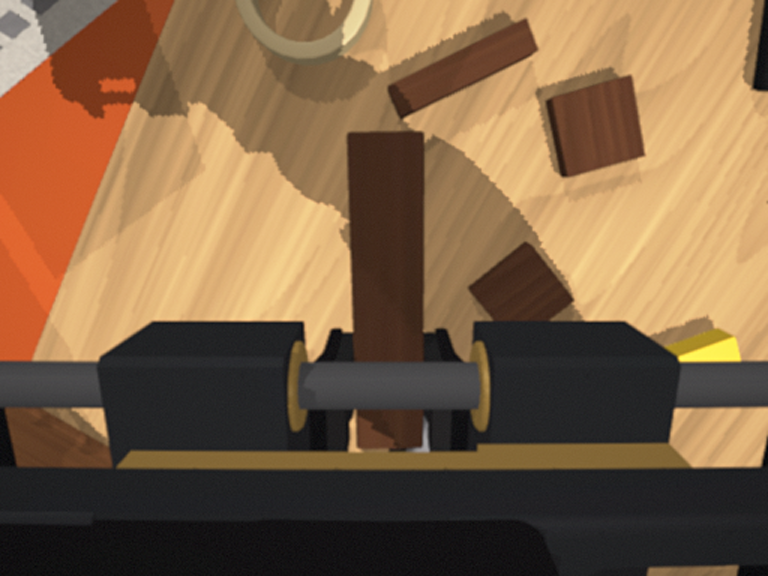

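The rod is held off-centre, 75 mm ahead of the tool. It would hit the unit's top if lowered far back, so I'll lower it further forward and slide it back. First I'll check the lanes.

```bash
python3 - <<'E'
from h import *
im=ld("w19")
ux=np.array([.996,-.089,0]);uy=np.array([.089,.996,0]); L=np.array([.530,.392,.022])
rel=lambda P:np.c_[(P-L)@ux,(P-L)@uy].round(4).tolist()
print("A",rel(ray(im,np.array([[379,192],[411,192],[410,338],[378,338]])/1.5,.044)))
print("walls z.071 L inner? div left", rel(ray(im,np.array([[266,60],[257,30],[272,200],[280,320],[456,60],[455,320]])/1.5,.071)))
print("floor front corner", rel(ray(im,np.array([[300,265],[452,265]])/1.5,.022)))
print("unit",rel(ray(im,np.array([[260,23],[600,24]])/1.5,.12)))
E
python3 - <<'E'
import cv2;i=cv2.imread('pics/w19.png')[0:345,230:680];cv2.imwrite('pics/c19.png',cv2.resize(i,None,fx=1.7,fy=1.7))
E
```

```text
A [[0.0536, -0.0044], [0.0538, -0.0248], [-0.0446, -0.026], [-0.0449, -0.0041]]
walls z.071 L inner? div left [[0.1269, 0.0582], [0.1424, 0.0626], [0.0497, 0.0581], [-0.0243, 0.0564], [0.1275, -0.0474], [-0.023, -0.0527]]
floor front corner [[0.0012, 0.0519], [0.0023, -0.0556]]
unit [[0.1333, 0.0487], [0.1343, -0.1071]]
```

View pics/c19.png

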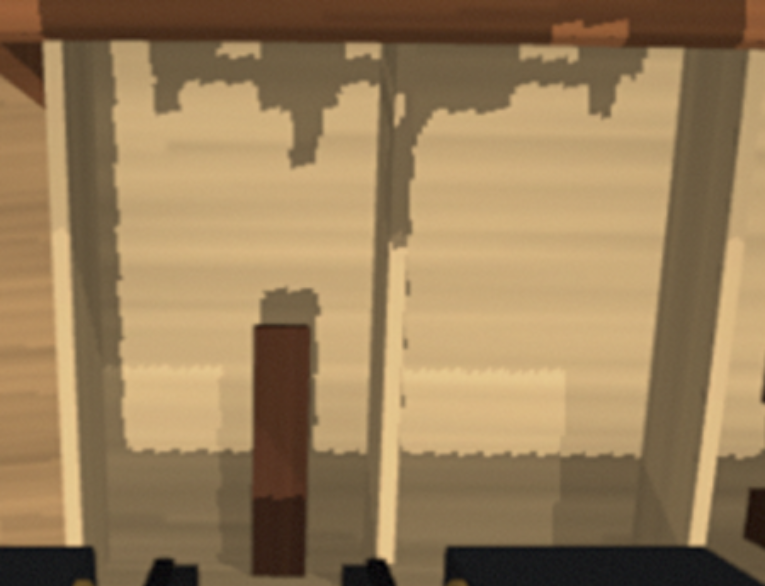

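Run:
```python
from h import *
ux=np.array([.996,-.089]);uy=np.array([.089,.996]); L=np.array([.530,.392])
t=L+ux*.05+uy*.024; print(t)
plan([(*t,.2,-95.1)])
```

```text
[0.581936 0.411454]
t 27.92 pos [ 0.5233 -0.1793  0.208 ] yaw -151.4 q7 -2.42 F [ 0.3  0.5 -1.8] grip 0.251
d [-0.4909, -0.334, 0.0066] rv [-0.0, -0.4, -56.3] rows>= 14.2
```

>>> play_rows(series=[0,-0.033,-0.022,0,0,0,-4,0,-0.066,-0.045,0,0,0,-8,0,-0.099,-0.067,0,0,0,-12,0,-0.132,-0.089,0,0,0,-16,0,-0.165,-0.111,0,0,0,-20,0,-0.198,-0.134,0,0,0,-24,0,-0.231,-0.156,0,0,0,-28,0,-0.264,-0.178,0,0,0,-32,0,-0.297,-0.2,0,0,0,-36,0,-0.33,-0.223,0,0,0,-40])

```text
time: 28.75
position: [0.5585, 0.2188, 0.2029]
tool_rot: [3.086, -0.579, -0.003]
ft_force: [1.4, 0.1, -0.7]
grip_width: 0.249
```

>>> play_rows(series=[0,-0.01,-0.035,0,0,0,-4,0,-0.015,-0.07,0,0,0,-8,0,-0.02,-0.11,0,0,0,-12,0,-0.023,-0.15,0,0,0,-16,0,-0.023,-0.19,0,0,0,-16,0,-0.023,-0.19,0,0,0,-16,0,-0.023,-0.19,0,0,0,-16])

```text
time: 29.33
position: [0.6051, 0.4058, 0.2006]
tool_rot: [3.137, -0.141, -0.01]
ft_force: [-1.6, 0.1, -0.2]
grip_width: 0.251
```

Run:
```python
from h import *
snap("wrist","w25",scale=1.5)
plan([(.5819,.4115,.11,-95.1),(.5819,.4115,.032,-95.1)])
```

```text
t 29.38 pos [0.6063 0.4033 0.2018] yaw -95.3 q7 -2.53 F [ 0.6 -0.4 -0.3] grip 0.251
d [-0.0247, -0.0061, 0.0918] rv [0.1, 0.2, -0.2] rows>= 2.3
d [-0.0244, -0.0063, 0.1698] rv [0.1, 0.2, -0.2] rows>= 1.9
```

View pics/w25.png

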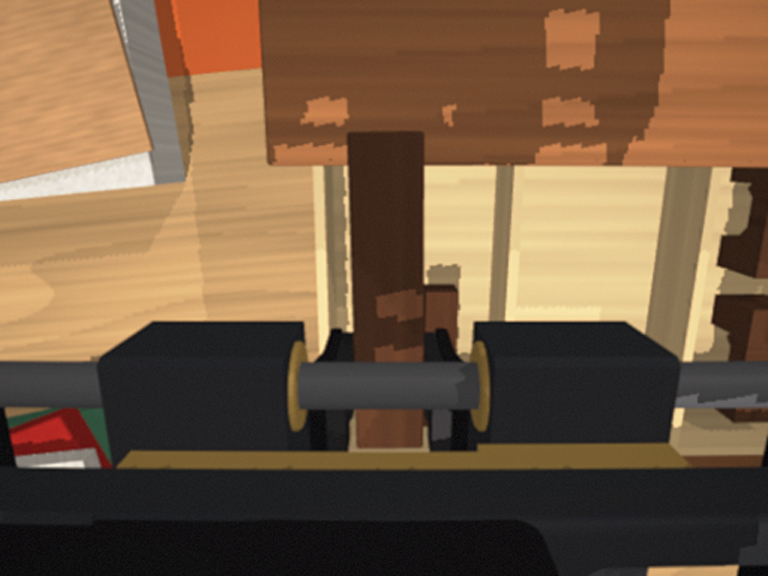

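>>> play_rows(series=[0,-0.025,-0.006,0,0,0,0,0,-0.025,-0.006,0.0,0,0,0,0,-0.025,-0.006,0.03,0,0,0,0,-0.025,-0.006,0.06,0,0,0,0,-0.025,-0.006,0.09,0,0,0,0,-0.025,-0.006,0.1,0,0,0,0,-0.025,-0.006,0.1,0,0,0])

```text
time: 29.97
position: [0.5825, 0.4074, 0.1013]
tool_rot: [3.133, -0.151, -0.006]
ft_force: [-0.4, 0.3, -1.5]
grip_width: 0.252
```

Run:
```python
from h import *
snap("wrist","w26",scale=1.5)
plan([(.5819,.4115,.032,-95.1)])
```

```text
t 30.02 pos [0.5834 0.4091 0.104 ] yaw -95.5 q7 -2.6 F [0.2 0.3 0.2] grip 0.249
d [-0.0017, -0.0024, 0.072] rv [0.1, 0.1, -0.4] rows>= 1.7
```

View pics/w26.png

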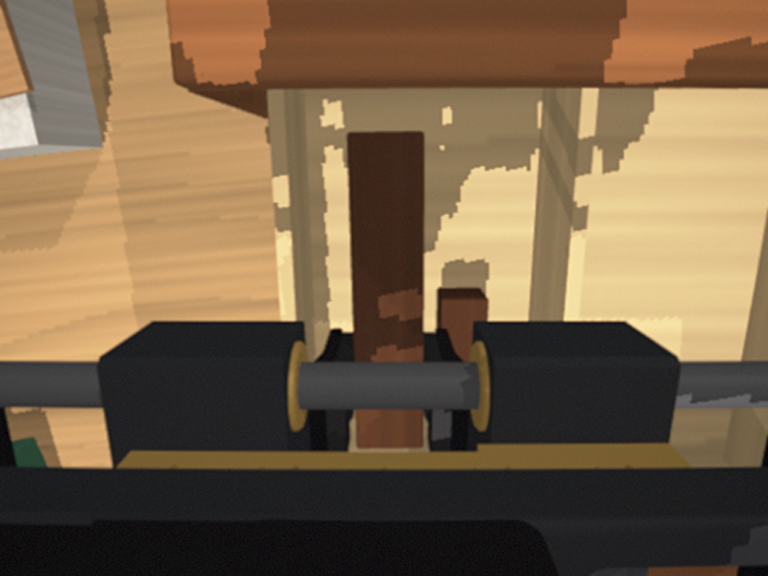

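>>> play_rows(series=[0,-0.002,-0.003,0.02,0,0,-2,0,-0.002,-0.003,0.04,0,0,-2,0,-0.002,-0.003,0.06,0,0,-2,0,-0.002,-0.003,0.07,0,0,-2,0,-0.002,-0.003,0.07,0,0,-2])

```text
time: 30.43
position: [0.5815, 0.4134, 0.034]
tool_rot: [3.139, -0.095, -0.002]
ft_force: [0.3, -0.5, -0.9]
grip_width: 0.249
```

Run:
```python
from h import *
snap("wrist","w27",scale=1.5)
plan([])
```

```text
t 30.48 pos [0.5821 0.4142 0.0354] yaw -93.5 q7 -2.6 F [-0.4  0.8  0.1] grip 0.254
```

View pics/w27.png

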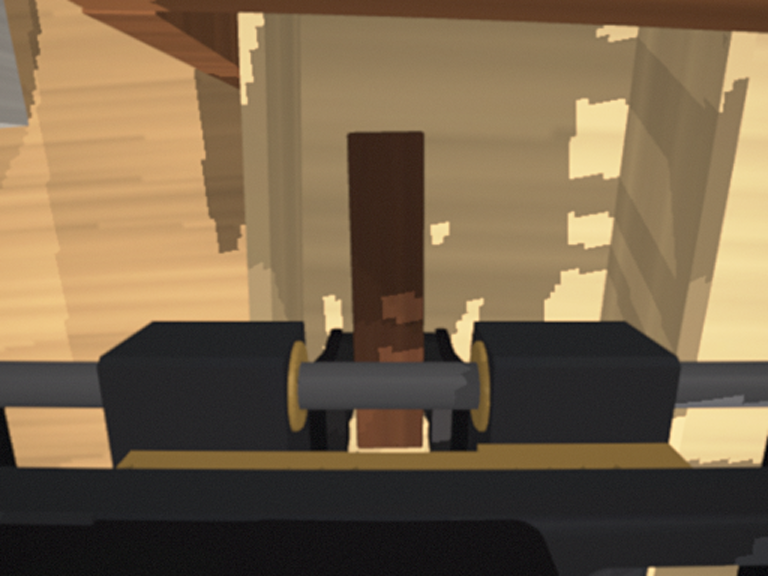

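>>> play_rows(series=[0,0.01,0.001,0,0,0,0,0,0.02,0.001,0,0,0,0,0,0.032,0.002,0.003,0,0,0,0,0.032,0.002,0.006,0,0,0,0,0.032,0.002,0.006,0,0,0,35,0.032,0.002,0.006,0,0,0,35,0.032,0.002,0.006,0,0,0,35,0.032,0.002,0.006,0,0,0])

```text
time: 31.15
position: [0.6129, 0.4111, 0.0291]
tool_rot: [-3.14, 0.092, -0.0]
ft_force: [-0.1, -0.1, -0.8]
grip_width: 0.335
```

>>> play_rows(series=[35,0,0,-0.03,0,0,0,35,0,0,-0.06,0,0,0,35,-0.02,0,-0.1,0,0,0,35,-0.06,0.03,-0.14,0,0,0,35,-0.09,0.05,-0.16,0,0,0,35,-0.09,0.05,-0.16,0,0,0])

```text
time: 31.65
position: [0.518, 0.3667, 0.1919]
tool_rot: [-3.14, 0.09, -0.004]
ft_force: [1.6, 1.2, 0.8]
grip_width: 0.343
```

Run:
```python
from h import *
snap("wrist","w28",scale=1.5);snap("top","t28",crop=(50,100,370,260),scale=2.5)
for b in blobs(ld("t28"),0.015,(200,120,340,230)): print(*b)
plan([(.545,-.315,.2,-35)])
```

```text
[271. 205.] 423 -204 55 55 -21.1
[308. 200.] 441 -333 57 54 -46.3
[303. 171.] 541 -319 96 24 52.5
t 31.75 pos [0.5188 0.3667 0.1927] yaw -93.3 q7 -2.52 F [-0.2  0.3  0.1] grip 0.348
d [0.0652, 0.6791, -0.0074] rv [0.1, -0.3, -58.3] rows>= 16.4
```

View pics/w28.png

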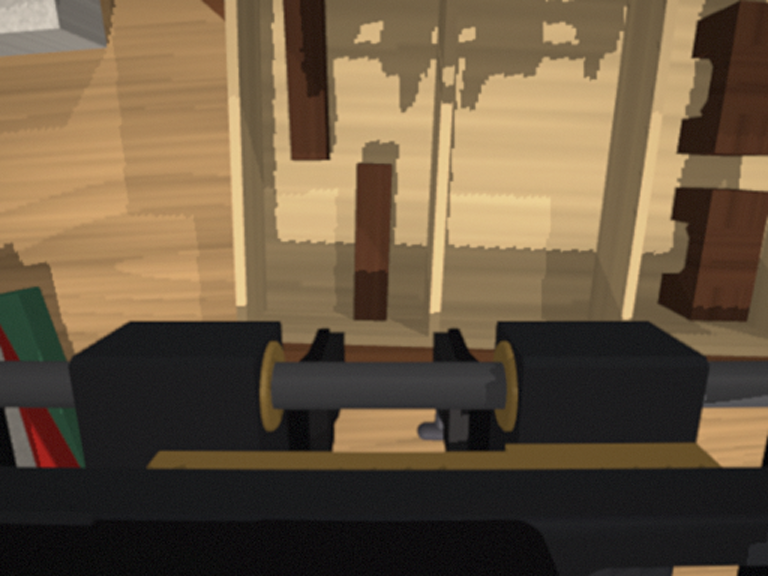

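View pics/t28.png

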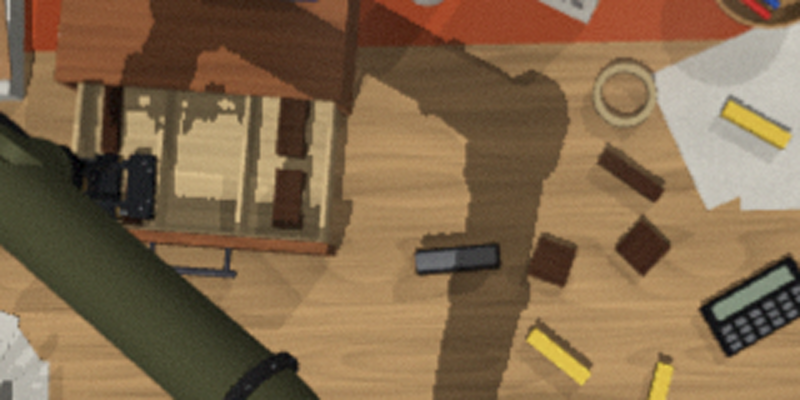

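>>> play_rows(series=[35,0.004,0.04,-0.01,0,0,-4,35,0.008,0.08,-0.01,0,0,-8,35,0.012,0.12,-0.01,0,0,-12,50,0.016,0.16,-0.01,0,0,-16,50,0.02,0.2,-0.01,0,0,-20,50,0.024,0.24,-0.01,0,0,-24,50,0.028,0.28,-0.01,0,0,-28,50,0.032,0.32,-0.01,0,0,-32,50,0.036,0.36,-0.01,0,0,-36,50,0.04,0.4,-0.01,0,0,-40])

```text
time: 32.58
position: [0.5367, -0.0377, 0.1985]
tool_rot: [2.98, 0.991, 0.0]
ft_force: [0.9, 0.1, 0.3]
grip_width: 0.497
```

Run:
```python
from h import *
plan([(.541,-.319,.2,-36)])
```

```text
t 32.58 pos [ 0.5367 -0.0377  0.1985] yaw -53.2 q7 -1.01 F [0.9 0.1 0.3] grip 0.497
d [-0.165, 0.2278, -0.0013] rv [0.0, 0.0, -17.2] rows>= 6.7
```

>>> play_rows(series=[50,-0.025,0.034,0,0,0,-4,50,-0.05,0.068,0,0,0,-8,50,-0.075,0.102,0,0,0,-12,50,-0.1,0.136,0,0,0,-16,50,-0.125,0.17,0,0,0,-17,50,-0.148,0.204,0,0,0,-17,50,-0.148,0.204,0,0,0,-17,50,-0.148,0.204,0,0,0,-17,50,-0.148,0.204,0,0,0,-17])

```text
time: 33.33
position: [0.5396, -0.2871, 0.1979]
tool_rot: [-2.803, -1.415, -0.001]
ft_force: [0.2, 0.4, -0.2]
grip_width: 0.503
```

Run:
```python
from h import *
snap("wrist","w29",scale=1.5)
plan([])
for b in blobs(ld("w29"),0.022,None,200): print(*b)
```

```text
t 33.38 pos [ 0.5399 -0.2859  0.1983] yaw -36.3 q7 -0.35 F [ 0.2  0.6 -1. ] grip 0.498
[228. 235.] 472 -321 24 16 -37.2
[280. 192.] 544 -314 99 21 54.0
[128. 172.] 429 -204 59 53 -20.9
```

View pics/w29.png

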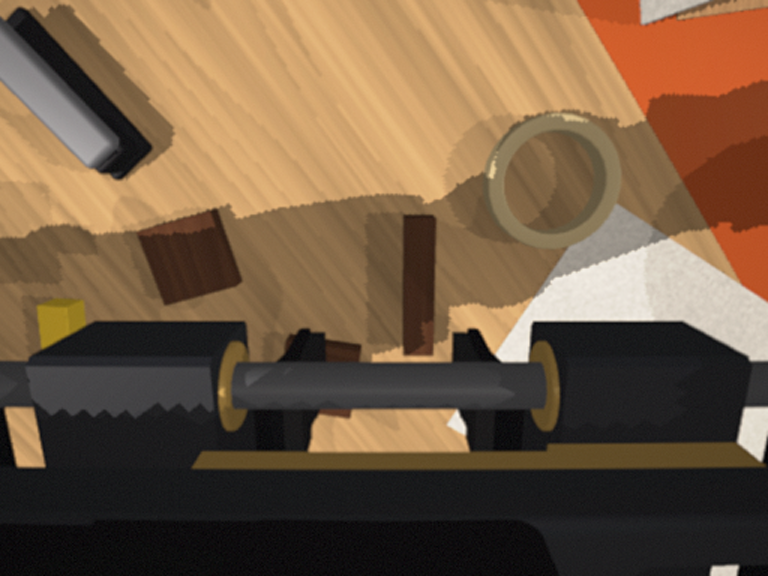

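Run:
```python
from h import *
im=ld("w29")
p=ray(im,np.array([[404,215],[435,215],[434,354],[403,354]])/1.5,.022); c=p.mean(0)[:2]; print(p.round(4).tolist(),c)
plan([(*c,.05,-36),(*c,.004,-36)])
```

```text
[[0.5649, -0.2671, 0.022], [0.5817, -0.2794, 0.022], [0.5237, -0.3605, 0.022], [0.5057, -0.3473, 0.022]] [ 0.54399816 -0.31357873]
t 33.38 pos [ 0.5399 -0.2859  0.1983] yaw -36.3 q7 -0.35 F [ 0.2  0.6 -1. ] grip 0.498
d [-0.02, 0.0198, 0.1483] rv [-0.0, -0.1, -0.3] rows>= 3.6
d [-0.0201, 0.0198, 0.1943] rv [-0.0, -0.1, -0.3] rows>= 1.1
```

>>> play_rows(series=[50,-0.01,0.01,0.02,0,0,0,50,-0.02,0.02,0.06,0,0,0,50,-0.02,0.02,0.1,0,0,0,50,-0.02,0.02,0.14,0,0,0,50,-0.02,0.02,0.17,0,0,0,50,-0.02,0.02,0.194,0,0,0,50,-0.02,0.02,0.194,0,0,0,0,-0.02,0.02,0.194,0,0,0,0,-0.02,0.02,0.194,0,0,0,0,-0.02,0.02,0.194,0,0,0])

```text
time: 34.22
position: [0.5443, -0.3147, 0.0055]
tool_rot: [2.803, 1.418, 0.001]
ft_force: [-0.5, 0.4, 0.2]
grip_width: 0.355
```

>>> play_rows(series=[0,0,0,0,0,0,0,0,0,0,0,0,0,0,0,0,0,-0.03,0,0,0,0,0,0,-0.06,0,0,0,0,0,0,-0.1,0,0,0,0,0,0,-0.14,0,0,0,0,0,0,-0.18,0,0,0,0,0,0,-0.2,0,0,0,0,0,0,-0.2,0,0,0])

```text
time: 34.97
position: [0.5466, -0.3167, 0.2115]
tool_rot: [2.796, 1.412, 0.008]
ft_force: [0.6, -0.9, -0.8]
grip_width: 0.255
```

Run:
```python
from h import *
snap("wrist","w30",scale=1.5)
ux=np.array([.996,-.089]);uy=np.array([.089,.996]); L=np.array([.530,.392])
t=L+ux*.004+uy*.024; print(t)
plan([(*t,.2,-94)])
```

```text
[0.53612  0.415548]
t 35.02 pos [ 0.5451 -0.3163  0.2081] yaw -36.4 q7 -0.32 F [-0.1 -0.5 -0.6] grip 0.251
d [0.5834, -0.4419, 0.0054] rv [0.3, -0.2, 57.6] rows>= 17.6
```

View pics/w30.png

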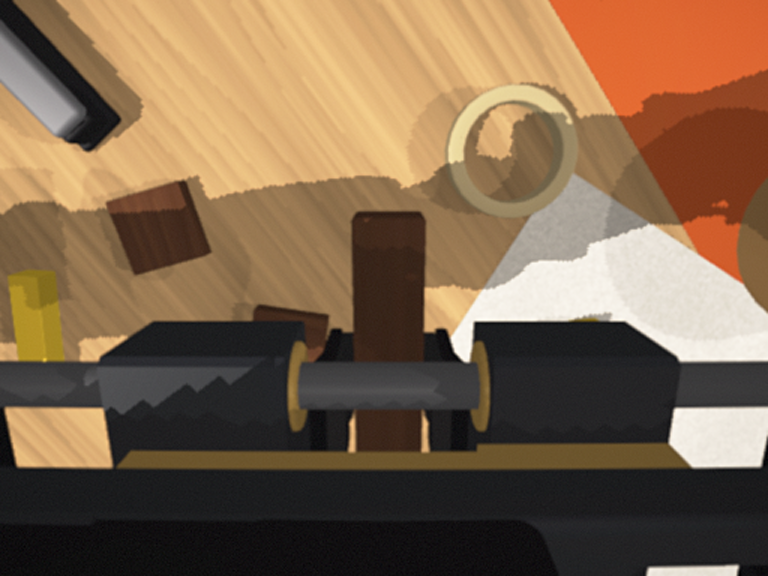

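>>> play_rows(series=[0,0.032,-0.025,0,0,0,3,0,0.065,-0.049,0,0,0,6,0,0.097,-0.074,0,0,0,9,0,0.13,-0.098,0,0,0,12,0,0.162,-0.123,0,0,0,15,0,0.194,-0.147,0,0,0,18,0,0.227,-0.172,0,0,0,21,0,0.259,-0.196,0,0,0,24,0,0.292,-0.221,0,0,0,27,0,0.324,-0.246,0,0,0,30])

```text
time: 35.85
position: [0.5366, 0.0925, 0.2031]
tool_rot: [3.076, 0.637, -0.004]
ft_force: [0.9, -0.7, -0.7]
grip_width: 0.251
```

Run:
```python
from h import *
plan([(.535,.416,.2,-91)])
```

```text
t 35.85 pos [0.5366 0.0925 0.2031] yaw -66.6 q7 -1.51 F [ 0.9 -0.7 -0.7] grip 0.251
d [0.127, -0.2975, 0.0029] rv [0.0, 0.1, 24.4] rows>= 7.8
```

>>> play_rows(series=[0,0.015,-0.037,0,0,0,3,0,0.031,-0.074,0,0,0,6,0,0.047,-0.111,0,0,0,9,0,0.062,-0.148,0,0,0,12,0,0.078,-0.185,0,0,0,15,0,0.094,-0.222,0,0,0,18,0,0.109,-0.259,0,0,0,21,0,0.115,-0.28,0,0,0,24,0,0.115,-0.28,0,0,0,24,0,0.115,-0.28,0,0,0,24])

```text
time: 36.68
position: [0.5294, 0.3951, 0.2025]
tool_rot: [3.14, -0.004, -0.005]
ft_force: [-0.2, 0.4, -0.7]
grip_width: 0.246
```

Run:
```python
from h import *
snap("wrist","w31",scale=1.5)
plan([(.535,.416,.11,-91),(.535,.416,.047,-91)])
```

```text
t 36.73 pos [0.5308 0.393  0.2028] yaw -90.3 q7 -2.5 F [ 0.6  0.1 -0.1] grip 0.256
d [0.0043, -0.0232, 0.0927] rv [0.1, 0.1, 0.7] rows>= 2.3
d [0.0044, -0.0233, 0.1557] rv [0.1, 0.1, 0.7] rows>= 1.5
```

View pics/w31.png

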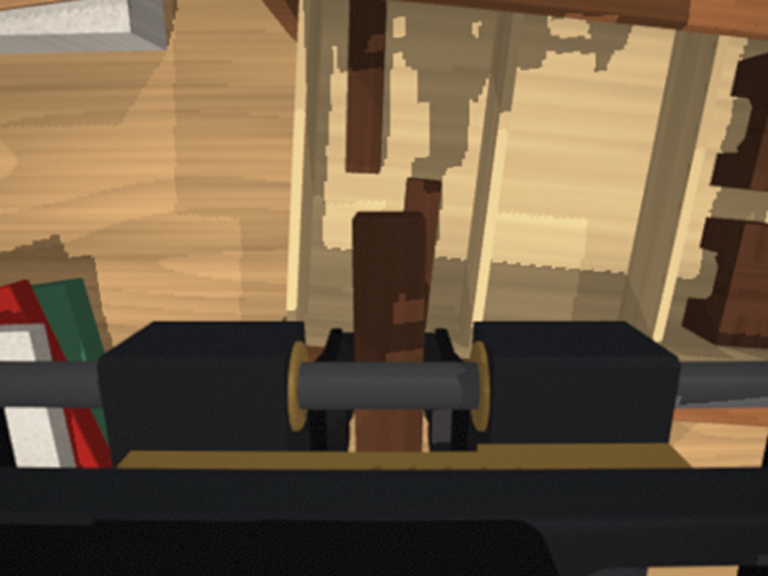

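>>> play_rows(series=[0,0.004,-0.023,0,0,0,0,0,0.004,-0.023,0.0,0,0,0,0,0.004,-0.023,0.04,0,0,0,0,0.004,-0.023,0.08,0,0,0,0,0.004,-0.023,0.11,0,0,0,0,0.004,-0.023,0.11,0,0,0])

```text
time: 37.23
position: [0.5335, 0.4101, 0.0867]
tool_rot: [3.132, -0.015, -0.015]
ft_force: [-0.4, -1.4, -2.6]
grip_width: 0.255
```

Run:
```python
from h import *
snap("wrist","w32",scale=1.5)
plan([(.535,.416,.047,-91)])
```

```text
t 37.28 pos [0.5348 0.4121 0.0906] yaw -90.6 q7 -2.57 F [ 0.7 -0.6 -0.3] grip 0.248
d [0.0004, -0.0042, 0.0436] rv [0.4, 0.3, 0.4] rows>= 1.1
```

View pics/w32.png

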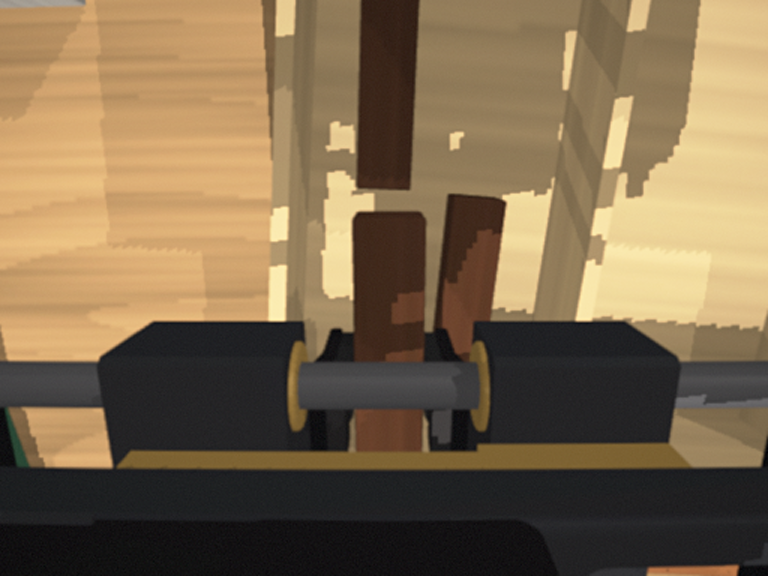

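>>> play_rows(series=[0,0,-0.004,0.015,0,0,0,0,0,-0.004,0.03,0,0,0,0,0,-0.004,0.042,0,0,0,0,0,-0.004,0.042,0,0,0,0,0,-0.004,0.042,0,0,0,32,0,-0.004,0.042,0,0,0,32,0,-0.004,0.042,0,0,0,32,0,-0.004,0.042,0,0,0])

```text
time: 37.95
position: [0.5356, 0.4207, 0.0529]
tool_rot: [3.141, -0.011, 0.0]
ft_force: [0.5, -0.1, 1.5]
grip_width: 0.309
```

>>> play_rows(series=[32,0,0,-0.03,0,0,0,32,0,0,-0.06,0,0,0,32,0,0.01,-0.1,0,0,0,32,0,0.04,-0.14,0,0,0,32,0,0.06,-0.16,0,0,0,32,0,0.06,-0.16,0,0,0])

```text
time: 38.45
position: [0.5394, 0.3577, 0.2195]
tool_rot: [-3.141, 0.021, -0.016]
ft_force: [1.6, 0.9, -0.8]
grip_width: 0.32
```

Run:
```python
from h import *
snap("wrist","w33",scale=1.5);snap("top","t33",crop=(50,100,370,260),scale=2.5)
for b in blobs(ld("t33"),0.01,(200,120,340,230)): print(*b)
plan([(.423,-.204,.2,-22)])
```

```text
[271. 205.] 423 -203 57 56 70.2
[308. 199.] 441 -334 57 54 -46.3
t 38.55 pos [0.5363 0.3599 0.2142] yaw -90.6 q7 -2.45 F [-0.8  0.4 -1.5] grip 0.321
d [-0.1078, 0.565, 0.0136] rv [0.1, -0.2, -68.6] rows>= 13.8
```

View pics/w33.png

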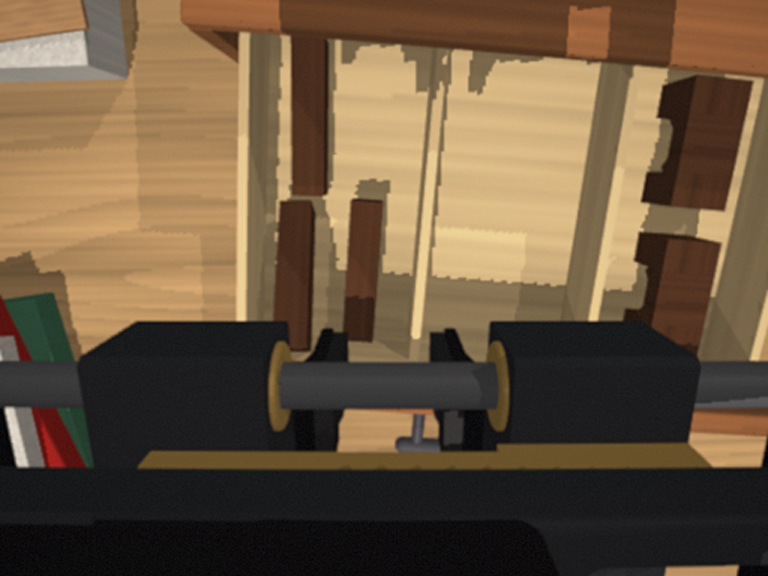

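View pics/t33.png

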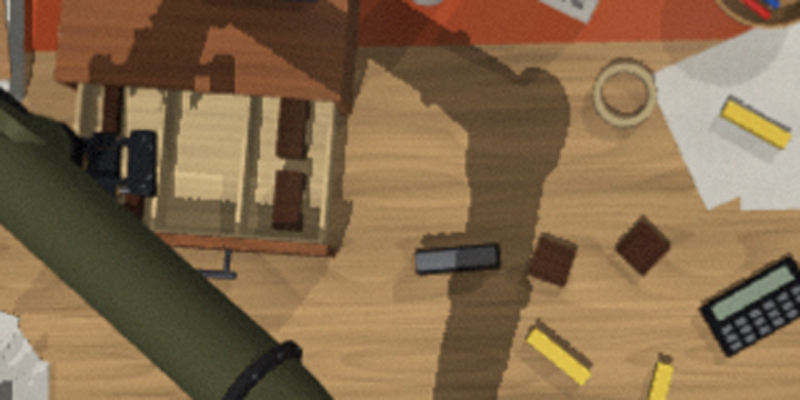

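All three rods lie in the left bay: (275–313, 200–350), (291–327, 36–195) and (345–383, 200–340). Now the tablets, nearest first.

>>> play_rows(series=[40,0.0,0.04,0,0,0,-5,60,0,0.08,0,0,0,-10,80,0,0.12,0,0,0,-15,90,-0.01,0.16,0,0,0,-20,90,-0.02,0.2,0,0,0,-25,90,-0.03,0.24,0,0,0,-30,90,-0.04,0.28,0,0,0,-35,90,-0.05,0.32,0,0,0,-40,90,-0.06,0.36,0,0,0,-45,90,-0.07,0.4,0,0,0,-50])

```text
time: 39.38
position: [0.4676, -0.0144, 0.2114]
tool_rot: [-2.856, -1.306, 0.002]
ft_force: [-0.1, -0.6, -0.4]
grip_width: 0.887
```

Run:
```python
from h import *
plan([(.423,-.203,.2,-21)])
```

```text
t 39.38 pos [ 0.4676 -0.0144  0.2114] yaw -40.9 q7 -0.69 F [-0.1 -0.6 -0.4] grip 0.887
d [-0.1718, 0.0896, 0.0113] rv [-0.1, 0.0, -19.9] rows>= 4.7
```

>>> play_rows(series=[90,-0.03,0.015,0,0,0,-5,90,-0.06,0.03,0.01,0,0,-10,90,-0.1,0.05,0.01,0,0,-15,90,-0.135,0.07,0.01,0,0,-20,90,-0.15,0.078,0.01,0,0,-20,90,-0.15,0.078,0.01,0,0,-20,90,-0.15,0.078,0.01,0,0,-20])

```text
time: 39.97
position: [0.4283, -0.1778, 0.2012]
tool_rot: [-2.591, -1.771, 0.001]
ft_force: [0.1, 0.1, -0.7]
grip_width: 0.899
```

Run:
```python
from h import *
snap("wrist","w34",scale=1.5)
plan([])
for b in blobs(ld("w34"),0.016,None,200): print(*b)
```

```text
t 40.02 pos [ 0.4289 -0.1766  0.2015] yaw -21.1 q7 0.0 F [-0.3 -0.2 -0.6] grip 0.897
[315. 289.] 441 -328 70 36 -21.3
[265. 198.] 424 -200 57 55 68.8
```

View pics/w34.png

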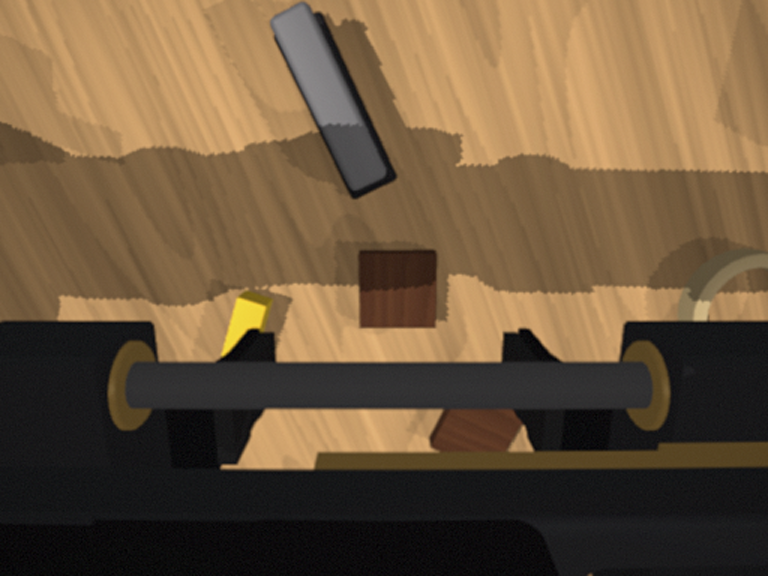

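Run:
```python
from h import *
im=ld("w34")
p=ray(im,np.array([[359,250],[436,250],[436,327],[360,327]])/1.5,.016); c=p.mean(0)[:2]; print(p.round(4).tolist(),c)
plan([(*c,.05,-21.1),(*c,.003,-21.1)])
```

```text
[[0.409, -0.1635, 0.016], [0.4595, -0.1831, 0.016], [0.4401, -0.2366, 0.016], [0.3883, -0.2165, 0.016]] [ 0.42421055 -0.19995775]
t 40.02 pos [ 0.4289 -0.1766  0.2015] yaw -21.1 q7 0.0 F [-0.3 -0.2 -0.6] grip 0.897
d [-0.0237, 0.0045, 0.1515] rv [-0.1, -0.1, -0.0] rows>= 3.7
d [-0.0238, 0.0046, 0.1985] rv [-0.1, -0.1, -0.0] rows>= 1.1
```

>>> play_rows(series=[88,-0.01,0.005,0.02,0,0,0,88,-0.024,0.005,0.06,0,0,0,88,-0.024,0.005,0.1,0,0,0,88,-0.024,0.005,0.14,0,0,0,88,-0.024,0.005,0.175,0,0,0,88,-0.024,0.005,0.198,0,0,0,88,-0.024,0.005,0.198,0,0,0,0,-0.024,0.005,0.198,0,0,0,0,-0.024,0.005,0.198,0,0,0,0,-0.024,0.005,0.198,0,0,0])

```text
time: 40.85
position: [0.4254, -0.2012, 0.0048]
tool_rot: [2.59, 1.778, 0.0]
ft_force: [0.6, 0.3, 0.2]
grip_width: 0.733
```

>>> play_rows(series=[0,0,0,0,0,0,0,0,0,0,0,0,0,0,0,0,0,-0.03,0,0,0,0,0,0,-0.06,0,0,0,0,0,0,-0.1,0,0,0,0,0,0,-0.14,0,0,0,0,0,0,-0.18,0,0,0,0,0,0,-0.2,0,0,0,0,0,0,-0.2,0,0,0])

```text
time: 41.6
position: [0.4278, -0.2037, 0.2104]
tool_rot: [2.584, 1.769, 0.004]
ft_force: [1.9, -0.6, -0.3]
grip_width: 0.638
```

Run:
```python
from h import *
snap("wrist","w35",scale=1.5)
ux=np.array([.996,-.089]);uy=np.array([.089,.996]); L=np.array([.520,.278])
t=L+ux*.085; print(t)
plan([(*t,.2,-95.1)])
```

```text
[0.60466  0.270435]
t 41.65 pos [ 0.4263 -0.2031  0.2074] yaw -21.2 q7 0.04 F [-0.5 -0.  -0.5] grip 0.641
d [0.506, -0.0052, 0.0062] rv [0.4, -0.1, 73.9] rows>= 12.1
```

View pics/w35.png

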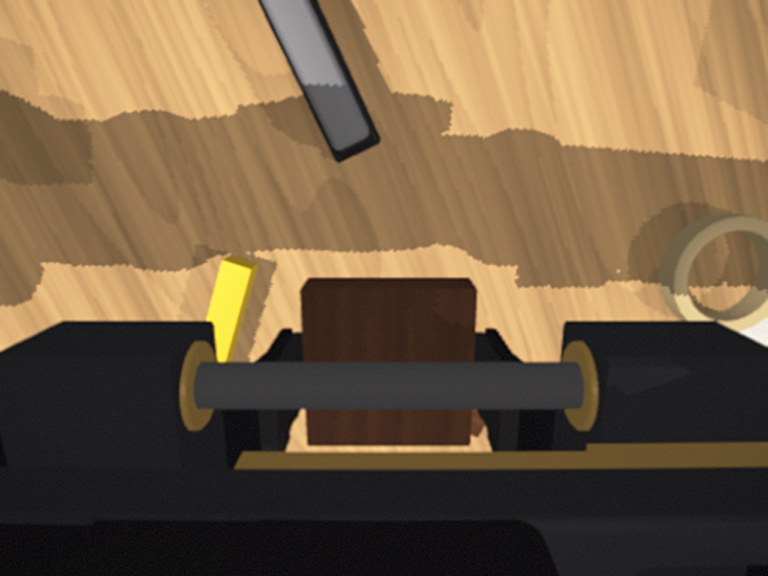

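>>> play_rows(series=[0,0.039,0,0,0,0,6,0,0.078,0,0,0,0,12,0,0.117,0,0,0,0,18,0,0.156,0,0,0,0,24,0,0.195,0,0,0,0,30,0,0.234,0,0,0,0,36,0,0.273,0,0,0,0,42,0,0.312,0,0,0,0,48,0,0.35,0,0,0,0,54,0,0.39,0,0,0,0,60])

```text
time: 42.48
position: [0.5505, 0.1229, 0.2029]
tool_rot: [3.126, 0.311, -0.005]
ft_force: [0.9, -0.6, -0.8]
grip_width: 0.64
```

Run:
```python
from h import *
plan([(.6047,.2704,.2,-95.1)])
```

```text
t 42.48 pos [0.5505 0.1229 0.2029] yaw -78.6 q7 -1.8 F [ 0.9 -0.6 -0.8] grip 0.64
d [0.0822, -0.134, 0.0026] rv [0.0, 0.2, 16.5] rows>= 3.8
```

>>> play_rows(series=[0,0.02,-0.03,0,0,0,6,0,0.04,-0.06,0,0,0,12,0,0.06,-0.09,0,0,0,16,0,0.072,-0.11,0,0,0,16,0,0.072,-0.11,0,0,0,16,0,0.072,-0.11,0,0,0,16])

```text
time: 42.98
position: [0.5978, 0.2461, 0.2025]
tool_rot: [3.139, -0.112, -0.006]
ft_force: [-0.3, -1.1, -0.7]
grip_width: 0.639
```

Run:
```python
from h import *
snap("wrist","w36",scale=1.5)
plan([(.6047,.2704,.1,-95.1),(.6047,.2704,.028,-95.1)])
```

```text
t 43.03 pos [0.5984 0.244  0.2028] yaw -94.2 q7 -2.31 F [ 0.5 -0.3  0. ] grip 0.642
d [0.0047, -0.0269, 0.1028] rv [0.1, 0.2, 0.9] rows>= 2.6
d [0.0049, -0.0271, 0.1748] rv [0.1, 0.2, 0.9] rows>= 1.7
```

View pics/w36.png

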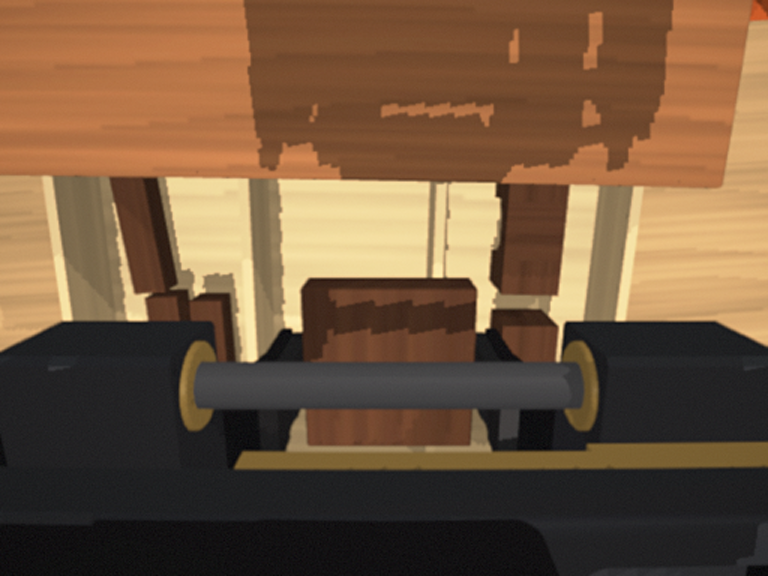

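>>> play_rows(series=[0,0.005,-0.027,0,0,0,1,0,0.005,-0.027,0.03,0,0,1,0,0.005,-0.027,0.07,0,0,1,0,0.005,-0.027,0.1,0,0,1,0,0.005,-0.027,0.1,0,0,1,0,0.005,-0.027,0.1,0,0,1])

```text
time: 43.53
position: [0.6056, 0.2678, 0.1032]
tool_rot: [3.135, -0.149, -0.006]
ft_force: [0.2, 0.9, 0.3]
grip_width: 0.641
```

Run:
```python
from h import *
snap("wrist","w37",scale=1.5)
plan([(.6047,.2704,.028,-95.1)])
```

```text
t 43.58 pos [0.607  0.2693 0.1056] yaw -95.4 q7 -2.4 F [0.4 0.6 0.3] grip 0.639
d [-0.0024, -0.0009, 0.0776] rv [0.0, -0.0, -0.3] rows>= 1.9
```

View pics/w37.png

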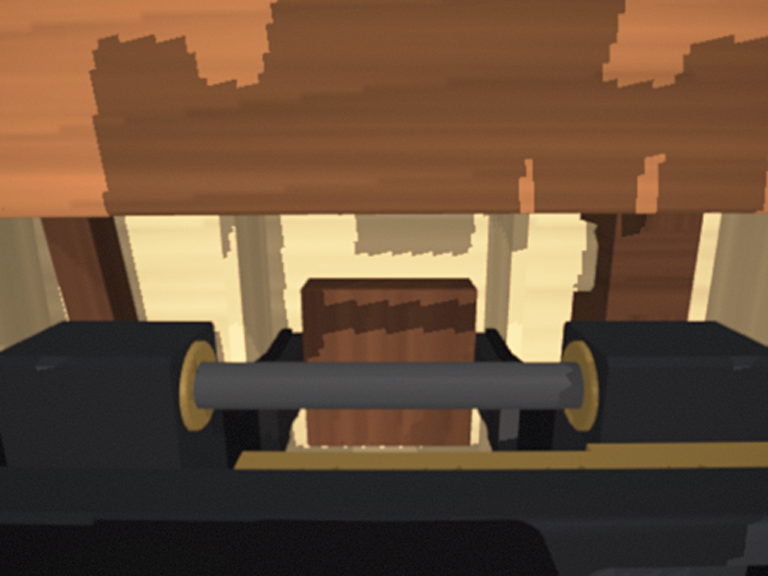

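Run:
```python
from h import *
im=ld("w37")
ux=np.array([.996,-.089,0]);uy=np.array([.089,.996,0]); M=np.array([.520,.278,.022])
rel=lambda P:np.c_[(P-M)@ux,(P-M)@uy].round(4).tolist()
print(rel(ray(im,np.array([[237,230],[513,230]])/1.5,.071)),rel(ray(im,np.array([[284,230],[487,230]])/1.5,.022)))
s,R=toolinfo(); print(rel(np.array([s["position"]])))
```

```text
[[0.1248, 0.0564], [0.1242, -0.051]] [[0.1181, 0.0483], [0.1175, -0.0507]]
[[0.0874, -0.0009]]
```

>>> play_rows(series=[0,-0.003,-0.001,0.03,0,0,0,0,-0.003,-0.001,0.055,0,0,0,0,-0.003,-0.001,0.077,0,0,0,0,-0.003,-0.001,0.077,0,0,0,0,-0.003,-0.001,0.077,0,0,0,74,-0.003,-0.001,0.077,0,0,0,74,-0.003,-0.001,0.077,0,0,0,74,-0.003,-0.001,0.077,0,0,0])

```text
time: 44.25
position: [0.6046, 0.2724, 0.0297]
tool_rot: [-3.138, 0.146, -0.004]
ft_force: [0.7, 0.7, -0.4]
grip_width: 0.728
```

>>> play_rows(series=[74,0,0,-0.03,0,0,0,74,0,0,-0.06,0,0,0,74,-0.01,0,-0.1,0,0,0,74,-0.03,0,-0.14,0,0,0,74,-0.05,0,-0.17,0,0,0,74,-0.05,0,-0.17,0,0,0])

```text
time: 44.75
position: [0.5529, 0.2819, 0.2068]
tool_rot: [-3.133, 0.138, -0.015]
ft_force: [0.4, 3.5, 0.3]
grip_width: 0.741
```

Run:
```python
from h import *
snap("wrist","w38",scale=1.5);snap("top","t38",crop=(50,100,370,260),scale=2.5)
for b in blobs(ld("t38"),0.01,(200,120,340,230)): print(*b)
plan([(.443,-.32,.2,-46)])
```

```text
[308. 199.] 441 -334 58 54 -46.3
t 44.85 pos [0.5541 0.2779 0.2007] yaw -95.2 q7 -2.39 F [-0.4 -1.6 -0.5] grip 0.739
d [-0.0561, 0.6055, -0.0001] rv [0.1, -0.3, -49.2] rows>= 14.6
```

View pics/w38.png

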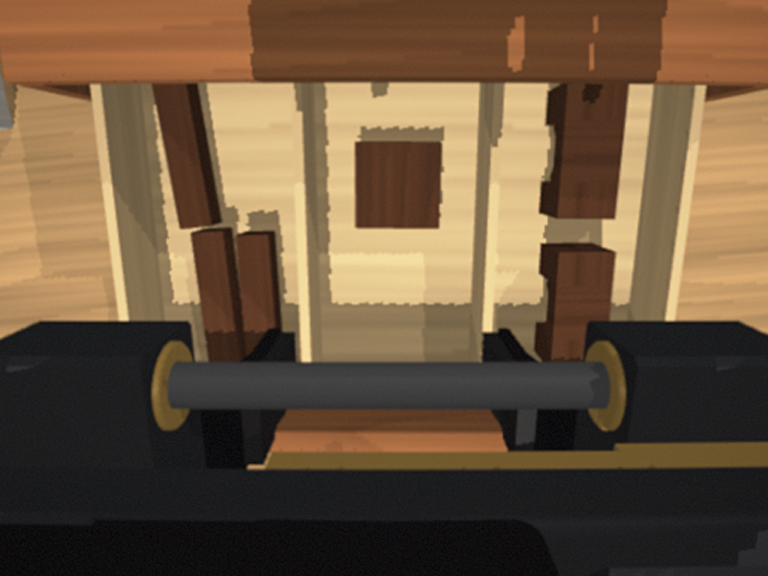

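View pics/t38.png

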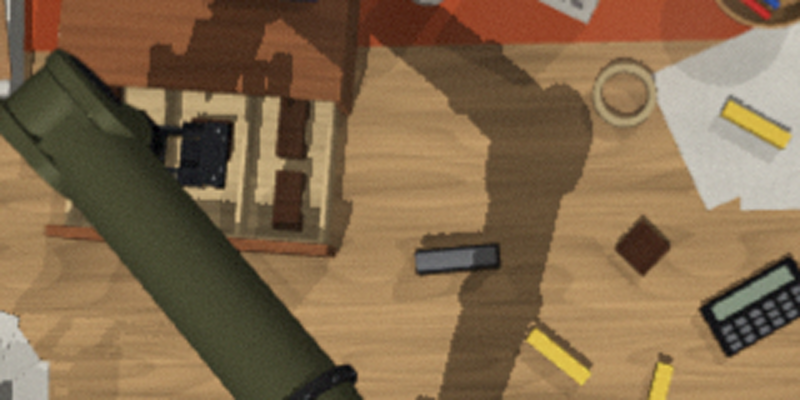

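>>> play_rows(series=[74,-0.004,0.04,0,0,0,-3,74,-0.008,0.08,0,0,0,-6,80,-0.011,0.12,0,0,0,-10,85,-0.015,0.16,0,0,0,-13,88,-0.019,0.2,0,0,0,-16,88,-0.022,0.24,0,0,0,-20,88,-0.026,0.28,0,0,0,-23,88,-0.03,0.32,0,0,0,-26,88,-0.033,0.36,0,0,0,-30,88,-0.037,0.4,0,0,0,-33])

```text
time: 45.68
position: [0.4786, -0.1209, 0.197]
tool_rot: [-3.049, -0.755, 0.002]
ft_force: [1.5, 0.2, -0.1]
grip_width: 0.884
```

Run:
```python
from h import *
plan([(.443,-.32,.2,-46)])
```

```text
t 45.68 pos [ 0.4786 -0.1209  0.197 ] yaw -62.2 q7 -0.91 F [ 1.5  0.2 -0.1] grip 0.884
d [-0.1243, 0.1596, -0.0029] rv [-0.0, 0.1, -16.2] rows>= 4.9
```

>>> play_rows(series=[88,-0.025,0.032,0,0,0,-4,88,-0.05,0.064,0,0,0,-8,88,-0.075,0.096,0,0,0,-12,88,-0.1,0.128,0,0,0,-16,88,-0.115,0.147,0,0,0,-16,88,-0.115,0.147,0,0,0,-16,88,-0.115,0.147,0,0,0,-16])

```text
time: 46.27
position: [0.4448, -0.3036, 0.1962]
tool_rot: [-2.916, -1.161, 0.002]
ft_force: [-0.1, 0.7, 0.7]
grip_width: 0.882
```

Run:
```python
from h import *
snap("wrist","w39",scale=1.5)
plan([])
for b in blobs(ld("w39"),0.016,None,200): print(*b)
```

```text
t 46.32 pos [ 0.4457 -0.3017  0.1966] yaw -46.4 q7 -0.33 F [-0.   0.1  0.2] grip 0.878
[277. 189.] 443 -329 57 54 44.6
```

View pics/w39.png

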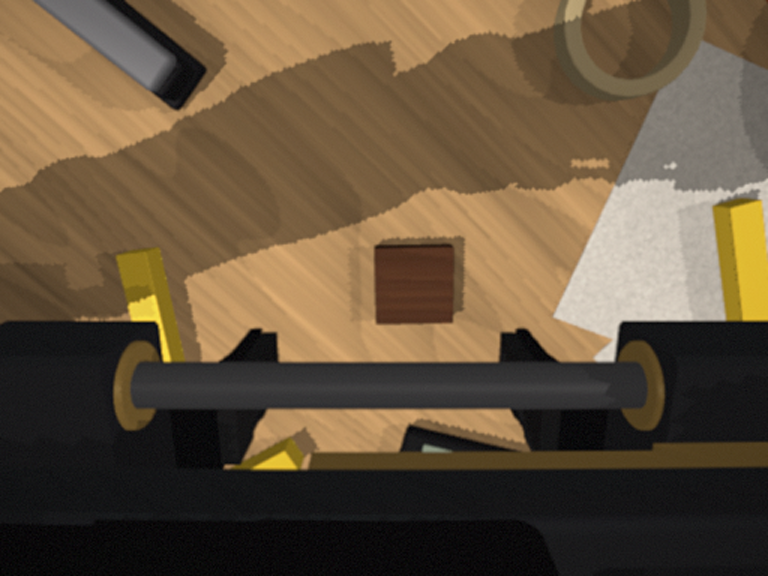

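Run:
```python
from h import *
im=ld("w39")
p=ray(im,np.array([[376,246],[454,245],[454,323],[376,323]])/1.5,.016); c=p.mean(0)[:2]; print(p.round(4).tolist(),c)
plan([(*c,.05,-45.8),(*c,.003,-45.8)])
```

```text
[[0.4437, -0.2897, 0.016], [0.4813, -0.3283, 0.016], [0.4414, -0.3685, 0.016], [0.4029, -0.3279, 0.016]] [ 0.44230996 -0.32860606]
t 46.32 pos [ 0.4457 -0.3017  0.1966] yaw -46.4 q7 -0.33 F [-0.   0.1  0.2] grip 0.878
d [-0.0211, 0.0176, 0.1465] rv [-0.2, -0.0, -0.6] rows>= 3.6
d [-0.0211, 0.0177, 0.1935] rv [-0.2, -0.0, -0.6] rows>= 1.1
```

>>> play_rows(series=[88,-0.01,0.01,0.02,0,0,0,88,-0.021,0.018,0.06,0,0,0,88,-0.021,0.018,0.1,0,0,0,88,-0.021,0.018,0.14,0,0,0,88,-0.021,0.018,0.17,0,0,0,88,-0.021,0.018,0.193,0,0,0,88,-0.021,0.018,0.193,0,0,0,0,-0.021,0.018,0.193,0,0,0,0,-0.021,0.018,0.193,0,0,0,0,-0.021,0.018,0.193,0,0,0])

```text
time: 47.15
position: [0.4441, -0.3283, 0.0052]
tool_rot: [2.915, 1.171, -0.0]
ft_force: [0.1, -0.9, 0.5]
grip_width: 0.733
```

>>> play_rows(series=[0,0,0,0,0,0,0,0,0,0,0,0,0,0,0,0,0,-0.03,0,0,0,0,0,0,-0.06,0,0,0,0,0,0,-0.1,0,0,0,0,0,0,-0.14,0,0,0,0,0,0,-0.18,0,0,0,0,0,0,-0.2,0,0,0,0,0,0,-0.2,0,0,0])

```text
time: 47.9
position: [0.4463, -0.3309, 0.2111]
tool_rot: [2.907, 1.165, 0.006]
ft_force: [0.9, -0.1, -0.1]
grip_width: 0.642
```

Run:
```python
from h import *
snap("wrist","w40",scale=1.5)
plan([(.525,.2785,.2,-95.1)])
```

```text
t 47.95 pos [ 0.445  -0.3301  0.208 ] yaw -46.3 q7 -0.29 F [ 0.3  0.4 -0.7] grip 0.641
d [0.4782, -0.385, 0.0055] rv [0.3, -0.1, 48.8] rows>= 14.7
```

View pics/w40.png

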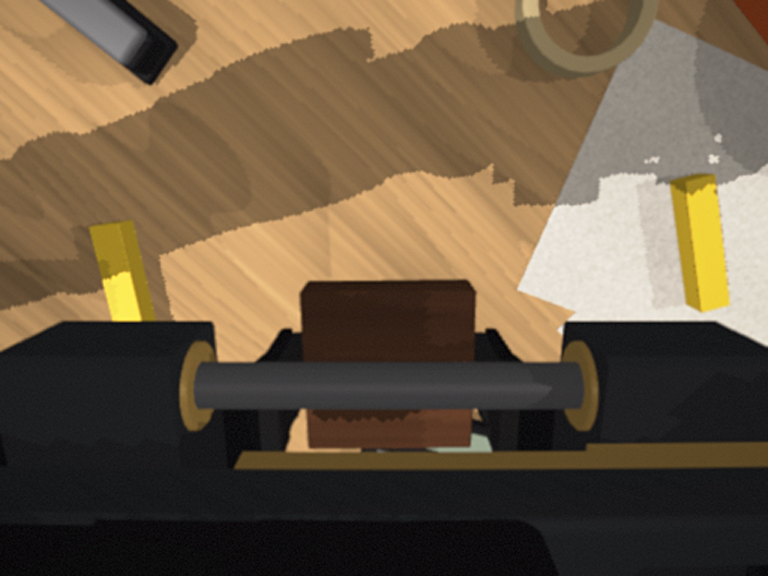

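>>> play_rows(series=[0,0.032,-0.026,0,0,0,3,0,0.064,-0.051,0,0,0,6,0,0.096,-0.077,0,0,0,10,0,0.128,-0.103,0,0,0,13,0,0.16,-0.128,0,0,0,16,0,0.192,-0.154,0,0,0,20,0,0.224,-0.18,0,0,0,23,0,0.256,-0.205,0,0,0,26,0,0.288,-0.231,0,0,0,30,0,0.32,-0.257,0,0,0,33])

```text
time: 48.78
position: [0.4963, 0.0792, 0.2034]
tool_rot: [3.128, 0.286, -0.003]
ft_force: [0.3, -0.6, -0.4]
grip_width: 0.639
```

Run:
```python
from h import *
plan([(.528,.277,.2,-95.1)])
```

```text
t 48.78 pos [0.4963 0.0792 0.2034] yaw -79.5 q7 -1.65 F [ 0.3 -0.6 -0.4] grip 0.639
d [0.0671, -0.1888, 0.0031] rv [0.1, 0.1, 15.6] rows>= 4.8
```

>>> play_rows(series=[0,0.013,-0.037,0,0,0,4,0,0.026,-0.074,0,0,0,8,0,0.04,-0.111,0,0,0,12,0,0.053,-0.148,0,0,0,15.5,0,0.06,-0.167,0,0,0,15.5,0,0.06,-0.167,0,0,0,15.5,0,0.06,-0.167,0,0,0,15.5])

```text
time: 49.37
position: [0.5239, 0.2541, 0.2029]
tool_rot: [3.139, -0.126, -0.006]
ft_force: [0.0, -0.5, -0.9]
grip_width: 0.641
```

Run:
```python
from h import *
snap("wrist","w41",scale=1.5)
plan([(.528,.277,.1,-95.1),(.528,.277,.028,-95.1)])
```

```text
t 49.42 pos [0.5246 0.2522 0.2031] yaw -94.8 q7 -2.36 F [-0.1  0.5 -0.5] grip 0.64
d [0.0016, -0.0252, 0.103] rv [0.1, 0.2, 0.3] rows>= 2.5
d [0.0018, -0.0253, 0.175] rv [0.1, 0.2, 0.3] rows>= 1.7
```

View pics/w41.png

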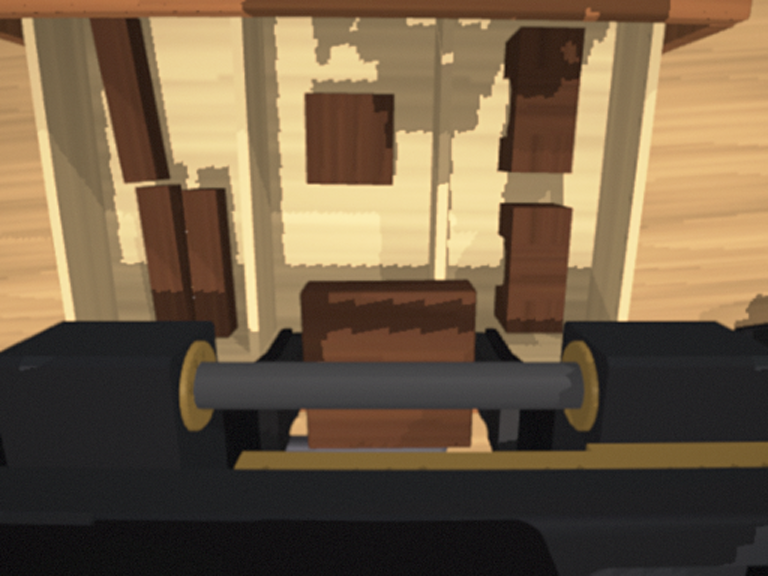

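>>> play_rows(series=[0,0.002,-0.025,0,0,0,0,0,0.002,-0.025,0.03,0,0,0,0,0.002,-0.025,0.07,0,0,0,0,0.002,-0.025,0.1,0,0,0,0,0.002,-0.025,0.1,0,0,0,0,0.002,-0.025,0.1,0,0,0])

```text
time: 49.92
position: [0.5289, 0.2748, 0.1034]
tool_rot: [3.136, -0.136, -0.005]
ft_force: [0.0, 0.0, 0.7]
grip_width: 0.64
```

Run:
```python
from h import *
snap("wrist","w42",scale=1.5)
plan([(.528,.277,.028,-95.1)])
```

```text
t 49.97 pos [0.5302 0.2763 0.1055] yaw -94.9 q7 -2.47 F [-0.1  1.1  0. ] grip 0.641
d [-0.0023, -0.0005, 0.0775] rv [0.0, -0.0, 0.2] rows>= 1.9
```

View pics/w42.png

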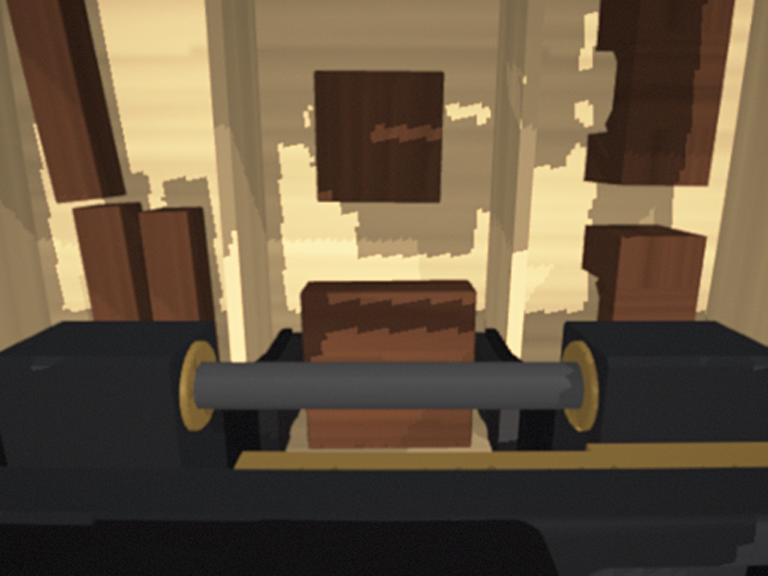

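>>> play_rows(series=[0,-0.002,-0.003,0.03,0,0,0,0,-0.002,-0.003,0.055,0,0,0,0,-0.002,-0.003,0.077,0,0,0,0,-0.002,-0.003,0.077,0,0,0,0,-0.002,-0.003,0.077,0,0,0,73,-0.002,-0.003,0.077,0,0,0,73,-0.002,-0.003,0.077,0,0,0,73,-0.002,-0.003,0.077,0,0,0])

```text
time: 50.63
position: [0.5289, 0.2811, 0.0296]
tool_rot: [-3.138, 0.133, -0.004]
ft_force: [-0.1, 0.0, -0.4]
grip_width: 0.717
```

>>> play_rows(series=[73,0,0,-0.03,0,0,0,73,0,0,-0.06,0,0,0,73,0,0,-0.1,0,0,0,73,-0.02,0,-0.14,0,0,0,73,-0.05,0,-0.18,0,0,0,73,-0.08,0,-0.22,0,0,0,73,-0.08,0,-0.22,0,0,0])

```text
time: 51.22
position: [0.446, 0.2906, 0.2525]
tool_rot: [-3.138, 0.126, -0.007]
ft_force: [0.4, 1.0, 0.6]
grip_width: 0.729
```

Run:
```python
from h import *
snap("wrist","w43",scale=1.5);snap("top","t43",scale=1.5);snap("scene","s43",scale=1.5)
for b in blobs(ld("t43"),0.01,(200,120,340,230)): print(*b)
plan([])
```

```text
t 51.37 pos [0.4483 0.2883 0.2499] yaw -94.8 q7 -2.39 F [ 0.   0.1 -1.2] grip 0.73
```

View pics/w43.png

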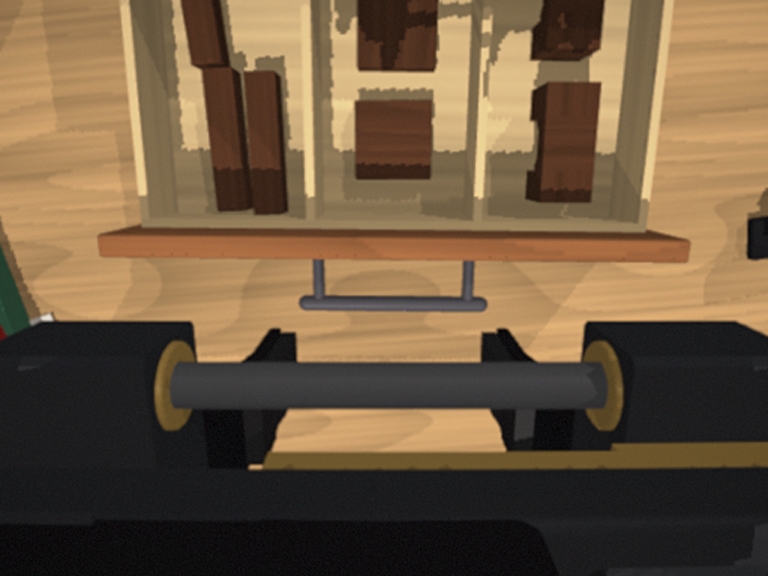

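View pics/t43.png

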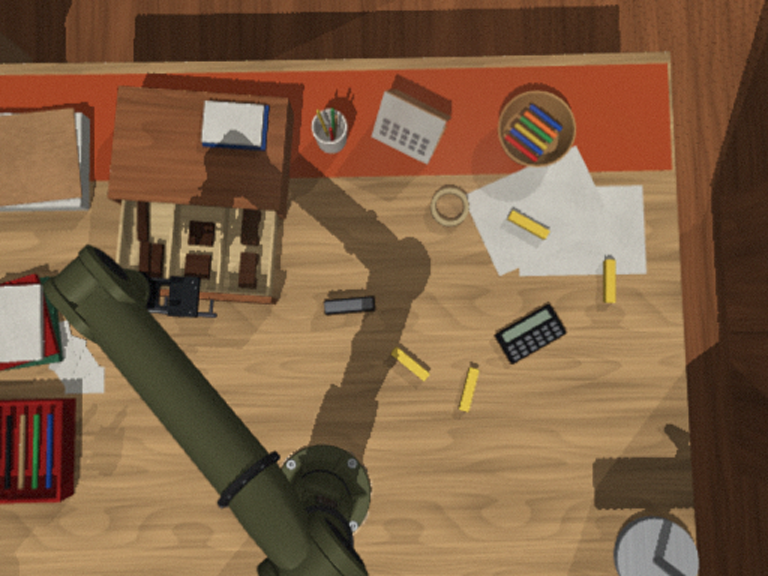

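View pics/s43.png

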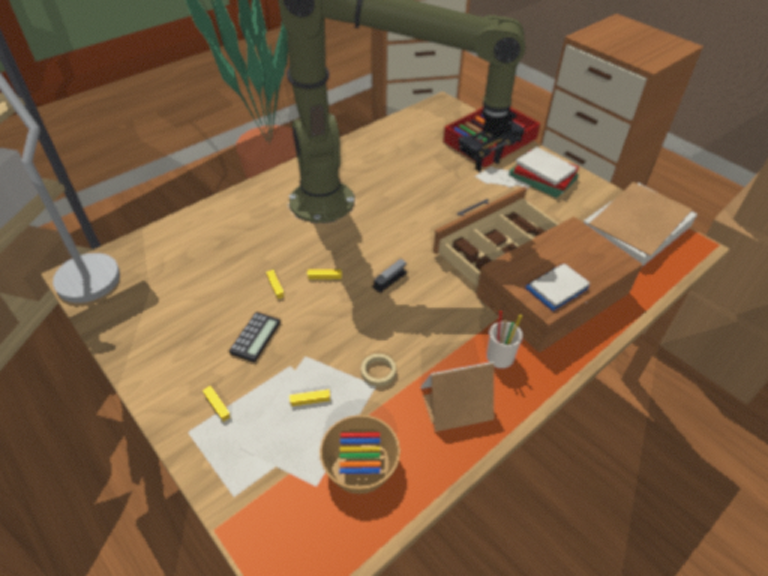

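All seven blocks are in the right bays and no dark block is left on the table. I'll close the fingers and go down in front of the bar to push the drawer shut.

Run:
```python
from h import *
im=ld("w43")
b=ray(im,np.array([[301,303],[487,304]])/1.5,.082); print(b.round(4).tolist(),b.mean(0).round(4))
plan([(.385,.29,.2,-95.1),(.385,.29,.065,-95.1)])
```

```text
[[0.4213, 0.3539, 0.082], [0.4104, 0.2257, 0.082]] [0.4158 0.2898 0.082 ]
t 51.37 pos [0.4483 0.2883 0.2499] yaw -94.8 q7 -2.39 F [ 0.   0.1 -1.2] grip 0.73
d [-0.0635, 0.0036, 0.0495] rv [0.0, -0.3, 0.3] rows>= 1.9
d [-0.0642, 0.0035, 0.1845] rv [0.0, -0.3, 0.3] rows>= 3.2
```

>>> play_rows(series=[0,-0.03,0.001,0,0,0,0,0,-0.064,0.001,0,0,0,0,0,-0.064,0.001,0.0,0,0,0,0,-0.064,0.001,0.04,0,0,0,0,-0.064,0.001,0.08,0,0,0,0,-0.064,0.001,0.12,0,0,0,0,-0.064,0.001,0.15,0,0,0,0,-0.064,0.001,0.184,0,0,0,0,-0.064,0.001,0.184,0,0,0,0,-0.064,0.001,0.184,0,0,0])

```text
time: 52.2
position: [0.3826, 0.2911, 0.062]
tool_rot: [3.138, -0.131, -0.009]
ft_force: [0.7, 0.5, 0.9]
grip_width: 0.058
```

Run:
```python
from h import *
snap("wrist","w44",scale=1.5)
plan([(.585,.273,.065,-95.1)])
```

```text
t 52.25 pos [0.3842 0.2922 0.064 ] yaw -94.8 q7 -2.57 F [ 0.6 -0.   0.8] grip 0.036
d [0.2017, 0.0023, -0.0014] rv [-0.0, 0.1, 0.3] rows>= 4.8
```

View pics/w44.png

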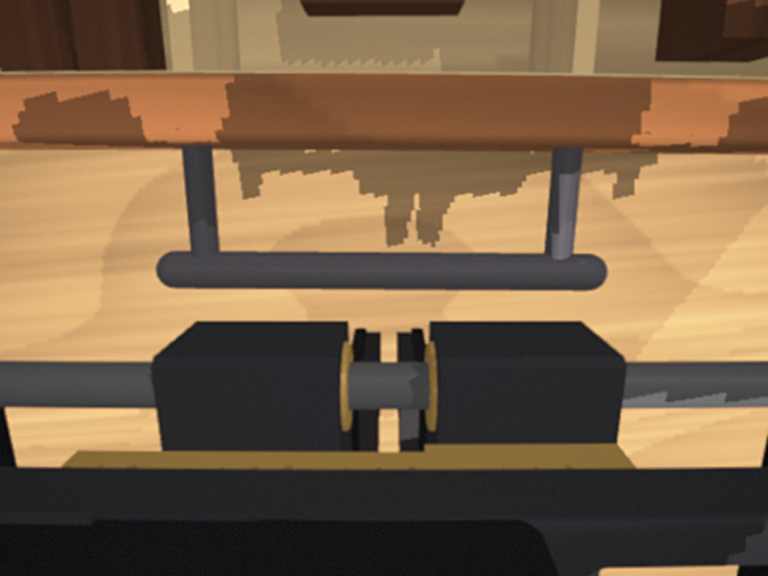

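>>> play_rows(series=[0,0.008,0,0,0,0,0,0,0.014,0,0,0,0,0,0,0.02,0,0,0,0,0,0,0.028,0,0,0,0,0,0,0.038,0,0,0,0,0,0,0.05,0,0,0,0,0,0,0.062,0,0,0,0,0,0,0.074,0,0,0,0,0,0,0.086,0,0,0,0,0,0,0.098,0,0,0,0,0])

```text
time: 53.08
position: [0.4832, 0.2832, 0.0635]
tool_rot: [3.138, -0.133, -0.001]
ft_force: [-1.2, 0.5, 1.0]
grip_width: 0.01
```

>>> play_rows(series=[0,0.012,0,0,0,0,0,0,0.024,0,0,0,0,0,0,0.036,0,0,0,0,0,0,0.048,0,0,0,0,0,0,0.058,0,0,0,0,0,0,0.066,0,0,0,0,0,0,0.072,0,0,0,0,0,0,0.078,0,0,0,0,0,0,0.08,0,0,0,0,0,0,0.08,0,0,0,0,0])

```text
time: 53.92
position: [0.5624, 0.2771, 0.0639]
tool_rot: [-3.138, 0.132, -0.001]
ft_force: [-0.1, 0.0, -0.2]
grip_width: 0.01
```

Run:
```python
from h import *
snap("scene","s45",crop=(280,110,440,230),scale=5)
plan([(.591,.273,.065,-95.1)])
```

```text
t 53.97 pos [0.5618 0.2773 0.0639] yaw -94.8 q7 -2.49 F [-0.2  0.6 -0.7] grip 0.002
d [0.0294, 0.0018, -0.001] rv [-0.0, -0.0, 0.3] rows>= 0.7
```

View pics/s45.png

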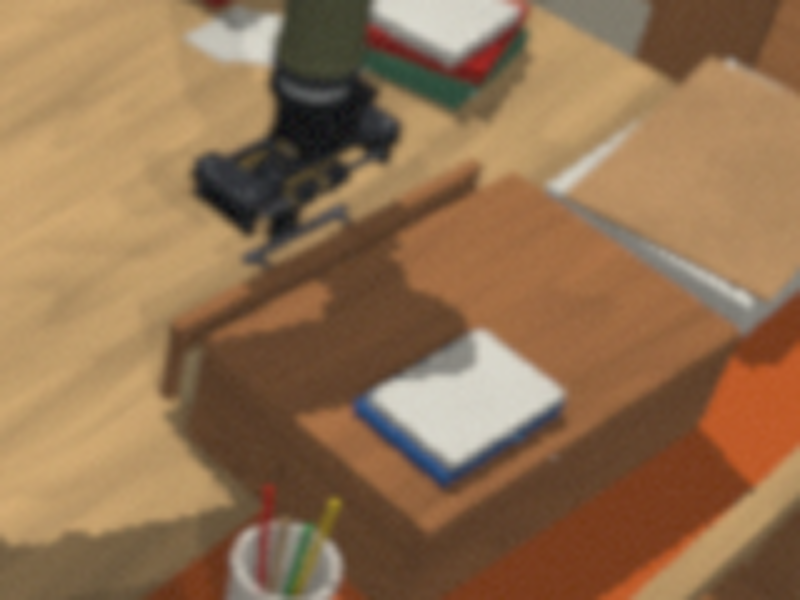

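>>> play_rows(series=[0,0.005,0,0,0,0,0,0,0.01,0,0,0,0,0,0,0.015,0,0,0,0,0,0,0.019,0,0,0,0,0,0,0.022,0,0,0,0,0,0,0.025,0,0,0,0,0,0,0.028,0,0,0,0,0,0,0.028,0,0,0,0,0])

```text
time: 54.63
position: [0.5905, 0.2741, 0.0637]
tool_rot: [3.138, -0.133, 0.001]
ft_force: [-0.4, 0.3, -0.1]
grip_width: 0.007
```

>>> play_rows(series=[0,0.003,0,0,0,0,0,0,0.006,0,0,0,0,0,0,0.006,0,0,0,0,0,0,0.006,0,0,0,0,0])

```text
time: 54.97
position: [0.5912, 0.2742, 0.0634]
tool_rot: [3.136, -0.129, -0.013]
ft_force: [-10.5, -1.7, 6.5]
grip_width: 0.008
```

The stop was met at TCP x = 0.591, which matches 190 mm of travel. I'll back off and inspect.

>>> play_rows(series=[0,-0.01,0,0,0,0,0,0,-0.03,0,0,0,0,0,0,-0.06,0,0,0,0,0,0,-0.09,0,-0.03,0,0,0,0,-0.11,0,-0.06,0,0,0,0,-0.11,0,-0.1,0,0,0,0,-0.11,0,-0.14,0,0,0,0,-0.11,0,-0.18,0,0,0,0,-0.11,0,-0.2,0,0,0,0,-0.11,0,-0.2,0,0,0])

```text
time: 55.8
position: [0.4882, 0.2852, 0.2693]
tool_rot: [-3.135, 0.132, -0.015]
ft_force: [-0.0, 0.8, 0.1]
grip_width: 0.006
```

Run:
```python
from h import *
snap("scene","s46",crop=(280,110,440,230),scale=5);snap("wrist","w46",scale=1.5);snap("top","t46",scale=1.5)
plan([])
```

```text
t 55.95 pos [0.4858 0.2828 0.263 ] yaw -94.8 q7 -2.4 F [-1.1 -0.5 -1.2] grip 0.007
```

View pics/s46.png

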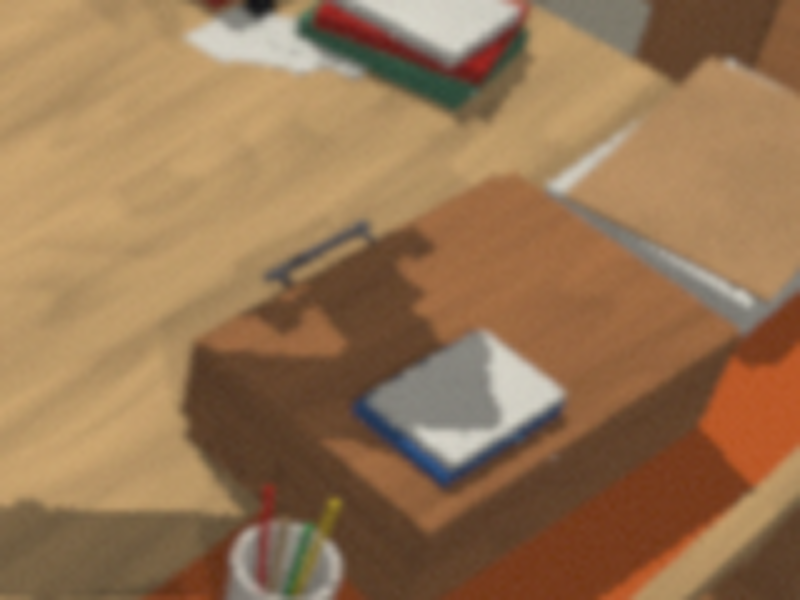

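View pics/w46.png

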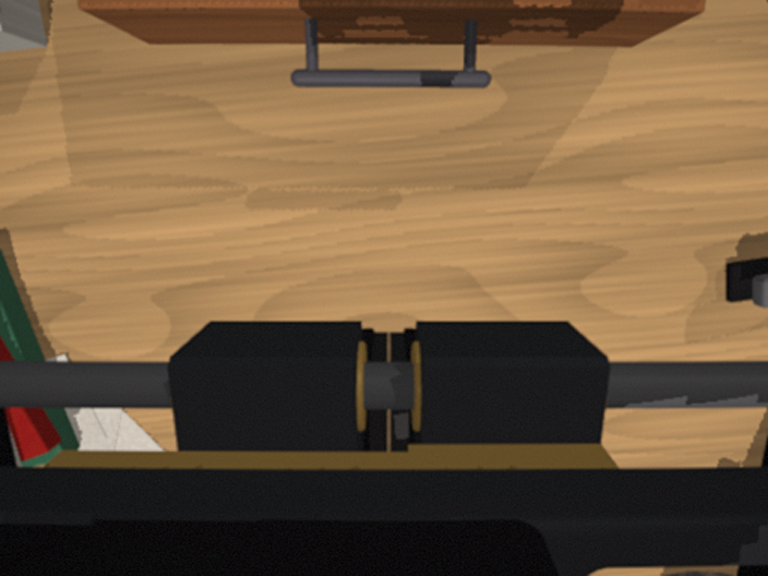

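View pics/t46.png

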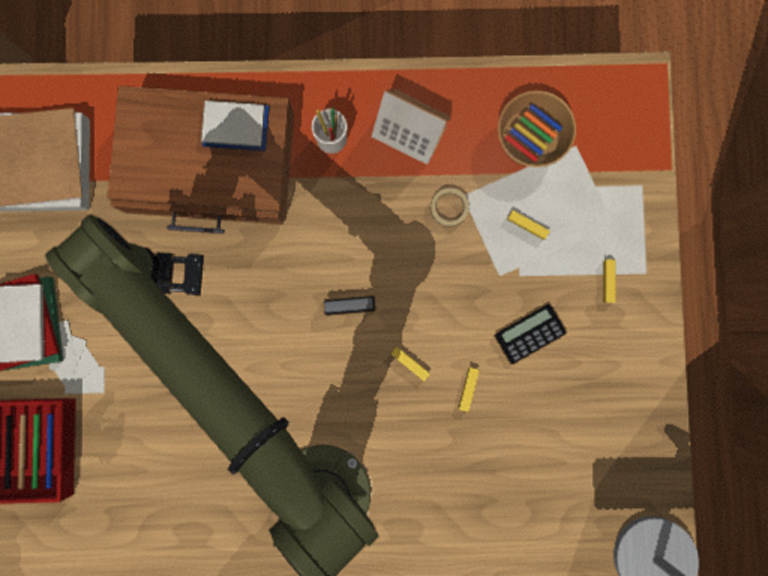

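Run:
```python
from h import *
im=ld("w46")
b=ray(im,np.array([[292,78],[491,79]])/1.5,.082); print(b.mean(0).round(4))
o=np.array([.4165,.2885]); print("travel",(b.mean(0)[:2]-o)@np.array([.996,-.089]))
im=ld("t46"); b=ray(im,np.array([[168,228],[223,232]])/1.5,.082); print(b.round(4).tolist())
```

```text
[0.6049 0.273  0.082 ]
travel 0.18905724149379582
[[0.6104, 0.3338, 0.082], [0.599, 0.2101, 0.082]]
```

Run:
```python
from h import *
print(get_state()["time"]); print(close_job())
```

```text
55.95
the job is handed in; nothing more can be done
None
```

All seven dark blocks are in the drawer, sorted into their bays, and the drawer is shut. I handed the job in at about 56 s; no verdict was reported.

- **Blocks:** Three rods went into the left bay, two tablets into the middle and two arches into the right. The last pictures before closing showed every block in its bay and no dark block left on the table.
- **One mend:** The second arch first landed tilted, resting on the first. I pushed it back with the closed fingers until it lay flat.
- **Drawer:** It opened to its end stop. Closing met the stop at about 10 N. The handle had then moved back 189 mm of the 190 mm travel, to within about 2 mm, so I take it as shut.
- **Other items:** The stapler, tape roll, calculator and yellow bars looked unmoved in the final top view; I did not measure them. The gripper was clear of everything at hand-in.
- **Not checked:** I did not see the blocks again once the drawer was shut. No other check failed or disagreed.

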